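# Knock the pins out of the hinges and weigh them

### The arm

A 6-joint arm with a two-finger parallel gripper is mounted at the origin on the work surface. World frame = base frame: x ahead of the robot, y to its left, z up, the work surface at z = 0. Lengths are in m, angles in rad, forces in N, time in s.
With the tool pointing down it reaches from about 0.35 to 0.775 m from the base axis. Payload 5.5 kg.
Tool frame: the origin (TCP) lies between the finger pads; the fingertips stand 22 mm ahead of it and the grasp point (between the pads) lies 3 mm ahead of it; z points along the fingers, y is the direction in which the jaws open and shut (so a half turn about z gives the same grasp; the last joint's range is limited). The gripper opens to 85 mm and grips with 20 to 120 N. Pads are 22 mm wide; open, the fingers measure 114 mm over their backs; the gripper's body (76 mm by 85 mm) begins 54 mm behind the grasp point. The pads swing forward as they close: fully open they stand 13 mm farther back than shut.
Start: joints at [1.022, 0.313, 0.046, 1.304, 0, 1.431], TCP at [0.229, 0.528, 0.253] pointing down, gripper open.
Joint ranges: [-2.76, 2.76], [-0.86, 1.69], [-1.03, 1.26], [-2.2, 2.34], [-1.47, 1.5], [-3.14, 3.14]. Speed limits (rad/s): [2.57, 2.57, 3.14, 3.14, 3.14, 3.14].

### API

Orientations are given as a unit quaternion [x, y, z, w].
In Python, from station import arm gives the robot as it stands. The module is installed in compiled form; this text tells all that it offers.
- The arm moves only by the tool send_rows, never from a script. Its argument "steps" is a list of rows, each a list of 3 entries, a list of its own where there are three numbers: the turn, a rotation vector about the tool's x, y, z in degrees, then the shift along the tool's x, y, z in m, then the gripper's target within -1 to 1 (fully open at 1, half-way at 0, shut at -1). A call has 1 to 5 rows; each row is the pose to reach, as a shift and turn from the pose measured when the call began, along the tool's axes at that moment; what a row does not reach only later rows make up. A row lasts 1/10 s, in which the tool goes at most 50 mm and 8.59 degrees, less where a joint would pass 70% of its speed; a pose out of reach is approached as far as the arm can. A call with a gripper value outside its range is refused whole. The fingers move at their own pace and stop on an object; "newtons" is the grip in N (left out, the last holds). Time passes only in rows, so rows that repeat a pose let the fingers close. It gives the time, the measured TCP pose, the force and the opening at its end, in the units of the state.
- arm.sense(): the state, without advancing time (a new reading comes with each control period).
- arm.read_camera(name): name is "scene" or "top"; returns the picture (420x560x3 uint8, red, green, blue); there is no depth.
- arm.camera_params(name): a dict with "fx", "fy", "cx", "cy" (pixels), "k1" (the pictures are not rectified: a ray, as slopes to the right and down, at radius r is drawn at 1 + k1 r^2 times it, then the intrinsics apply), "R" (3x3) and "t" (3): a world point X has camera coordinates R X + t. Camera axes: x right, y down, z forward; pixel columns grow to the right and rows downward; lengths in m; the calibration is good to about 2 mm. A picture is of the moment at which its call begins. camera_params takes no time and is no camera call.
- arm.job_done(): hands the job in, once; it reports no verdict.
The state is a dict: "clock": time; "q": joint angles; "qd": joint speeds; "joint_torque": joint torques, N m; "ee_pos": TCP position; "tool_rot": TCP orientation; "contact_force": force on the tool from outside, world axes, zero at the start; "moment": the same for the moment, N m; "width": opening from 0.0 (shut) to 1.0 (fully open).
Only numpy, scipy, OpenCV 4.12 (cv2) and the standard library are available. Lean on these libraries where they do the work, as an engineer would, in place of code of your own. Each camera call takes 0.05 s, during which the arm holds its last target.

### The job

Slide the catch tray up against the hinge block, squarely under the pin heads, and with the punch drive every hinge pin that is still there right through its barrel to lie in the tray, never working a pin out with the fingers. With all of them caught, press the scale's On key and then, with the pan still empty, its Tare key; then put all the pins in the pan, and with them lying there press Hold. Press one key at a time and never Units, lay the punch back on the rubber mat, and leave the other things on the bench where they are.

Things in the scene. Friction and masses are not known exactly. Their poses are not given: they have to be found in the camera images.
- hinge_block: fixed hardwood block 226 (x) x 56 (y) x 40 mm high with 3 open brass hinges; origin: centre of its underside. Barrels (23 mm thick, flush with both long faces) lie along y at x = -66, 0, +66 mm, axes 54 mm up, tops 66 mm up. Bores go right through: 13.5 mm wide, floor 6 mm below, roof 7.5 mm above the axis. Punch goes in on the -y side; pin heads are on +y, where the pins come out
- pin0: steel pin of the hinge at x = -66 mm, 67 mm long: shank 12 mm thick, 61 mm long, a round head 18 mm wide, 6 mm thick. Origin: middle of its length on the axis; y runs along the axis to the head. Starts in its bore, plain end 2 to 4 mm proud on the block's -y side. Tight: 4 to 12 N drives it, until its tail is 10 mm from the exit; drive it clear, or its tail stays propped on the barrel. Absent if its hinge is already empty
- pin1: the same, of the middle hinge
- pin2: the same, of the last hinge
- punch: steel drift punch, 176 mm long, 160 g: square shank 14 x 14 mm, 96 mm long along x, then a round tip 8 mm thick, 80 mm long, pointing to +x and ending 128 mm from the origin. Starts lying on the mat. Origin: centre of the shank's underside; the axis is 7 mm above it; centre of mass about 15 mm along x
- mat: fixed rubber bench mat, 200 mm (x) by 110 mm (y), 3 mm thick, the punch's place. Origin: centre of its underside
- tray: loose catch tray 270 (x) x 116 (y) mm, 300 g: 4 mm floor, a low lip (8 mm high, 4 mm thick) at both ends and along its open -y side, which goes against the block's +y face; along +y a strip sloping up 14 mm over 31 mm and a 10 mm batten wall 34 mm high. Origin: centre of its underside. In place: parallel to the block, its centre 88 mm to +y of the block's (2 mm gap)
- tray_handle (a point): top middle of the tray's handle, a tab of the batten wall 70 mm long (tray x), 10 mm thick (tray y), standing up from the wall's top at 34 mm to 62 mm above the bench; 53 mm towards +y of the tray's centre
- scale: fixed counter scale, 240 mm deep (x) by 170 mm wide (y), its front with the keys towards its -x. Origin: centre of its underside. Four round white keys stand in a row along its front edge, 40 mm apart; seen from the front, from left (+y) to right: On, Units, Tare, Hold
- pan (a point): centre of the floor of the scale's square steel pan, 53 mm above the bench; the pan is 150 mm (scale x) by 160 mm (scale y) outside, with a rim 11 mm high above its floor
- key_on_top (a point): centre of the top of the On key (leftmost), about 62 mm above the bench; keys are 22 mm in diameter in collars 38 mm wide, stand 10 mm above their collars and go 6 mm straight down
- key_tare_top (a point): top of the Tare key (third from left)
- key_hold_top (a point): top of the Hold key (rightmost)
- key_on (a joint): travel of the On key: 0 up, 0.006 m fully down; about 4 N to press fully, springs back; a press counts from 4 mm
- key_units (a joint): the same for Units, the second key from the left, 40 mm to the right of On: not to be pressed
- key_tare (a joint): the same for Tare
- key_hold (a joint): the same for Hold
- hammer: bystander: hammer lying behind the mat, 260 mm long; leave it
- mandrel: bystander: tapered steel ring mandrel lying at the back, 280 mm long, 25 mm thick; leave it
- steel_block: bystander: flat steel bench block 75 by 75 by 25 mm behind the hinge block; leave it
- jar: bystander: amber jar, 60 mm in diameter, 70 mm high; leave it
- mug: bystander: white mug, 76 mm in diameter, 85 mm high; leave it
- ring_clamp: bystander: wooden ring clamp, 130 by 30 by 24 mm; leave it
- brush: bystander: flat bench brush, 200 mm long; leave it
Mind the look-alikes: they are no part of the job. Of the things that look like the punch, the largest one is meant.

How it is judged:
On the way, in this order (a step that is already met when the one before it is completed fails the run):
1. the tray is up against the block: gap under 17 mm, within 20 mm of centred, square within 0.12 rad (x of tray in the frame of hinge_block between -0.02 and 0.02 m and y of tray in the frame of hinge_block between 0.08 and 0.103 m and z of tray in the frame of hinge_block between -0.005 and 0.01 m and angle between the x axis of tray and the x axis of hinge_block, either way round below 0.12 rad), for 0.2 s.
2. all the pins lie in the tray, clear of the hinges (their middles under 25 mm above its underside) (x of pin0 in the frame of tray between -0.133 and 0.133 m and y of pin0 in the frame of tray between -0.058 and 0.055 m and z of pin0 in the frame of tray between 0 and 0.025 m and x of pin1 in the frame of tray between -0.133 and 0.133 m and y of pin1 in the frame of tray between -0.058 and 0.055 m and z of pin1 in the frame of tray between 0 and 0.025 m and x of pin2 in the frame of tray between -0.133 and 0.133 m and y of pin2 in the frame of tray between -0.058 and 0.055 m and z of pin2 in the frame of tray between 0 and 0.025 m and linear speed of each of pin0, pin1, pin2 below 0.02 m/s), for 0.2 s.
3. On is pressed (value of joint key_on above 0.004 m).
4. Tare is pressed with no pin in the pan (value of joint key_tare above 0.004 m and horizontal distance between each of pin0, pin1, pin2 and pan above 0.11 m).
5. Hold is pressed with all the pins lying in the pan, let go (value of joint key_hold above 0.004 m and x of pin0 in the frame of pan between -0.075 and 0.075 m and y of pin0 in the frame of pan between -0.08 and 0.08 m and z of pin0 in the frame of pan between 0 and 0.035 m and x of pin1 in the frame of pan between -0.075 and 0.075 m and y of pin1 in the frame of pan between -0.08 and 0.08 m and z of pin1 in the frame of pan between 0 and 0.035 m and x of pin2 in the frame of pan between -0.075 and 0.075 m and y of pin2 in the frame of pan between -0.08 and 0.08 m and z of pin2 in the frame of pan between 0 and 0.035 m and linear speed of each of pin0, pin1, pin2 below 0.02 m/s and contact force between the fingers and pin0 below 0.1 N and contact force between the fingers and pin1 below 0.1 N and contact force between the fingers and pin2 below 0.1 N).
At the end, for the whole second after the job is handed in: All the pins lie at rest in the scale's pan, the keys are up again, and the punch lies at rest on the rubber mat (the middle of its shank on the mat) (x of pin0 in the frame of pan between -0.075 and 0.075 m and y of pin0 in the frame of pan between -0.08 and 0.08 m and z of pin0 in the frame of pan between 0 and 0.035 m and x of pin1 in the frame of pan between -0.075 and 0.075 m and y of pin1 in the frame of pan between -0.08 and 0.08 m and z of pin1 in the frame of pan between 0 and 0.035 m and x of pin2 in the frame of pan between -0.075 and 0.075 m and y of pin2 in the frame of pan between -0.08 and 0.08 m and z of pin2 in the frame of pan between 0 and 0.035 m and linear speed of each of pin0, pin1, pin2, punch below 0.02 m/s and x of punch in the frame of mat between -0.1 and 0.1 m and y of punch in the frame of mat between -0.055 and 0.055 m and z of punch in the frame of mat between -0.005 and 0.015 m and value of joint each of key_on, key_units, key_tare, key_hold below 0.002 m); the robot touches nothing.
It fails at once if a pin is pushed or pulled with the fingers while still in its barrel ((x of pin0 in the frame of hinge_block between -0.1 and 0.1 m and y of pin0 in the frame of hinge_block between -0.03 and 0.045 m and z of pin0 in the frame of hinge_block between 0.044 and 0.067 m and angle between the y axis of pin0 and the y axis of hinge_block, either way round below 0.2 rad and contact force between the arm and pin0 above 0.5 N) or (x of pin1 in the frame of hinge_block between -0.1 and 0.1 m and y of pin1 in the frame of hinge_block between -0.03 and 0.045 m and z of pin1 in the frame of hinge_block between 0.044 and 0.067 m and angle between the y axis of pin1 and the y axis of hinge_block, either way round below 0.2 rad and contact force between the arm and pin1 above 0.5 N) or (x of pin2 in the frame of hinge_block between -0.1 and 0.1 m and y of pin2 in the frame of hinge_block between -0.03 and 0.045 m and z of pin2 in the frame of hinge_block between 0.044 and 0.067 m and angle between the y axis of pin2 and the y axis of hinge_block, either way round below 0.2 rad and contact force between the arm and pin2 above 0.5 N)).
It fails at once if the Units key is pressed (value of joint key_units above 0.003 m).
It fails at once if two keys are down at once (value of joint each of key_on, key_units above 0.002 m or value of joint each of key_on, key_tare above 0.002 m or value of joint each of key_on, key_hold above 0.002 m or value of joint each of key_units, key_tare above 0.002 m or value of joint each of key_units, key_hold above 0.002 m or value of joint each of key_tare, key_hold above 0.002 m).
It fails at once if a bystander is moved more than 30 mm (distance of any of hammer, mandrel, steel_block, jar, mug, ring_clamp, brush from where it was at the start of the episode above 0.03 m).
Of pin0, pin1, pin2 only 2 to 3 are there at a start; the rules pass over those that are not, and their reading is None.
At some moment in a run one of tray, punch may be knocked a few centimetres aside while the robot is not near it.
It also fails if it takes over 210 s, if anything falls off the work surface, if the arm or the gripper's body presses on something with over 40 N, if the wrist force passes 120 N, or if a joint passes its speed limit or range.

## Working session

There is one attempt and no reset: what is moved stays moved. The work goes in short steps, Python scripts to look and compute and a tool call to move; the robot and the scene stay as the last step left them, time stands still between calls to the robot, and variables do not carry over. Pictures are saved under pics/ and viewed, and the job is handed in when it is done.

Besides the shell and the picture viewer there is one more tool, called after "Request:" as a command line: name --argument value ..., lists and objects as JSON in quotes. send_rows: Moves the arm, as the interface text tells. Its arguments: {"type":"object","properties":{"steps":{"type":"array"},"newtons":{"type":"number"}},"required":["steps"]}

```bash
mkdir -p pics; ls
python3 - <<'E'
from station import arm
import cv2,json
print(arm.sense())
for n in("scene","top"):
    p=arm.camera_params(n);print(n,p)
    cv2.imwrite(f"pics/{n}0.png",arm.read_camera(n)[:,:,::-1])
E
```

```text
pics
{'clock': 0.0, 'q': array([1.02239520e+00, 3.13993687e-01, 4.49332867e-02, 1.30356666e+00,
       7.46082894e-06, 1.43123536e+00]), 'qd': array([-5.34420499e-04,  2.89903514e-04,  9.27071244e-04, -9.41646261e-05,
        1.13600036e-03, -5.17083422e-04]), 'joint_torque': array([ 9.77147538e-04, -4.80626178e+01,  2.98531741e+01,  1.94885029e-02,
       -2.05115334e-04,  3.59995715e-05]), 'ee_pos': array([0.22832287, 0.52720334, 0.25239395]), 'tool_rot': array([ 2.02999268e-01,  9.79178461e-01, -8.60484408e-04, -3.12207339e-04]), 'contact_force': array([ 0.17449038, -0.78558819, -0.63773124]), 'moment': array([-0.04927389, -0.02427348, -0.00294547]), 'width': 0.9977427457346207}
scene {'fx': 398.1863201638486, 'fy': 398.1863201638486, 'cx': 281.7974717908938, 'cy': 208.93363980300327, 'k1': -0.05133442697612362, 'R': array([[-6.56822190e-01,  7.54045496e-01,  1.95650178e-05],
       [ 6.09548623e-01,  5.30971381e-01, -5.88659383e-01],
       [-4.43886345e-01, -3.86632619e-01, -8.08381179e-01]]), 't': array([ 0.28840552, -0.26806759,  1.67916159])}
top {'fx': 421.95968881565597, 'fy': 421.95968881565597, 'cx': 280.2816038992407, 'cy': 206.21544915150156, 'k1': -0.09025881727077797, 'R': array([[-0.02754266, -0.99946905, -0.01740741],
       [-0.99517171,  0.02905704, -0.09374943],
       [ 0.09420546,  0.01474125, -0.99544363]]), 't': array([0.05950119, 0.48720528, 1.15043427])}
```

View pics/scene0.png

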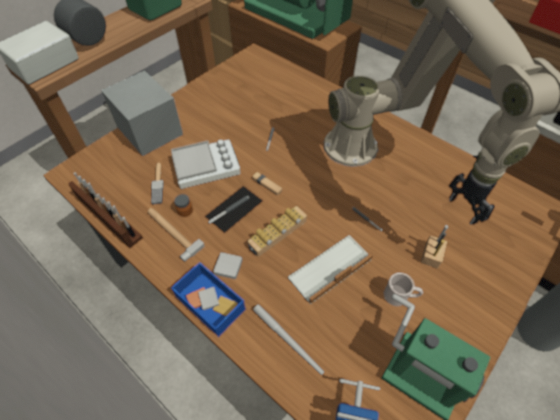

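View pics/top0.png

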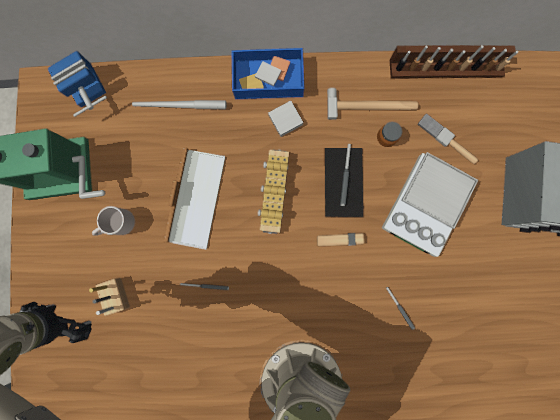

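```bash
cat > h.py <<'E'
import numpy as np, cv2
from station import arm
from scipy.spatial.transform import Rotation as Ro
P={n:arm.camera_params(n) for n in("scene","top")}
def proj(n,X):
    p=P[n];c=p["R"]@np.asarray(X,float)+p["t"];s=c[:2]/c[2];s=s*(1+p["k1"]*(s@s));return np.array([p["fx"]*s[0]+p["cx"],p["fy"]*s[1]+p["cy"]])
def ray(n,u):
    p=P[n];d=np.array([(u[0]-p["cx"])/p["fx"],(u[1]-p["cy"])/p["fy"]]);s=d.copy()
    for _ in range(20): s=d/(1+p["k1"]*(s@s))
    D=p["R"].T@np.array([s[0],s[1],1]);C=-p["R"].T@p["t"];return C,D/np.linalg.norm(D)
def onz(n,u,z):
    C,D=ray(n,u);return C+D*(z-C[2])/D[2]
def tri(u1,u2): # scene, top
    A=np.zeros((3,3));b=np.zeros(3);r=[ray("scene",u1),ray("top",u2)]
    for C,D in r:
        M=np.eye(3)-np.outer(D,D);A+=M;b+=M@C
    X=np.linalg.solve(A,b);return X,[np.linalg.norm((np.eye(3)-np.outer(D,D))@(X-C)) for C,D in r]
def snap(n,f=None):
    im=arm.read_camera(n)[:,:,::-1].copy()
    if f: cv2.imwrite("pics/"+f,im)
    return im
def crop(im,x0,y0,x1,y1,k,f):
    cv2.imwrite("pics/"+f,cv2.resize(im[y0:y1,x0:x1],None,fx=k,fy=k,interpolation=cv2.INTER_CUBIC))
def st():
    s=arm.sense();R=Ro.from_quat(s["tool_rot"]);return s,R
E
python3 - <<'E'
from h import *
im=cv2.imread("pics/top0.png")
crop(im,160,130,300,260,5,"c1.png");crop(im,310,130,490,260,4,"c2.png")
im=cv2.imread("pics/scene0.png")
crop(im,160,130,320,260,5,"c3.png");crop(im,230,190,390,310,5,"c4.png")
E
```

```text
(no output)
```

View pics/c1.png

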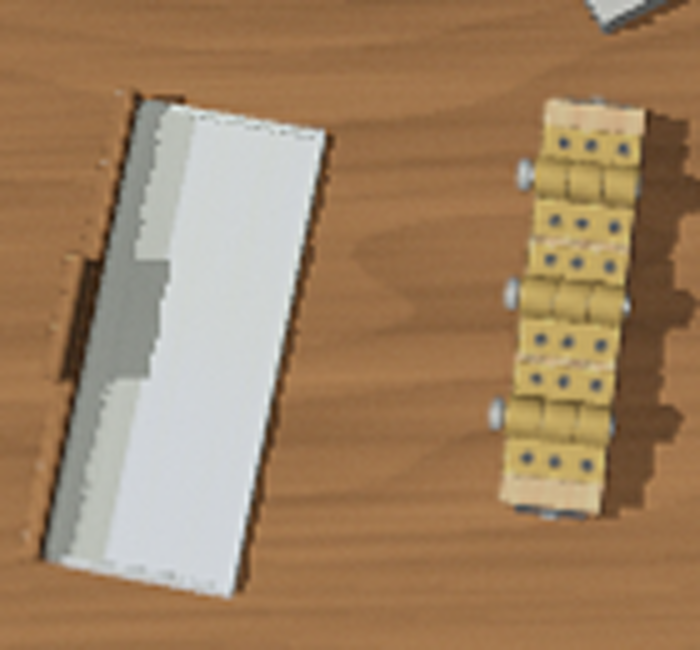

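View pics/c2.png

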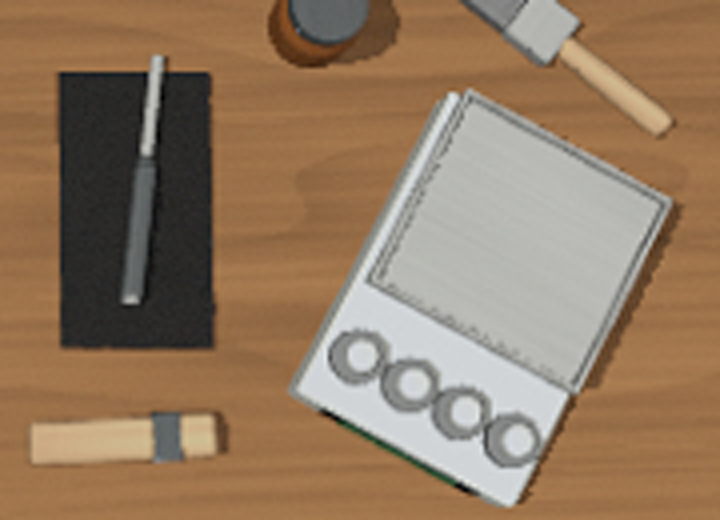

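View pics/c3.png

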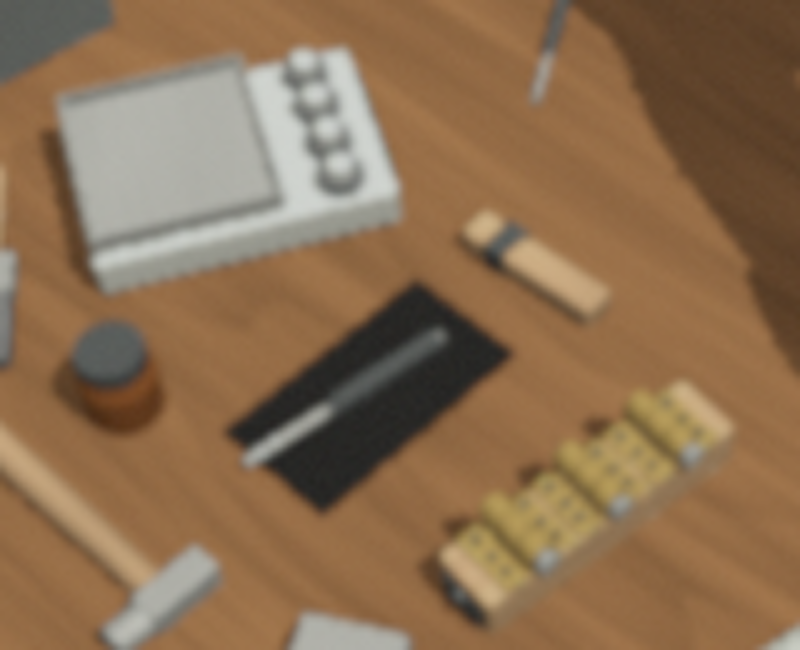

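View pics/c4.png

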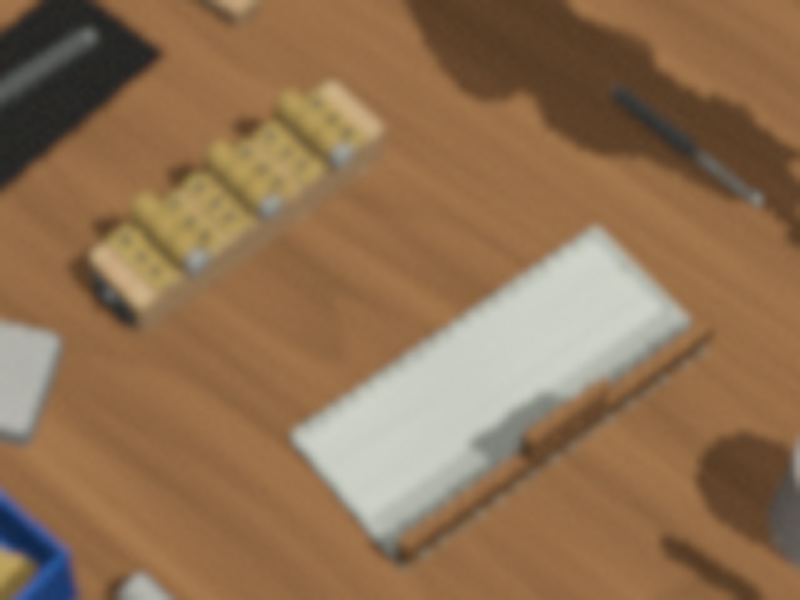

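Run:
```python
from h import *
np.set_printoptions(precision=4,suppress=True)
def T(c,z,o=(160,130),k=5): return onz("top",(o[0]+(c[0]+.5)/k-.5,o[1]+(c[1]+.5)/k-.5),z)
def S(c,z,o=(230,190),k=5): return onz("scene",(o[0]+(c[0]+.5)/k-.5,o[1]+(c[1]+.5)/k-.5),z)
def t2(s,t,so,sk,to,tk):
    f=lambda c,o,k:(o[0]+(c[0]+.5)/k-.5,o[1]+(c[1]+.5)/k-.5)
    return tri(f(s,so,sk),f(t,to,tk))
print("heads top",*[T(c,.054) for c in((524,175),(512,295),(497,413))])
print("heads tri",*[t2(s,t,(230,190),5,(160,130),5) for s,t in(((197,258),(524,175)),((270,203),(512,295)),((341,152),(497,413)))],sep="\n")
print("barrel ends -y", *[T(c,.060) for c in((638,184),(626,303),(611,423))])
print("block corners",*[T(c,.040) for c in((547,103),(645,108),(600,513),(500,500))],sep="\n")
print("tray lip corners",T((327,132),.008),T((235,597),.008))
print("tray wall corners z34",T((133,95),.034),T((45,560),.034))
print("handle top",T((80,258),.062),T((62,380),.062))
print("handle tri", t2((605,382),(80,258),(230,190),5,(160,130),5),t2((525,440),(70,265),(230,190),5,(160,130),5))
o=(310,130)
print("punch",[T(c,.010,o,4) for c in((131,300),(146,157),(157,57))])
print("mat",[T(c,.003,o,4) for c in((60,73),(210,73),(212,346),(62,348))])
print("pan corners z64",[T(c,.064,o,4) for c in((468,92),(672,202),(574,392),(370,282))])
print("keys z62",[T(c,.062,o,4) for c in((361,355),(414,383),(466,412),(518,440))])
```

```text
heads top [0.6015 0.0855 0.054 ] [0.5354 0.0936 0.054 ] [0.4712 0.1033 0.054 ]
heads tri
(array([0.6008, 0.0848, 0.0597]), [np.float64(0.0005734176686857038), np.float64(0.0005734176686856691)])
(array([0.5351, 0.0928, 0.0591]), [np.float64(0.0007217446913653752), np.float64(0.0007217446913654404)])
(array([0.4711, 0.1024, 0.0595]), [np.float64(0.0006234024249200219), np.float64(0.0006234024249199617)])
barrel ends -y [0.5934 0.0233 0.06  ] [0.5284 0.0317 0.06  ] [0.4636 0.0416 0.06  ]
block corners
[0.6446 0.0725 0.04  ]
[0.64   0.0181 0.04  ]
[0.416  0.0492 0.04  ]
[0.4246 0.1037 0.04  ]
tray lip corners [0.6392 0.2003 0.008 ] [0.3755 0.2563 0.008 ]
tray wall corners z34 [0.6587 0.3064 0.034 ] [0.3984 0.3572 0.034 ]
handle top [0.5621 0.3293 0.062 ] [0.4953 0.3394 0.062 ]
handle tri (array([0.5409, 0.3363, 0.1126]), [np.float64(0.023987708984408603), np.float64(0.023987708984408607)]) (array([0.5613, 0.3328, 0.0576]), [np.float64(0.0038597741215128387), np.float64(0.0038597741215127233)])
punch [array([ 0.4894, -0.1289,  0.01  ]), array([ 0.5909, -0.1439,  0.01  ]), array([ 0.6631, -0.1551,  0.01  ])]
mat [array([ 0.6551, -0.0859,  0.003 ]), array([ 0.6521, -0.1937,  0.003 ]), array([ 0.4557, -0.1858,  0.003 ]), array([ 0.4574, -0.0797,  0.003 ])]
pan corners z64 [array([ 0.6204, -0.3593,  0.064 ]), array([ 0.5408, -0.4967,  0.064 ]), array([ 0.4133, -0.4192,  0.064 ]), array([ 0.4918, -0.2838,  0.064 ])]
keys z62 [array([ 0.4428, -0.2756,  0.062 ]), array([ 0.4229, -0.3106,  0.062 ]), array([ 0.4023, -0.3449,  0.062 ]), array([ 0.3824, -0.3795,  0.062 ])]
```

```bash
cat >> h.py <<'E'
def plan(p,psi,q=False):
    """target TCP p, tool down with tool-x yaw psi (deg)"""
    s,R=st();c,sn=np.cos(np.radians(psi)),np.sin(np.radians(psi))
    Rt=np.array([[c,sn,0],[sn,-c,0],[0,0,-1]])
    d=R.inv().apply(np.asarray(p)-s["ee_pos"]);w=np.degrees((R.inv()*Ro.from_matrix(Rt)).as_rotvec())
    print("t",round(s["clock"],2),"ee",s["ee_pos"].round(4),"q",np.degrees(s["q"]).round(0),"F",s["contact_force"].round(1),"w",round(s["width"],3))
    n=max(1,int(np.ceil(max(np.linalg.norm(d)/.045,np.linalg.norm(w)/8))))
    print("TOTAL turn",w.round(1),"shift",d.round(4),"rows>=",n)
    for i in range(1,n+1): print([list((w*i/n).round(1)),list((d*i/n).round(3))])
BC=np.array([.5317,.0607]);BY=np.radians(-7.95)
def blk(x,y): return BC+x*np.array([np.cos(BY),np.sin(BY)])+y*np.array([-np.sin(BY),np.cos(BY)])
E
python3 -c "
from h import *
plan([.5295,.337,.16],168.4)
im=cv2.imread('pics/scene0.png')
for s in(-.035,.035):
  a=np.radians(-11.5);print(proj('scene',[.5295+s*np.cos(a),.337+s*np.sin(a),.062]))
"
```

```text
t 0.1 ee [0.2284 0.5272 0.2525] q [59. 18.  3. 75. -0. 82.] F [ 0.1 -0.2 -0.9] w 1.0
TOTAL turn [ -0.1  -0.  -11.8] shift [-0.352  -0.0547  0.0925] rows>= 9
[[np.float64(-0.0), np.float64(-0.0), np.float64(-1.3)], [np.float64(-0.039), np.float64(-0.006), np.float64(0.01)]]
[[np.float64(-0.0), np.float64(-0.0), np.float64(-2.6)], [np.float64(-0.078), np.float64(-0.012), np.float64(0.021)]]
[[np.float64(-0.0), np.float64(-0.0), np.float64(-3.9)], [np.float64(-0.117), np.float64(-0.018), np.float64(0.031)]]
[[np.float64(-0.0), np.float64(-0.0), np.float64(-5.3)], [np.float64(-0.156), np.float64(-0.024), np.float64(0.041)]]
[[np.float64(-0.1), np.float64(-0.0), np.float64(-6.6)], [np.float64(-0.196), np.float64(-0.03), np.float64(0.051)]]
[[np.float64(-0.1), np.float64(-0.0), np.float64(-7.9)], [np.float64(-0.235), np.float64(-0.036), np.float64(0.062)]]
[[np.float64(-0.1), np.float64(-0.0), np.float64(-9.2)], [np.float64(-0.274), np.float64(-0.043), np.float64(0.072)]]
[[np.float64(-0.1), np.float64(-0.0), np.float64(-10.5)], [np.float64(-0.313), np.float64(-0.049), np.float64(0.082)]]
[[np.float64(-0.1), np.float64(-0.0), np.float64(-11.8)], [np.float64(-0.352), np.float64(-0.055), np.float64(0.093)]]
[351.04519615 264.92642575]
[334.79840813 276.97854953]
```

Request:
send_rows --steps '[[[0, 0, -2], [-0.04, -0.006, 0.0], 1], [[0, 0, -4], [-0.08, -0.012, 0.0], 1], [[0, 0, -6], [-0.12, -0.018, 0.01], 1], [[0, 0, -8], [-0.16, -0.025, 0.02], 1], [[0, 0, -10], [-0.2, -0.031, 0.03], 1]]'

```text
clock: 0.6
ee_pos: [0.4005, 0.4181, 0.2218]
tool_rot: [0.116, 0.993, -0.001, -0.001]
contact_force: [-0.3, 0.9, -1.0]
width: 1.001
```

```bash
python3 -c "
from h import *
plan([.5295,.337,.16],168.4)"
```

```text
t 0.6 ee [0.4005 0.4181 0.2218] q [38. 19. -0. 71. -0. 52.] F [-0.3  0.9 -1. ] w 1.001
TOTAL turn [-0.1 -0.1 -1.7] shift [-0.1443 -0.0491  0.0618] rows>= 4
[[np.float64(-0.0), np.float64(-0.0), np.float64(-0.4)], [np.float64(-0.036), np.float64(-0.012), np.float64(0.015)]]
[[np.float64(-0.1), np.float64(-0.0), np.float64(-0.9)], [np.float64(-0.072), np.float64(-0.025), np.float64(0.031)]]
[[np.float64(-0.1), np.float64(-0.0), np.float64(-1.3)], [np.float64(-0.108), np.float64(-0.037), np.float64(0.046)]]
[[np.float64(-0.1), np.float64(-0.1), np.float64(-1.7)], [np.float64(-0.144), np.float64(-0.049), np.float64(0.062)]]
```

Request:
send_rows --steps '[[[0, 0, -0.5], [-0.036, -0.012, 0.015], 1], [[0, 0, -1], [-0.072, -0.025, 0.031], 1], [[0, 0, -1.5], [-0.108, -0.037, 0.046], 1], [[0, 0, -1.7], [-0.144, -0.049, 0.062], 1], [[0, 0, -1.7], [-0.144, -0.049, 0.062], 1]]'

```text
clock: 1.1
ee_pos: [0.5317, 0.3337, 0.1563]
tool_rot: [0.104, 0.995, -0.002, -0.002]
contact_force: [-1.2, -0.1, -0.4]
width: 1.002
```

```bash
python3 -c "
from h import *
plan([.5295,.337,.061],168.4)"
```

```text
t 1.1 ee [0.5317 0.3337 0.1563] q [25. 26.  1. 65. -0. 37.] F [-1.2 -0.1 -0.4] w 1.002
TOTAL turn [-0.3 -0.2 -0.3] shift [0.0025 0.0033 0.0953] rows>= 3
[[np.float64(-0.1), np.float64(-0.1), np.float64(-0.1)], [np.float64(0.001), np.float64(0.001), np.float64(0.032)]]
[[np.float64(-0.2), np.float64(-0.1), np.float64(-0.2)], [np.float64(0.002), np.float64(0.002), np.float64(0.064)]]
[[np.float64(-0.3), np.float64(-0.2), np.float64(-0.3)], [np.float64(0.003), np.float64(0.003), np.float64(0.095)]]
```

Request:
send_rows --steps '[[[0, 0, 0], [0.001, 0.001, 0.032], 1], [[0, 0, 0], [0.002, 0.003, 0.064], 1], [[0, 0, 0], [0.003, 0.003, 0.085], 1], [[0, 0, 0], [0.003, 0.003, 0.095], 1], [[0, 0, 0], [0.003, 0.003, 0.095], 1]]'

```text
clock: 1.6
ee_pos: [0.5275, 0.3366, 0.0598]
tool_rot: [0.104, 0.995, -0.003, -0.003]
contact_force: [0.8, -0.0, 0.2]
width: 1.0
```

Request:
send_rows --steps '[[[0, 0, 0], [0, 0, 0], -1], [[0, 0, 0], [0, 0, 0], -1], [[0, 0, 0], [0, 0, 0], -1], [[0, 0, 0], [0, 0, 0], -1], [[0, 0, 0], [0, 0, 0], -1]]' --newtons 40

```text
clock: 2.1
ee_pos: [0.5278, 0.3368, 0.0604]
tool_rot: [0.104, 0.995, -0.003, -0.003]
contact_force: [1.2, 2.0, 4.4]
width: 0.144
```

Request:
send_rows --steps '[[[0, 0, 0], [0, 0, 0], -1], [[0, 0, 0], [0, 0, 0], -1], [[0, 0, 0], [0, 0, 0], -1]]'

```text
clock: 2.4
ee_pos: [0.5279, 0.3368, 0.0605]
tool_rot: [0.104, 0.995, -0.003, -0.003]
contact_force: [-0.7, 0.0, 1.6]
width: 0.105
```

```bash
python3 -c "
from h import *
im=snap('top','top1.png');crop(im,160,120,300,260,5,'c5.png')
plan([*blk(0,.143),.061],172)"
```

```text
t 2.45 ee [0.5279 0.3368 0.0605] q [25. 30. -6. 54. -0. 37.] F [-1.3  0.4  0.9] w 0.106
TOTAL turn [-0.3 -0.3 -3.9] shift [-5.090e-02 -1.267e-01  1.000e-04] rows>= 4
[[np.float64(-0.1), np.float64(-0.1), np.float64(-1.0)], [np.float64(-0.013), np.float64(-0.032), np.float64(0.0)]]
[[np.float64(-0.2), np.float64(-0.2), np.float64(-2.0)], [np.float64(-0.025), np.float64(-0.063), np.float64(0.0)]]
[[np.float64(-0.3), np.float64(-0.2), np.float64(-2.9)], [np.float64(-0.038), np.float64(-0.095), np.float64(0.0)]]
[[np.float64(-0.3), np.float64(-0.3), np.float64(-3.9)], [np.float64(-0.051), np.float64(-0.127), np.float64(0.0)]]
```

View pics/c5.png

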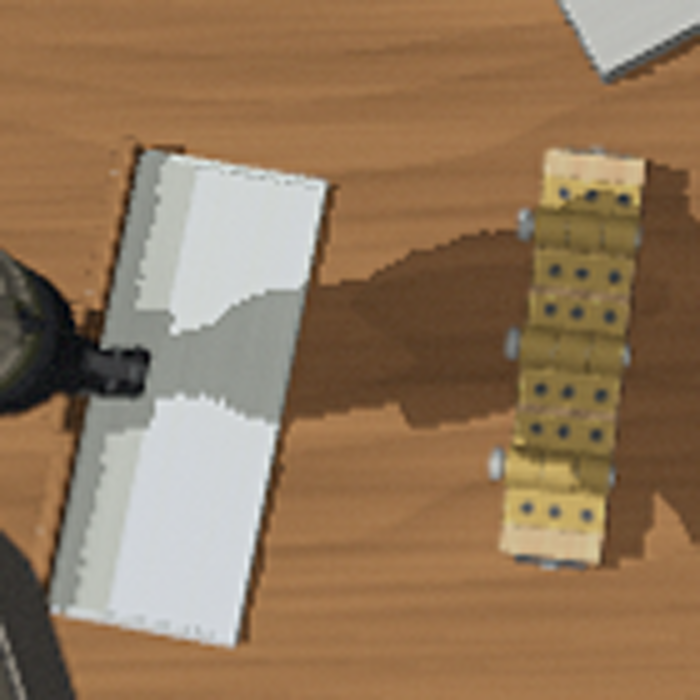

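Request:
send_rows --steps '[[[0, 0, -0.5], [-0.007, -0.017, 0], -1], [[0, 0, -1], [-0.014, -0.034, 0], -1], [[0, 0, -1.5], [-0.021, -0.051, 0], -1], [[0, 0, -2], [-0.028, -0.068, 0], -1], [[0, 0, -2.5], [-0.034, -0.085, 0], -1]]'

```text
clock: 2.95
ee_pos: [0.5435, 0.246, 0.0605]
tool_rot: [0.082, 0.997, -0.003, -0.003]
contact_force: [0.3, 0.6, -1.7]
width: 0.106
```

```bash
python3 -c "
from h import *
plan([*blk(0,.143),.061],172)"
```

```text
t 2.95 ee [0.5435 0.246  0.0605] q [ 17.  28. -11.  52.  -0.  26.] F [ 0.3  0.6 -1.7] w 0.106
TOTAL turn [-0.3 -0.3 -1.4] shift [-0.015  -0.0418 -0.0003] rows>= 1
[[np.float64(-0.3), np.float64(-0.3), np.float64(-1.4)], [np.float64(-0.015), np.float64(-0.042), np.float64(-0.0)]]
```

Request:
send_rows --steps '[[[0, 0, -0.5], [-0.005, -0.014, 0], -1], [[0, 0, -1], [-0.01, -0.028, 0], -1], [[0, 0, -1.4], [-0.015, -0.039, 0], -1], [[0, 0, -1.4], [-0.015, -0.042, 0], -1], [[0, 0, -1.4], [-0.015, -0.042, 0], -1]]'

```text
clock: 3.45
ee_pos: [0.5515, 0.2016, 0.0606]
tool_rot: [0.07, 0.998, -0.003, -0.003]
contact_force: [0.2, 0.2, -1.9]
width: 0.107
```

```bash
python3 -c "
from h import *
im=snap('top','top2.png');crop(im,190,130,310,250,5,'c6.png')
plan([*blk(0,.143),.061],172)"
```

```text
t 3.5 ee [0.5513 0.202  0.0606] q [ 12.  27. -13.  51.  -0.  20.] F [-0.2 -0.3 -1.2] w 0.105
TOTAL turn [-0.4 -0.4 -0. ] shift [-0.0001  0.0004 -0.0004] rows>= 1
[[np.float64(-0.4), np.float64(-0.4), np.float64(-0.0)], [np.float64(-0.0), np.float64(0.0), np.float64(-0.0)]]
```

View pics/c6.png

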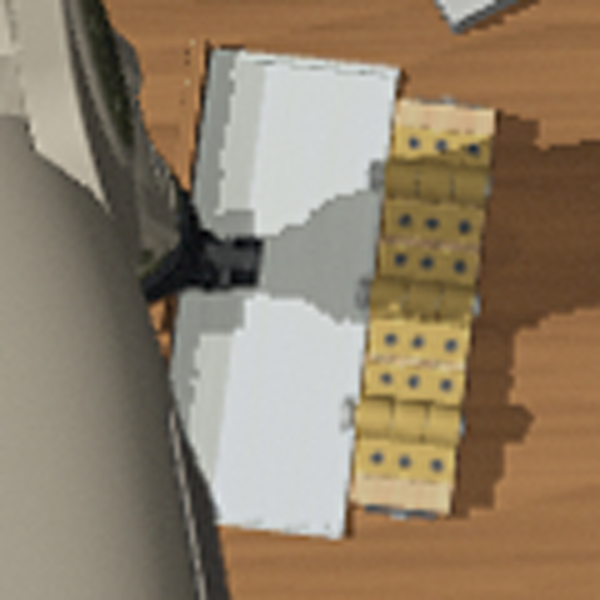

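```bash
python3 -c "
from h import *
f=lambda c,z:onz('top',(190+(c[0]+.5)/5-.5,130+(c[1]+.5)/5-.5),z)
a,b=f((400,70),.008),f((342,537),.008)
d=a-b;print(a,b,'yaw',np.degrees(np.arctan2(d[1],d[0])))
m=((a+b)/2)[:2]-BC;c,s=np.cos(BY),np.sin(BY);print('edge mid in block',m[0]*c+m[1]*s,-m[0]*s+m[1]*c,np.linalg.norm(d))"
```

```text
[0.67121606 0.07152388 0.008     ] [0.40531156 0.11073382 0.008     ] yaw -8.388313177723681
edge mid in block 0.0022921449906121135 0.03104423793103592 0.26877988325318103
```

Request:
send_rows --steps '[[[0, 0, 0], [0, 0, 0], 1], [[0, 0, 0], [0, 0, 0], 1], [[0, 0, 0], [0, 0, 0], 1], [[0, 0, 0], [0, 0, 0], 1], [[0, 0, 0], [0, 0, -0.01], 1]]'

```text
clock: 4.0
ee_pos: [0.5502, 0.202, 0.0696]
tool_rot: [0.07, 0.998, -0.003, -0.005]
contact_force: [-0.3, -0.4, 0.1]
width: 0.942
```

Request:
send_rows --steps '[[[0, 0, 0], [0, 0, -0.03], 1], [[0, 0, 0], [0, 0, -0.06], 1], [[0, 0, 0], [0, 0, -0.09], 1], [[0, 0, 0], [0, 0, -0.12], 1]]'

```text
clock: 4.4
ee_pos: [0.5514, 0.2027, 0.1917]
tool_rot: [0.07, 0.998, -0.003, -0.004]
contact_force: [0.6, 0.3, 0.2]
width: 1.004
```

```bash
python3 -c "
from h import *
plan([.537,-.136,.17],171.4)"
```

```text
t 4.4 ee [0.5514 0.2027 0.1917] q [12. 21. -2. 68. -0. 20.] F [0.6 0.3 0.2] w 1.004
TOTAL turn [-0.4 -0.5  0.6] shift [-0.033  -0.3372  0.0237] rows>= 8
[[np.float64(-0.0), np.float64(-0.1), np.float64(0.1)], [np.float64(-0.004), np.float64(-0.042), np.float64(0.003)]]
[[np.float64(-0.1), np.float64(-0.1), np.float64(0.2)], [np.float64(-0.008), np.float64(-0.084), np.float64(0.006)]]
[[np.float64(-0.1), np.float64(-0.2), np.float64(0.2)], [np.float64(-0.012), np.float64(-0.126), np.float64(0.009)]]
[[np.float64(-0.2), np.float64(-0.2), np.float64(0.3)], [np.float64(-0.017), np.float64(-0.169), np.float64(0.012)]]
[[np.float64(-0.2), np.float64(-0.3), np.float64(0.4)], [np.float64(-0.021), np.float64(-0.211), np.float64(0.015)]]
[[np.float64(-0.3), np.float64(-0.3), np.float64(0.5)], [np.float64(-0.025), np.float64(-0.253), np.float64(0.018)]]
[[np.float64(-0.3), np.float64(-0.4), np.float64(0.5)], [np.float64(-0.029), np.float64(-0.295), np.float64(0.021)]]
[[np.float64(-0.4), np.float64(-0.5), np.float64(0.6)], [np.float64(-0.033), np.float64(-0.337), np.float64(0.024)]]
```

Request:
send_rows --steps '[[[0, 0, 0], [-0.004, -0.042, 0], 1], [[0, 0, 0], [-0.008, -0.084, 0], 1], [[0, 0, 0], [-0.012, -0.126, 0], 1], [[0, 0, 0], [-0.017, -0.169, 0], 1], [[0, 0, 0.4], [-0.021, -0.211, 0], 1]]'

```text
clock: 4.9
ee_pos: [0.5428, -0.0107, 0.1941]
tool_rot: [0.073, 0.997, -0.003, -0.004]
contact_force: [1.5, -0.3, 0.6]
width: 1.0
```

Request:
send_rows --steps '[[[0, 0, 0], [-0.004, -0.035, 0], 1], [[0, 0, 0], [-0.008, -0.07, 0.01], 1], [[0, 0, 0], [-0.011, -0.1, 0.015], 1], [[0, 0, 0], [-0.012, -0.12, 0.022], 1], [[0, 0, 0.4], [-0.012, -0.126, 0.024], 1]]'

```text
clock: 5.4
ee_pos: [0.5358, -0.1392, 0.171]
tool_rot: [0.078, 0.997, -0.003, -0.004]
contact_force: [-0.7, -0.2, -0.8]
width: 1.0
```

```bash
python3 -c "
from h import *
plan([.537,-.136,.17],171.4)
im=snap('scene','s3.png');crop(im,150,110,390,300,3.3,'c7.png')
im=snap('top','top3.png');crop(im,150,110,390,300,3.3,'c8.png')"
```

```text
t 5.4 ee [ 0.5358 -0.1392  0.171 ] q [-23.  18.  -9.  63.  -0. -14.] F [-0.7 -0.2 -0.8] w 1.0
TOTAL turn [-0.4 -0.4 -0.4] shift [-0.0007  0.0034  0.001 ] rows>= 1
[[np.float64(-0.4), np.float64(-0.4), np.float64(-0.4)], [np.float64(-0.001), np.float64(0.003), np.float64(0.001)]]
```

View pics/c7.png

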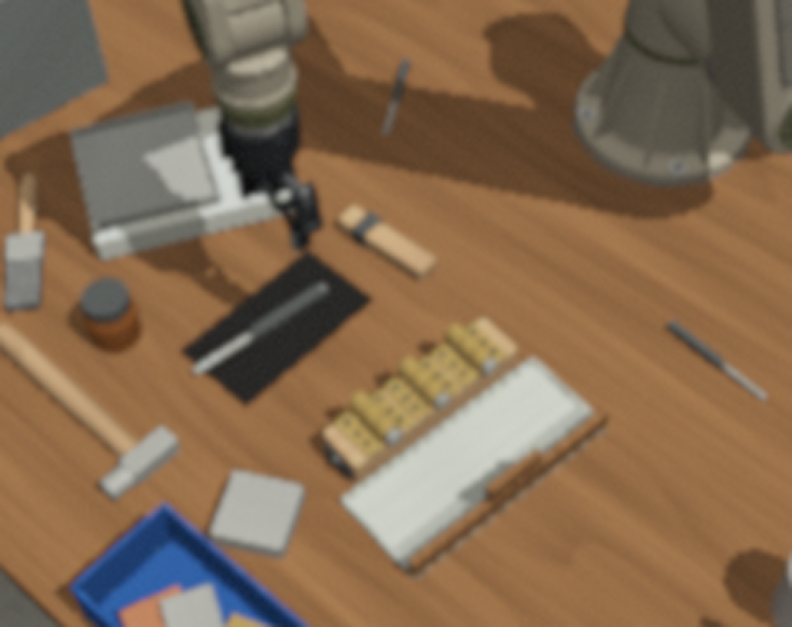

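View pics/c8.png

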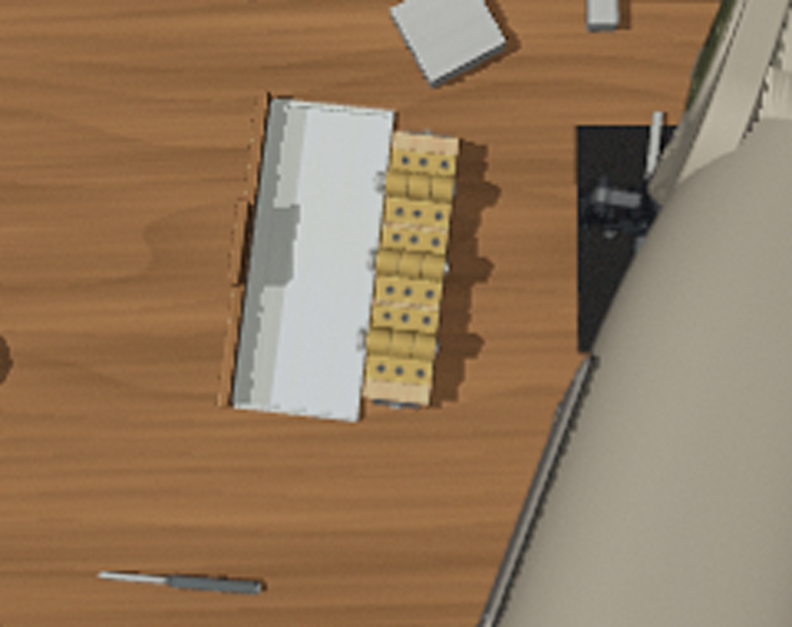

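Request:
send_rows --steps '[[[-0.4, -0.4, -0.4], [-0.001, 0.003, 0.03], 1], [[-0.4, -0.4, -0.4], [-0.001, 0.003, 0.06], 1], [[-0.4, -0.4, -0.4], [-0.001, 0.003, 0.09], 1], [[-0.4, -0.4, -0.4], [-0.001, 0.003, 0.11], 1], [[-0.4, -0.4, -0.4], [-0.001, 0.003, 0.12], 1]]'

```text
clock: 6.0
ee_pos: [0.5355, -0.1336, 0.0497]
tool_rot: [0.073, 0.997, 0.001, -0.001]
contact_force: [-0.8, -0.2, -0.1]
width: 1.0
```

```bash
python3 -c "
from h import *
plan([.537,-.136,.028],171.4)
im=snap('scene','s4.png');crop(im,180,150,300,250,5,'c9.png')"
```

```text
t 6.0 ee [ 0.5355 -0.1336  0.0497] q [-22.  24. -19.  47.   0. -14.] F [-0.8 -0.2 -0.1] w 1.0
TOTAL turn [ 0.1 -0.1  0.2] shift [-0.0019 -0.0022  0.0217] rows>= 1
[[np.float64(0.1), np.float64(-0.1), np.float64(0.2)], [np.float64(-0.002), np.float64(-0.002), np.float64(0.022)]]
```

View pics/c9.png

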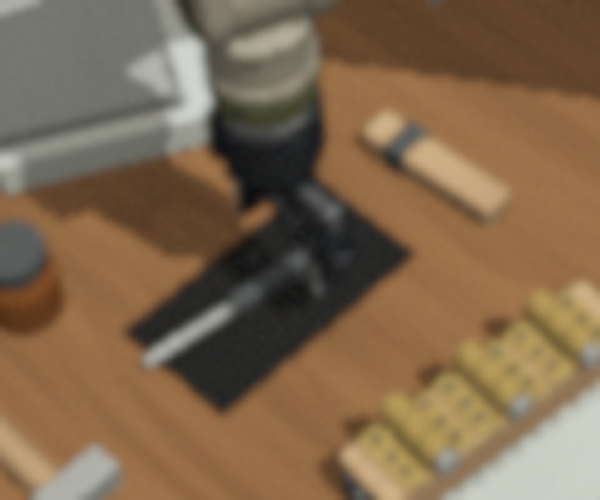

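Request:
send_rows --steps '[[[0, 0, 0], [-0.002, -0.002, 0.012], 1], [[0, 0, 0.2], [-0.002, -0.002, 0.02], 1], [[0, 0, 0.2], [-0.002, -0.002, 0.0215], 1], [[0, 0, 0.2], [-0.002, -0.002, 0.0215], 1]]'

```text
clock: 6.45
ee_pos: [0.5369, -0.136, 0.0275]
tool_rot: [0.075, 0.997, 0.001, -0.002]
contact_force: [-0.4, -0.5, 0.3]
width: 1.003
```

Request:
send_rows --steps '[[[0, 0, 0], [0, 0, 0], -1], [[0, 0, 0], [0, 0, 0], -1], [[0, 0, 0], [0, 0, 0], -1], [[0, 0, 0], [0, 0, 0], -1], [[0, 0, 0], [0, 0, 0], -1]]' --newtons 100

```text
clock: 6.95
ee_pos: [0.5371, -0.1361, 0.0279]
tool_rot: [0.075, 0.997, 0.001, -0.001]
contact_force: [-4.5, 1.9, 23.5]
width: 0.15
```

Request:
send_rows --steps '[[[0, 0, 0], [0, 0, 0], -1], [[0, 0, 0], [0, 0, 0], -1], [[0, 0, 0], [0, 0, 0], -1]]'

```text
clock: 7.25
ee_pos: [0.5371, -0.1361, 0.0282]
tool_rot: [0.075, 0.997, 0.001, -0.001]
contact_force: [-0.9, 0.9, 3.6]
width: 0.126
```

Request:
send_rows --steps '[[[0, 0, 0], [0, 0, -0.015], -1], [[0, 0, 0], [0, 0, -0.04], -1], [[0, 0, 0], [0, 0, -0.07], -1], [[0, 0, 0], [0, 0, -0.1], -1], [[0, 0, 0], [0, 0, -0.11], -1]]'

```text
clock: 7.75
ee_pos: [0.5388, -0.1369, 0.1407]
tool_rot: [0.075, 0.997, 0.0, 0.001]
contact_force: [0.8, 0.4, -2.6]
width: 0.129
```

```bash
python3 -c "
from h import *
print(st()[0]['width'],st()[0]['contact_force'],st()[0]['moment'])
im=snap('scene','s5.png');crop(im,180,130,300,250,5,'c10.png')"
```

```text
0.12914314975001917 [ 0.78579267  0.43502809 -2.57283543] [ 0.03739018 -0.03947973  0.02704225]
```

View pics/c10.png

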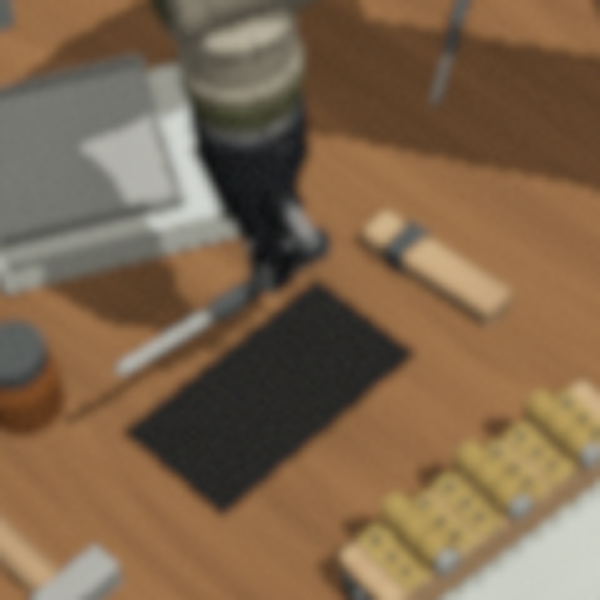

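```bash
python3 -c "
from h import *
np.set_printoptions(suppress=True)
print(blk(-.066,-.175),blk(.066,-.175))
plan([*blk(-.066,-.180),.14],-97.95)"|sed 's/np.float64//g'
```

```text
[ 0.44213026 -0.10348971] [ 0.57286163 -0.12174649]
t 7.8 ee [ 0.539  -0.1369  0.141 ] q [-23.  19. -12.  59.   0. -14.] F [ 1.5  0.1 -0.8] w 0.129
TOTAL turn [ -0.1   0.1 -90.6] shift [0.1007 0.0136 0.0008] rows>= 12
[[(-0.0), (0.0), (-7.6)], [(0.008), (0.001), (0.0)]]
[[(-0.0), (0.0), (-15.1)], [(0.017), (0.002), (0.0)]]
[[(-0.0), (0.0), (-22.7)], [(0.025), (0.003), (0.0)]]
[[(-0.0), (0.0), (-30.2)], [(0.034), (0.005), (0.0)]]
[[(-0.0), (0.0), (-37.8)], [(0.042), (0.006), (0.0)]]
[[(-0.0), (0.0), (-45.3)], [(0.05), (0.007), (0.0)]]
[[(-0.1), (0.1), (-52.9)], [(0.059), (0.008), (0.0)]]
[[(-0.1), (0.1), (-60.4)], [(0.067), (0.009), (0.001)]]
[[(-0.1), (0.1), (-68.0)], [(0.076), (0.01), (0.001)]]
[[(-0.1), (0.1), (-75.5)], [(0.084), (0.011), (0.001)]]
[[(-0.1), (0.1), (-83.1)], [(0.092), (0.012), (0.001)]]
[[(-0.1), (0.1), (-90.6)], [(0.101), (0.014), (0.001)]]
```

Request:
send_rows --steps '[[[0, 0, -7.5], [0.01, 0.001, 0], -1], [[0, 0, -15], [0.02, 0.002, 0], -1], [[0, 0, -22.5], [0.03, 0.004, 0], -1], [[0, 0, -30], [0.04, 0.005, 0], -1], [[0, 0, -37.5], [0.05, 0.007, 0], -1]]'

```text
clock: 8.3
ee_pos: [0.4892, -0.1221, 0.1388]
tool_rot: [-0.252, 0.968, 0.0, -0.0]
contact_force: [-0.4, -0.8, -2.0]
width: 0.131
```

```bash
python3 -c "
from h import *
plan([*blk(-.066,-.180),.14],-97.95)"|sed 's/np.float64//g'|head -2
```

```text
t 8.3 ee [ 0.4892 -0.1221  0.1388] q [-23.  14. -19.  57.   0. -52.] F [-0.4 -0.8 -2. ] w 0.131
TOTAL turn [  0.1   0.  -52.8] shift [ 0.035   0.0352 -0.0011] rows>= 7
```

Request:
send_rows --steps '[[[0, 0, -8], [0.005, 0.005, 0], -1], [[0, 0, -16], [0.01, 0.01, 0], -1], [[0, 0, -24], [0.016, 0.016, 0], -1], [[0, 0, -32], [0.022, 0.022, 0], -1], [[0, 0, -40], [0.027, 0.027, 0], -1]]'

```text
clock: 8.8
ee_pos: [0.451, -0.1111, 0.1369]
tool_rot: [-0.57, 0.821, 0.002, -0.001]
contact_force: [-0.1, -0.7, -2.3]
width: 0.128
```

```bash
python3 -c "
from h import *
plan([*blk(-.066,-.180),.10],-97.95)"|sed 's/np.float64//g'|head -2
```

```text
t 8.8 ee [ 0.451  -0.1111  0.1369] q [-24.  10. -25.  55.   0. -93.] F [-0.1 -0.7 -2.3] w 0.128
TOTAL turn [  0.2   0.1 -12.5] shift [0.0009 0.0097 0.037 ] rows>= 2
```

Request:
send_rows --steps '[[[0, 0, -7], [0, 0.005, 0.01], -1], [[0, 0, -12.5], [0.001, 0.01, 0.02], -1], [[0, 0, -12.5], [0.001, 0.01, 0.037], -1], [[0, 0, -12.5], [0.001, 0.01, 0.037], -1]]'

```text
clock: 9.2
ee_pos: [0.4385, -0.1074, 0.0968]
tool_rot: [-0.656, 0.754, 0.005, -0.002]
contact_force: [-0.4, 0.1, -1.5]
width: 0.126
```

```bash
python3 -c "
from h import *
plan([*blk(-.066,-.180),.073],-97.95)
im=snap('scene','s6.png');crop(im,220,150,320,250,6,'c11.png')
im=snap('top','t6.png');crop(im,240,140,340,250,6,'c12.png')"|sed 's/np.float64//g'|head -2
```

```text
t 9.2 ee [ 0.4385 -0.1074  0.0968] q [ -24.   11.  -29.   50.    0. -106.] F [-0.4  0.1 -1.5] w 0.126
TOTAL turn [ 0.6  0.2 -0. ] shift [ 0.0007 -0.0033  0.0237] rows>= 1
```

View pics/c11.png

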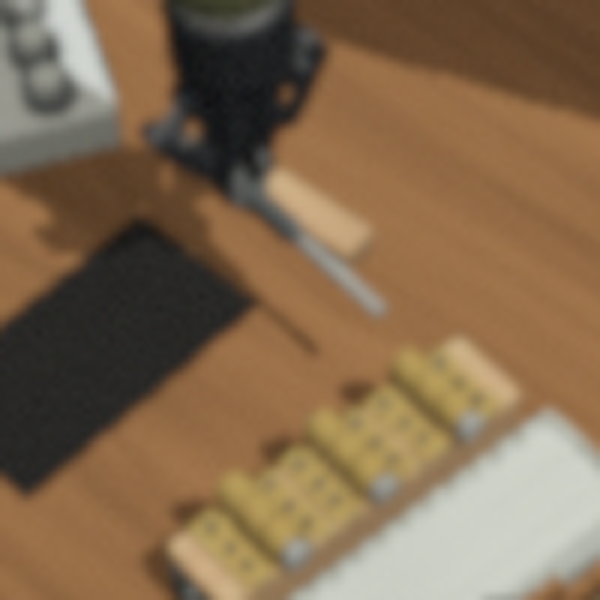

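View pics/c12.png

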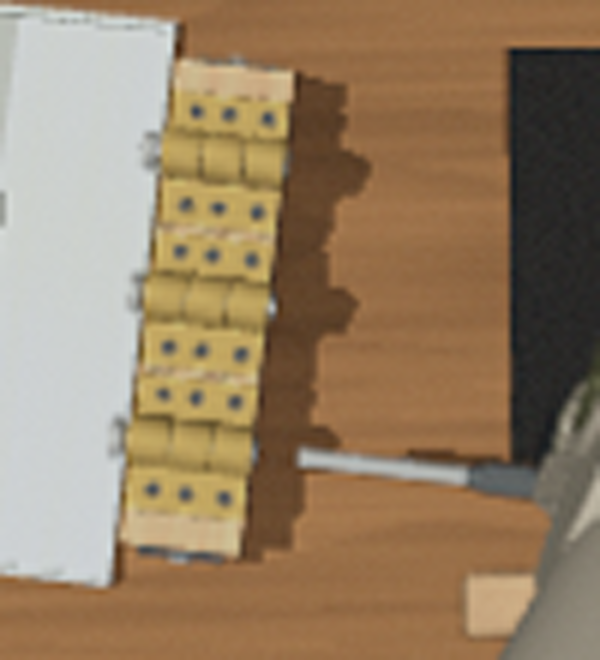

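Request:
send_rows --steps '[[[0.3, 0.1, 0], [0, -0.002, 0.012], -1], [[0.6, 0.2, 0], [0.001, -0.003, 0.024], -1], [[0.6, 0.2, 0], [0.001, -0.003, 0.024], -1], [[0.6, 0.2, 0], [0.001, -0.003, 0.024], -1]]'

```text
clock: 9.7
ee_pos: [0.4431, -0.1095, 0.0753]
tool_rot: [-0.656, 0.755, -0.002, 0.001]
contact_force: [1.0, -0.3, -0.6]
width: 0.127
```

```bash
python3 -c "
from h import *
plan([*blk(-.066,-.180),.073],-97.95)
im=snap('scene','s7.png');crop(im,235,170,315,230,10,'c13.png')
im=snap('top','t7.png');crop(im,250,190,330,240,10,'c14.png')"|sed 's/np.float64//g'|head -2
```

```text
t 9.7 ee [ 0.4431 -0.1095  0.0753] q [ -24.   13.  -31.   46.   -0. -106.] F [ 1.  -0.3 -0.6] w 0.127
TOTAL turn [-0.2 -0.1 -0. ] shift [-0.0008  0.0018  0.0023] rows>= 1
```

View pics/c13.png

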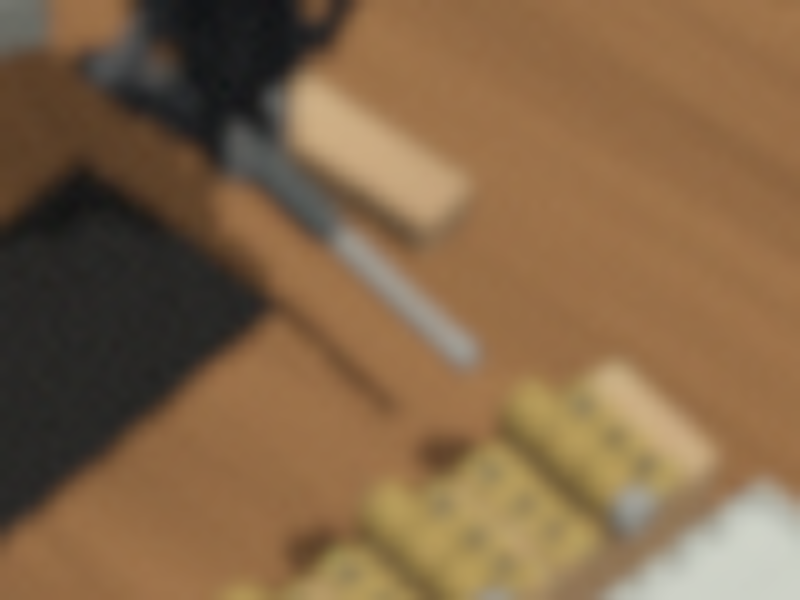

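View pics/c14.png

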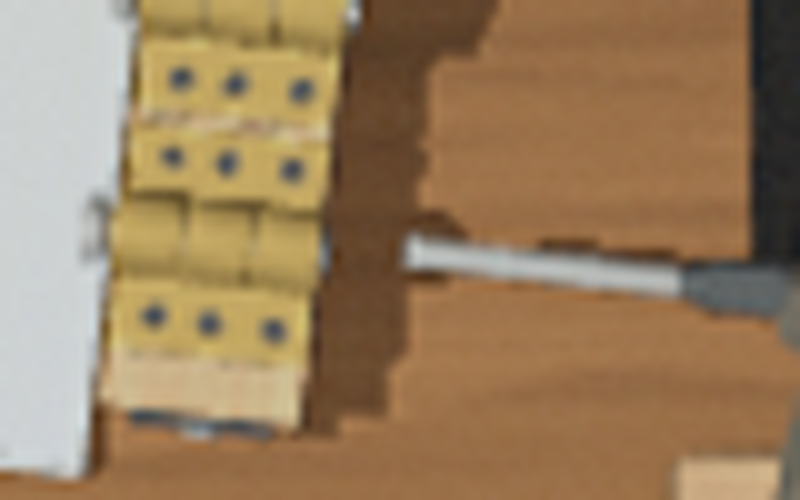

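```bash
python3 -c "
from h import *
np.set_printoptions(precision=4,suppress=True)
S=lambda c:(235+(c[0]+.5)/10-.5,170+(c[1]+.5)/10-.5)
T=lambda c:(250+(c[0]+.5)/10-.5,190+(c[1]+.5)/10-.5)
def B(X):
  d=X[:2]-BC;c,s=np.cos(BY),np.sin(BY);return np.array([d[0]*c+d[1]*s,-d[0]*s+d[1]*c,X[2]])
for s,t in (((471,360),(408,251)),((333,233),(683,280))):
  X,e=tri(S(s),T(t));print(X,B(X),e)
s=arm.sense();print('tcp',B(s['ee_pos']))
for x in(-.066,):
  print('pin tail pred top',(proj('top',[*blk(x,-.031),.054])-[250,190])*10,'scene head',(proj('scene',[*blk(x,.036),.054])-[235,170])*10)
  print('barrel +-y roof', *[(proj('top',[*blk(x,y),.066])-[250,190])*10 for y in(-.028,.028)],*[(proj('scene',[*blk(x,y),.066])-[235,170])*10 for y in(-.028,.028)])
"
```

```text
[0.4616 0.0188 0.06  ] [-0.0636 -0.0512  0.06  ] [np.float64(0.00010993723456802761), np.float64(0.00010993723456799703)]
[ 0.452  -0.0553  0.0621] [-0.0629 -0.1259  0.0621] [np.float64(0.0006458920261860302), np.float64(0.0006458920261861089)]
tcp [-0.0638 -0.181   0.0757]
pin tail pred top [327.707  248.9403] scene head [635.7189 514.1658]
barrel +-y roof [316.0461 244.4274] [108.3658 221.5499] [514.4641 381.755 ] [621.3266 480.2476]
```

```bash
cat > tipm.py <<'E'
from h import *
import sys
np.set_printoptions(precision=4,suppress=True)
def B(X):
  d=X[:2]-BC;c,s=np.cos(BY),np.sin(BY);return np.array([d[0]*c+d[1]*s,-d[0]*s+d[1]*c,X[2]])
def Bi(x,y,z): return np.array([*blk(x,y),z])
def axisline(n,im,a,b,w=3.2):
    """sub-pixel centre line of grey object between predicted image pts a,b: weight=low wood saturation"""
    k=8;L=np.linalg.norm(b-a);u=(b-a)/L;v=np.array([-u[1],u[0]])
    f=im.astype(np.float32);grey=f[:,:,0]-f[:,:,2]*1.0  # blue minus red: wood strongly negative
    out=[]
    for s in np.linspace(.1,.9,17)*L:
        t=np.linspace(-w,w,int(2*w*k)+1);p=a+s*u+t[:,None]*v
        g=cv2.remap(grey,p[:,0].astype(np.float32)[None],p[:,1].astype(np.float32)[None],cv2.INTER_LINEAR)[0]
        base=np.linspace(np.median(g[:6]),np.median(g[-6:]),len(g));q=np.clip(g-base,0,None);q[q<.25*q.max()]=0
        out.append((s,(q*t).sum()/max(q.sum(),1e-6),q.max()))
    o=np.array(out);A=np.polyfit(o[:,0],o[:,1],1);r=o[:,1]-np.polyval(A,o[:,0]);A=np.polyfit(o[np.abs(r)<.5,0],o[np.abs(r)<.5,1],1)
    return [a+s*u+np.polyval(A,s)*v for s in(0,L)],r.std()
def measure(fs,ft,x0,ytip,z0,ylen=.075):
    ims,imt=cv2.imread(fs),cv2.imread(ft)
    P0,P1=Bi(x0,ytip,z0),Bi(x0,ytip-ylen,z0)
    for it in range(3):
        (t0,t1),rt=axisline("top",imt,proj("top",P0),proj("top",P1))
        (s0,s1),rs=axisline("scene",ims,proj("scene",P0),proj("scene",P1))
        # plane through top camera line; intersect scene rays
        C,d0=ray("top",t0);_,d1=ray("top",t1);nrm=np.cross(d0,d1)
        res=[]
        for p in(s0,s1):
            Cs,D=ray("scene",p);res.append(Cs+D*(nrm@(C-Cs))/(nrm@D))
        Q0,Q1=B(res[0]),B(res[1]);m=(Q0-Q1)/(Q0[1]-Q1[1])
        f=lambda y:Q0+m*(y-Q0[1])
        P0,P1=[Bi(*f(y)) for y in(ytip,ytip-ylen)]
    print("axis in block frame at tip",f(ytip),"at",f(ytip-ylen),"resid",rt,rs,"pitch deg",np.degrees(np.arctan(m[2])),"yaw err",np.degrees(np.arctan(m[0])))
if __name__=="__main__":
    measure("pics/s7.png","pics/t7.png",-.0636,-.053,.057)
E
python3 tipm.py
```

```text
axis in block frame at tip [-0.0639 -0.053   0.0594] at [-0.0631 -0.128   0.0608] resid 0.06744800090461622 0.026866108008135454 pitch deg -1.080125871894208 yaw err -0.6242612512886306
```

```bash
python3 -c "
from tipm import *
f=lambda c,o,k:(o[0]+(c[0]+.5)/k-.5,o[1]+(c[1]+.5)/k-.5)
for nm,s,t in (('panA',(90,246),(468,92)),('panB',(58,97),(672,202)),('panC',(243,58),(574,392)),('panD',(280,205),(370,282)),('matA',(322,512),(60,73)),('matB',(230,432),(210,73)),('matC',(417,283),(212,346)),('matD',(511,353),(62,348))):
  print(nm,*tri(f(s,(160,130),5),f(t,(310,130),4)))
for s,t in(((197,258),(524,175)),((270,203),(512,295)),((341,152),(497,413))): print('head',B(tri(f(s,(230,190),5),f(t,(160,130),5))[0]))
print('blkcorner', tri(f((383,128),(230,190),5),f((500,500),(160,130),5)),tri(f((140,313),(230,190),5),f((547,103),(160,130),5)),tri(f((335,82),(230,190),5),f((600,513),(160,130),5)))
"
```

```text
panA [ 0.6223 -0.3623  0.0555] [np.float64(7.690925533847343e-05), np.float64(7.690925533857783e-05)]
panB [ 0.5408 -0.4971  0.0627] [np.float64(0.0002991171463573854), np.float64(0.00029911714635727423)]
panC [ 0.4129 -0.4198  0.0605] [np.float64(0.0009054418812978302), np.float64(0.0009054418812977983)]
panD [ 0.4942 -0.2896  0.0461] [np.float64(0.0010361388877813589), np.float64(0.0010361388877812604)]
matA [ 0.6545 -0.0857  0.0054] [np.float64(4.890646773766763e-05), np.float64(4.8906467737849086e-05)]
matB [ 0.6504 -0.1916  0.0022] [np.float64(0.0028366817440021127), np.float64(0.002836681744002106)]
matC [ 0.4558 -0.1862 -0.0009] [np.float64(0.00031717623831994696), np.float64(0.00031717623831990126)]
matD [ 0.4585 -0.0812  0.002 ] [np.float64(0.0016655367542113694), np.float64(0.0016655367542113507)]
head [0.0651 0.0334 0.0597]
head [-0.001   0.0322  0.0591]
head [-0.0658  0.0329  0.0595]
blkcorner (array([0.4249, 0.1034, 0.0399]), [np.float64(0.0003620091064766469), np.float64(0.0003620091064767058)]) (array([0.6464, 0.0727, 0.0324]), [np.float64(6.424626838927022e-05), np.float64(6.424626838913291e-05)]) (array([0.4156, 0.0498, 0.0381]), [np.float64(0.000722443414767271), np.float64(0.000722443414767332)])
```

```bash
python3 -c "
from tipm import *
ims=cv2.imread('pics/scene0.png').astype(float);imt=cv2.imread('pics/top0.png').astype(float)
def cen(im,p,r=5):
  x,y=np.round(p).astype(int);g=(im[:,:,0]-im[:,:,2])[y-r:y+r+1,x-r:x+r+1]
  print(g.astype(int)) if 0 else None
  q=np.clip(g+35,0,None);Y,X=np.mgrid[y-r:y+r+1,x-r:x+r+1];return np.array([(q*X).sum(),(q*Y).sum()])/q.sum(),q
for x in(.066,0,-.066):
  P=Bi(x,.033,.054);a,qa=cen(ims,proj('scene',P),4);b,qb=cen(imt,proj('top',P),4)
  print(proj('scene',P),a,proj('top',P),b,B(tri(a,b)[0]))
print(qa.astype(int));print(qb.astype(int))
"
```

```text
[268.9185 242.1859] [268.8842 242.0225] [264.8677 164.5459] [264.6738 164.4292] [0.0661 0.0333 0.0555]
[283.725 231.337] [283.4908 231.1376] [262.087  188.2865] [262.0084 188.2297] [0.0003 0.0328 0.0553]
[297.991  220.8792] [297.7545 220.7812] [259.2856 212.3064] [258.9574 212.3609] [-0.0657  0.0332  0.055 ]
[[ 0  0  0  0  0  0  0  0  0]
 [ 0  0  0  0  0  0  0  0  0]
 [ 0  0  0  2 12  6  0  0  0]
 [ 0  0  0 20 25 20  3  0  0]
 [ 0  0 12 25 27 18  0  0  0]
 [ 0  0  8 19 17  5  0  0  0]
 [ 0  0  0  4  1  0  0  0  0]
 [ 0  0  0  0  0  0  0  0  0]
 [ 0  0  0  0  0  0  0  0  0]]
[[ 0  0  0  0  0  0  0  0  0]
 [ 0  0  0  0  0  0  0  0  0]
 [ 0  0  0  0 40 22  0  0  0]
 [ 0  0  0 14 37 26  0  0  0]
 [ 0  0  0 24 36 14  0  0  0]
 [ 0  0  0 22 37 12  0  0  0]
 [ 0  0  0 24 37 10  0  0  0]
 [ 0  0  0 17 27  0  0  0  0]
 [ 0  0  0  0  0  0  0  0  0]]
```

Request:
send_rows --steps '[[[0, -0.5, 0.2], [0, 0.0015, 0.003], -1], [[-0.2, -1.1, 0.4], [-0.004, 0.003, 0.0058], -1], [[-0.2, -1.1, 0.4], [-0.008, 0.003, 0.0058], -1], [[-0.2, -1.1, 0.4], [-0.008, 0.003, 0.0058], -1], [[-0.2, -1.1, 0.4], [-0.008, 0.003, 0.0058], -1]]'

```text
clock: 10.3
ee_pos: [0.4417, -0.1012, 0.0699]
tool_rot: [-0.654, 0.757, 0.005, 0.007]
contact_force: [1.0, -0.5, -1.2]
width: 0.124
```

```bash
cat > m.sh <<'E'
# usage: m.sh tag x0 z0
python3 - $1 $2 $3 <<'P'
import sys
from tipm import *
tag,x0,z0=sys.argv[1],float(sys.argv[2]),float(sys.argv[3])
s=arm.sense();b=B(s["ee_pos"]);print("t",s["clock"],"tcp blk",b,"F",s["contact_force"].round(1),"w",s["width"])
R=Ro.from_quat(s["tool_rot"]).as_matrix();print("tool x",np.degrees(np.arctan2(R[1,0],R[0,0])).round(2),"xz",np.degrees(np.arcsin(R[2,0])).round(2),"yz",np.degrees(np.arcsin(R[2,1])).round(2))
snap("scene",f"s{tag}.png");snap("top",f"t{tag}.png")
measure(f"pics/s{tag}.png",f"pics/t{tag}.png",x0,b[1]+.126,z0)
P
E
bash m.sh 8 -.066 .055
```

```text
t 10.3 tcp blk [-0.0667 -0.1728  0.0699] F [ 1.  -0.5 -1.2] w 0.12393808349791383
tool x -98.34 xz -1.01 yz -0.1
axis in block frame at tip [-0.0658 -0.0468  0.0567] at [-0.0654 -0.1218  0.0553] resid 0.06202301344073788 0.026365522146206414 pitch deg 1.0763425421222408 yaw err -0.280788279080439
```

```bash
cat > mv.py <<'E'
from tipm import *
def tool(dx,dy,dz):
    s,R=st();c,sn=np.cos(BY),np.sin(BY);return R.inv().apply([dx*c-dy*sn,dx*sn+dy*c,dz]).round(4)
if __name__=="__main__":
    a=[float(v) for v in sys.argv[1:4]];s=arm.sense();print("t",s["clock"],"tcp blk",B(s["ee_pos"]),"F",s["contact_force"].round(1),"shift",tool(*a))
E
python3 mv.py 0 .015 0
```

```text
t 10.4 tcp blk [-0.0666 -0.1729  0.0699] F [-0.3 -0.8 -1.9] shift [-0.015   0.0001  0.0003]
```

Request:
send_rows --steps '[[[0, 0, 0], [-0.003, 0, 0], -1], [[0, 0, 0], [-0.006, 0, 0], -1], [[0, 0, 0], [-0.009, 0, 0], -1], [[0, 0, 0], [-0.012, 0, 0], -1], [[0, 0, 0], [-0.015, 0, 0.0003], -1]]'

```text
clock: 10.9
ee_pos: [0.4442, -0.0876, 0.0701]
tool_rot: [-0.654, 0.757, 0.004, 0.006]
contact_force: [-1.6, -6.5, -0.9]
width: 0.129
```

Request:
send_rows --steps '[[[0, 0, 0], [-0.003, 0, 0], -1], [[0, 0, 0], [-0.006, 0, 0], -1], [[0, 0, 0], [-0.008, 0, 0.0002], -1]]'

```text
clock: 11.2
ee_pos: [0.4456, -0.0812, 0.0703]
tool_rot: [-0.653, 0.757, 0.002, 0.005]
contact_force: [-1.2, -7.9, -1.1]
width: 0.125
```

```bash
bash m.sh 9 -.066 .055; python3 mv.py 0 .015 0; python3 -c "
from h import *
im=cv2.imread('pics/s9.png');crop(im,235,170,315,230,10,'c15.png')
im=cv2.imread('pics/t9.png');crop(im,230,190,310,240,10,'c16.png')"
```

```text
t 11.2 tcp blk [-0.0656 -0.1524  0.0703] F [-1.2 -7.9 -1.1] w 0.12519220584201
tool x -98.42 xz -0.55 yz -0.17
axis in block frame at tip [-0.0647 -0.0264  0.0555] at [-0.0648 -0.1014  0.0566] resid 0.08363089612627943 0.026890433080025488 pitch deg -0.8264381621716327 yaw err 0.04068254732910342
t 11.3 tcp blk [-0.0656 -0.152   0.0703] F [-1.9 -5.2 -0.2] shift [-0.015   0.0001  0.0002]
```

View pics/c15.png

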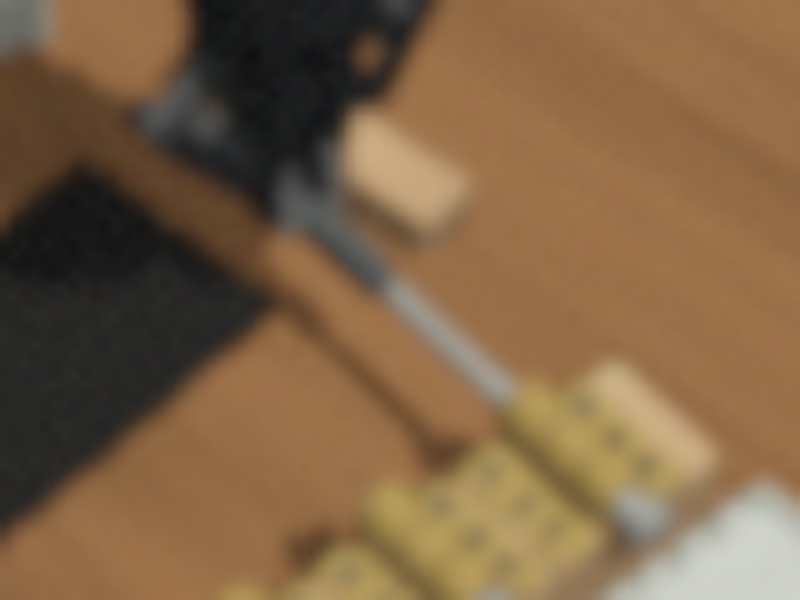

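View pics/c16.png

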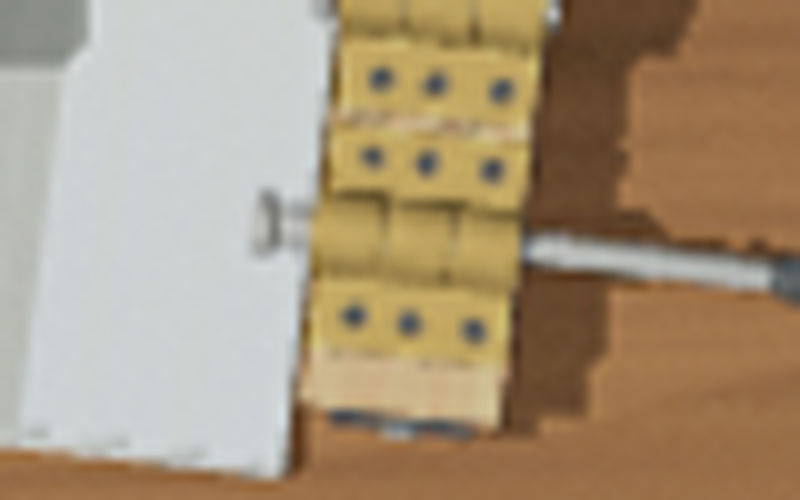

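Request:
send_rows --steps '[[[0, 0, 0], [-0.004, 0.0005, 0], -1], [[0, 0, 0], [-0.008, 0.0008, 0], -1], [[0, 0, 0], [-0.012, 0.0008, 0], -1], [[0, 0, 0], [-0.015, 0.0008, 0], -1], [[0, 0, 0], [-0.018, 0.0008, 0], -1]]'

```text
clock: 11.8
ee_pos: [0.4479, -0.0643, 0.0708]
tool_rot: [-0.653, 0.757, 0.001, 0.004]
contact_force: [-0.1, -8.1, -0.5]
width: 0.129
```

```bash
bash m.sh 10 -.066 .055; python3 mv.py 0 .015 0; python3 -c "
from h import *
im=cv2.imread('pics/t10.png');crop(im,230,190,310,240,10,'c17.png')"
```

```text
t 11.8 tcp blk [-0.0657 -0.1354  0.0708] F [-0.1 -8.1 -0.5] w 0.12874753834899816
tool x -98.46 xz -0.38 yz -0.22
axis in block frame at tip [-0.0643 -0.0094  0.0388] at [-0.0654 -0.0844  0.0624] resid 0.7338770597337665 0.4937992630001037 pitch deg -17.490674897194523 yaw err 0.7892086903427873
t 11.9 tcp blk [-0.0659 -0.1347  0.0708] F [-0.4 -4.7 -0.9] shift [-0.015   0.0001  0.0001]
```

View pics/c17.png

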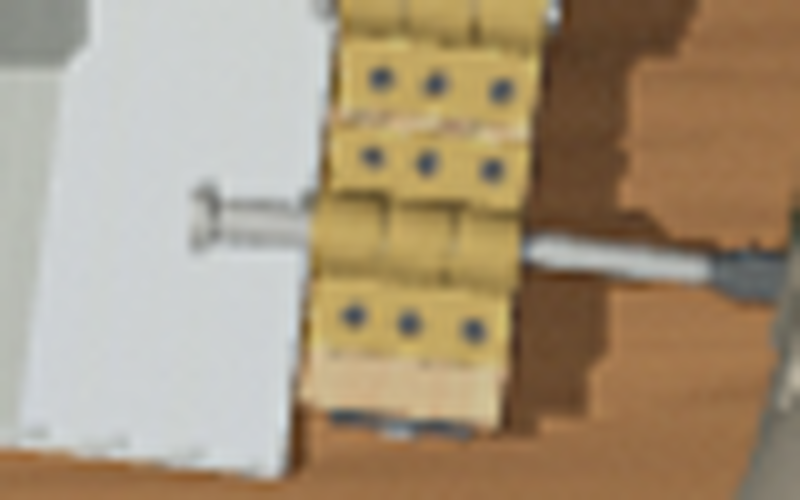

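Request:
send_rows --steps '[[[0, 0, 0], [-0.004, 0, 0.0003], -1], [[0, 0, 0], [-0.008, 0, 0.0005], -1], [[0, 0, 0], [-0.012, 0, 0.0005], -1], [[0, 0, 0], [-0.016, 0, 0.0005], -1], [[0, 0, 0], [-0.02, 0, 0.0005], -1]]'

```text
clock: 12.4
ee_pos: [0.4507, -0.045, 0.0706]
tool_rot: [-0.653, 0.757, 0.0, 0.003]
contact_force: [-2.2, -7.3, -0.2]
width: 0.129
```

Request:
send_rows --steps '[[[0, 0, 0], [-0.004, 0, 0], -1], [[0, 0, 0], [-0.008, 0, 0], -1], [[0, 0, 0], [-0.012, 0, 0], -1], [[0, 0, 0], [-0.014, 0, 0], -1], [[0, 0, 0], [-0.015, 0, 0], -1]]'

```text
clock: 12.9
ee_pos: [0.4529, -0.0296, 0.0706]
tool_rot: [-0.653, 0.757, 0.0, 0.003]
contact_force: [-0.0, 0.3, -0.6]
width: 0.129
```

```bash
python3 mv.py 0 .015 0; python3 -c "
from h import *
im=snap('top','t11.png');crop(im,200,180,330,240,6,'c18.png')"
```

```text
t 12.9 tcp blk [-0.0655 -0.1004  0.0706] F [-0.   0.3 -0.6] shift [-0.015   0.0001  0.0001]
```

View pics/c18.png

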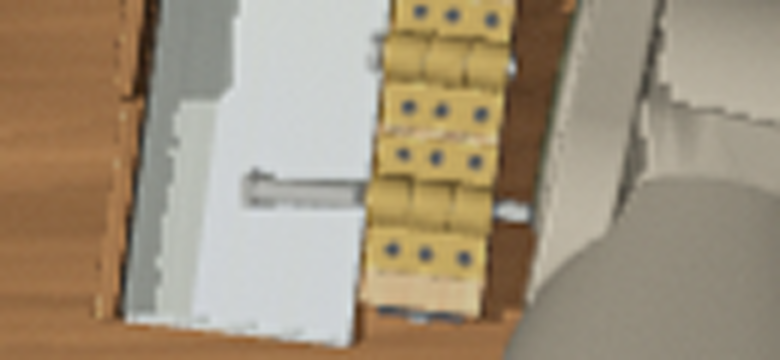

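Request:
send_rows --steps '[[[0, 0, 0], [-0.003, 0, 0], -1], [[0, 0, 0], [-0.006, 0, 0], -1], [[0, 0, 0], [-0.008, 0, 0], -1], [[0, 0, 0], [-0.01, 0, 0], -1], [[0, 0, 0], [-0.01, 0, 0], -1]]'

```text
clock: 13.45
ee_pos: [0.4544, -0.0196, 0.0707]
tool_rot: [-0.653, 0.757, 0.0, 0.003]
contact_force: [-0.2, 0.1, -1.5]
width: 0.128
```

```bash
python3 mv.py 0 .015 0; python3 -c "
from h import *
im=snap('top','t12.png');crop(im,200,180,330,240,6,'c19.png')
im=snap('scene','s12.png');crop(im,250,190,370,270,6,'c20.png')"
```

```text
t 13.45 tcp blk [-0.0655 -0.0902  0.0707] F [-0.2  0.1 -1.5] shift [-0.015   0.0001  0.0001]
```

View pics/c19.png

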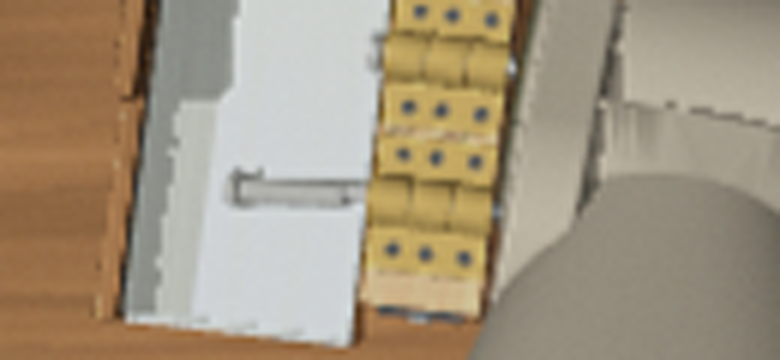

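View pics/c20.png

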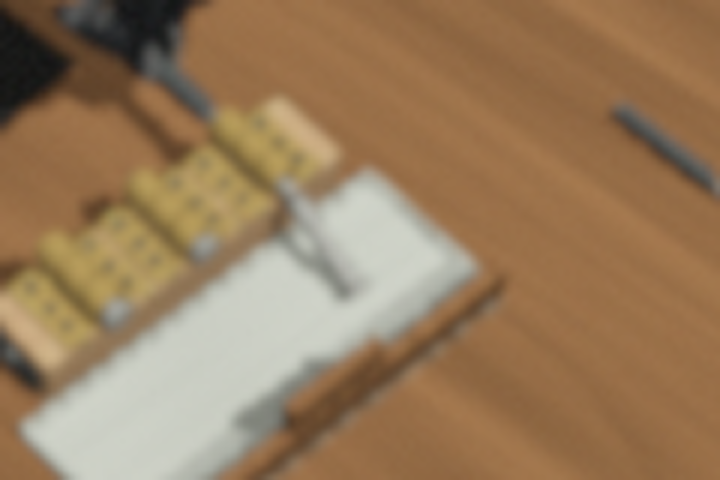

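Request:
send_rows --steps '[[[0, 0, 0], [-0.002, 0, 0], -1], [[0, 0, 0], [-0.004, 0, 0], -1], [[0, 0, 0], [-0.005, 0, 0], -1], [[0, 0, 0], [-0.006, 0, 0], -1], [[0, 0, 0], [-0.006, 0, 0], -1]]'

```text
clock: 14.05
ee_pos: [0.4552, -0.0137, 0.0707]
tool_rot: [-0.653, 0.757, 0.0, 0.003]
contact_force: [-0.5, -0.3, -2.3]
width: 0.126
```

```bash
python3 mv.py 0 -.1 0; python3 -c "
from h import *
im=snap('top','t13.png');crop(im,200,180,330,240,6,'c21.png')
im=snap('scene','s13.png');crop(im,250,190,370,270,6,'c22.png')"
```

```text
t 14.05 tcp blk [-0.0654 -0.0843  0.0707] F [-0.5 -0.3 -2.3] shift [ 0.1    -0.0008 -0.0005]
```

View pics/c21.png

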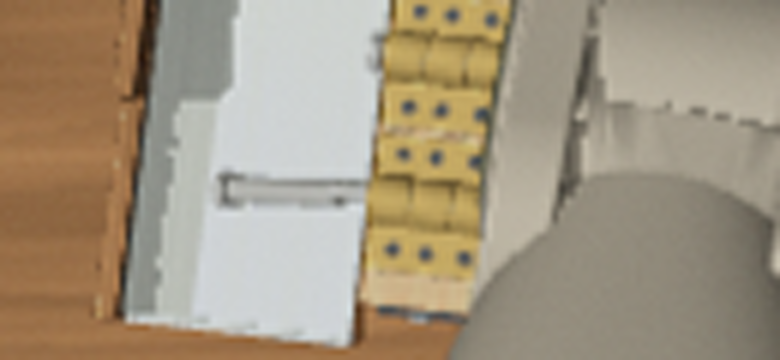

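View pics/c22.png

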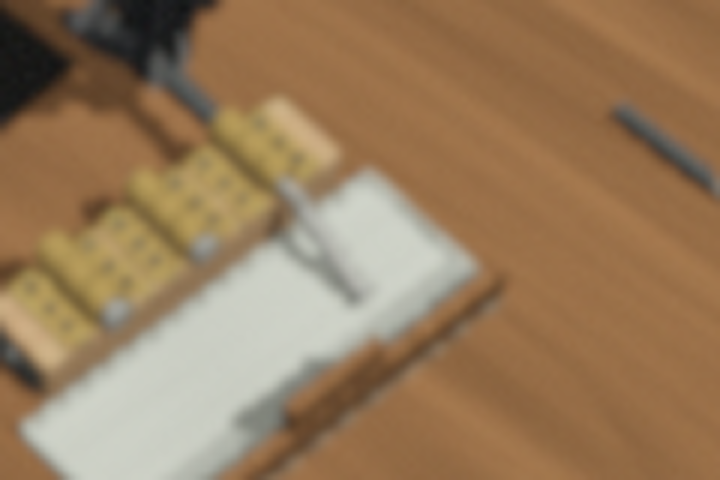

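Request:
send_rows --steps '[[[0, 0, 0], [0.02, 0, 0], -1], [[0, 0, 0], [0.04, 0, 0], -1], [[0, 0, 0], [0.06, 0, 0], -1], [[0, 0, 0], [0.08, 0, 0], -1], [[0, 0, 0], [0.09, -0.0005, 0], -1]]'

```text
clock: 14.65
ee_pos: [0.4425, -0.1041, 0.0702]
tool_rot: [-0.653, 0.758, 0.0, 0.003]
contact_force: [-0.5, 0.1, -1.9]
width: 0.13
```

```bash
python3 mv.py 0.066 0 0; python3 -c "
from h import *
im=snap('top','t14.png');crop(im,200,150,330,240,6,'c23.png')
im=snap('scene','s14.png');crop(im,250,170,370,270,6,'c24.png')"
```

```text
t 14.65 tcp blk [-0.0656 -0.1756  0.0702] F [-0.5  0.1 -1.9] shift [-0.0006 -0.066   0.0003]
```

View pics/c23.png

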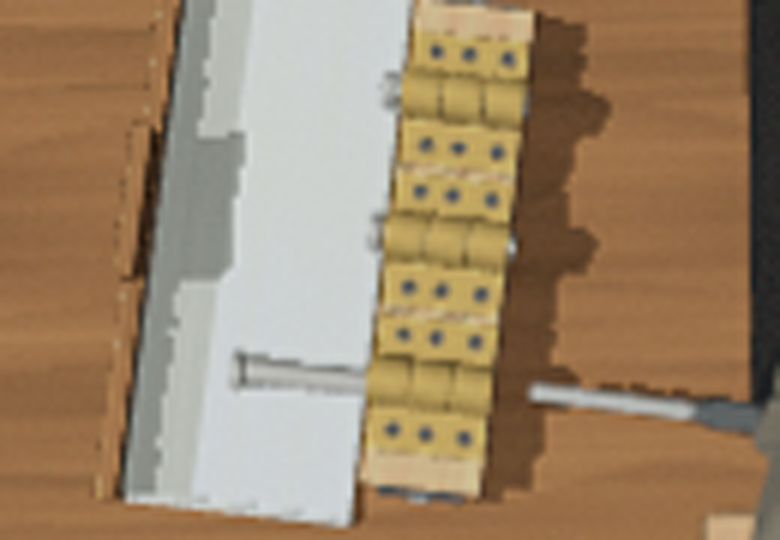

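View pics/c24.png

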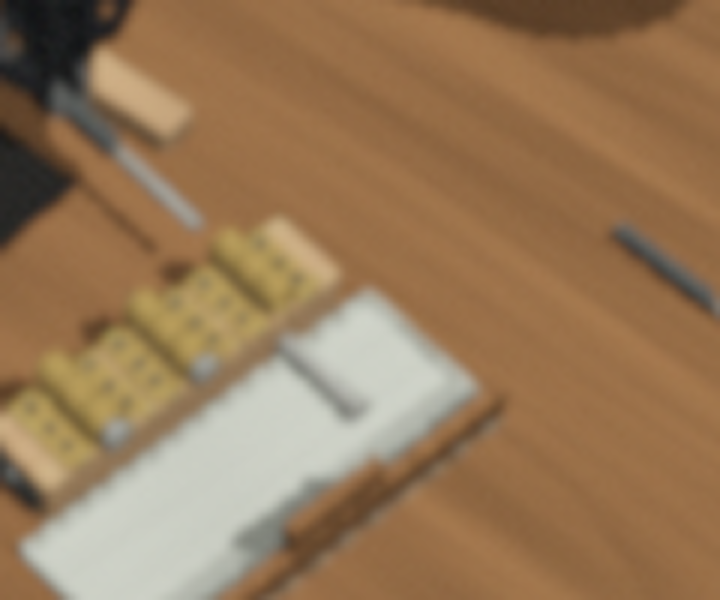

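Request:
send_rows --steps '[[[0, 0, 0], [0, -0.02, 0], -1], [[0, 0, 0], [0, -0.04, 0], -1], [[0, 0, 0], [0, -0.055, 0], -1], [[0, 0, 0], [0, -0.0655, 0], -1], [[0, 0, 0], [0, -0.0655, 0], -1]]'

```text
clock: 15.25
ee_pos: [0.5088, -0.1132, 0.0705]
tool_rot: [-0.653, 0.757, -0.0, 0.004]
contact_force: [0.4, 0.3, -1.4]
width: 0.128
```

```bash
bash m.sh 15 0 .055; python3 mv.py 0 .02 0
```

```text
t 15.25 tcp blk [ 0.0014 -0.1754  0.0705] F [ 0.4  0.3 -1.4] w 0.12810716821250567
tool x -98.49 xz -0.31 yz -0.28
axis in block frame at tip [ 0.0018 -0.0494  0.0536] at [ 0.0011 -0.1244  0.0515] resid 0.044279008419310546 0.031008197753454543 pitch deg 1.5787511850665576 yaw err 0.5185146042100505
t 15.35 tcp blk [-0.0007 -0.1753  0.0702] F [-0.2  0.8 -1.4] shift [-0.02    0.0002  0.0001]
```

Request:
send_rows --steps '[[[0, 0, 0], [0, 0, -0.0012], -1], [[0, 0, 0], [-0.004, -0.0003, -0.0012], -1], [[0, 0, 0], [-0.006, -0.0003, -0.0012], -1], [[0, 0, 0], [-0.006, -0.0003, -0.0012], -1], [[0, 0, 0], [-0.006, -0.0003, -0.0012], -1]]'

```text
clock: 15.85
ee_pos: [0.5079, -0.1069, 0.0715]
tool_rot: [-0.653, 0.758, 0.001, 0.003]
contact_force: [-0.9, -0.2, -1.6]
width: 0.13
```

```bash
bash m.sh 16 0 .055;bash m.sh 17 0 .055; python3 mv.py 0 .02 0
```

```text
t 15.85 tcp blk [-0.0004 -0.1693  0.0715] F [-0.9 -0.2 -1.6] w 0.12978129677132738
tool x -98.5 xz -0.32 yz -0.15
axis in block frame at tip [ 0.0009 -0.0433  0.0566] at [ 0.0003 -0.1183  0.0553] resid 0.06193724367726708 0.04224710986354947 pitch deg 0.9846252501823557 yaw err 0.5024712674070834
t 15.95 tcp blk [-0.0004 -0.1694  0.0714] F [-0.2  0.2 -2.7] w 0.1269559308523534
tool x -98.51 xz -0.32 yz -0.15
axis in block frame at tip [ 0.0012 -0.0434  0.0558] at [ 0.0002 -0.1184  0.0557] resid 0.0644842650386475 0.026052345652305915 pitch deg 0.08960169687227101 yaw err 0.7895887388254624
t 16.05 tcp blk [-0.0003 -0.1694  0.0714] F [ 0.6  0.3 -1.7] shift [-0.02    0.0002  0.0001]
```

Request:
send_rows --steps '[[[0, 0, -0.5], [-0.003, 0, 0], -1], [[0, 0, -0.5], [-0.006, 0, 0], -1], [[0, 0, -0.5], [-0.01, 0, 0], -1], [[0, 0, -0.5], [-0.014, 0, 0], -1], [[0, 0, -0.5], [-0.018, 0, 0], -1]]'

```text
clock: 16.55
ee_pos: [0.5109, -0.0906, 0.0718]
tool_rot: [-0.656, 0.755, -0.001, 0.002]
contact_force: [-0.3, -6.8, -0.9]
width: 0.127
```

Request:
send_rows --steps '[[[0, 0, 0], [-0.004, 0, 0], -1], [[0, 0, 0], [-0.008, 0, 0], -1], [[0, 0, 0], [-0.012, 0, 0], -1], [[0, 0, 0], [-0.016, 0, 0], -1], [[0, 0, 0], [-0.02, 0, 0], -1]]'

```text
clock: 17.05
ee_pos: [0.5137, -0.0723, 0.0721]
tool_rot: [-0.655, 0.755, -0.002, 0.0]
contact_force: [-1.5, -6.8, -0.5]
width: 0.127
```

```bash
python3 mv.py 0 .02 0; python3 -c "
from h import *
im=snap('top','t18.png');crop(im,200,150,330,240,6,'c25.png')"
```

```text
t 17.05 tcp blk [ 0.0006 -0.1342  0.0721] F [-1.5 -6.8 -0.5] shift [-0.02    0.0001 -0.    ]
```

View pics/c25.png

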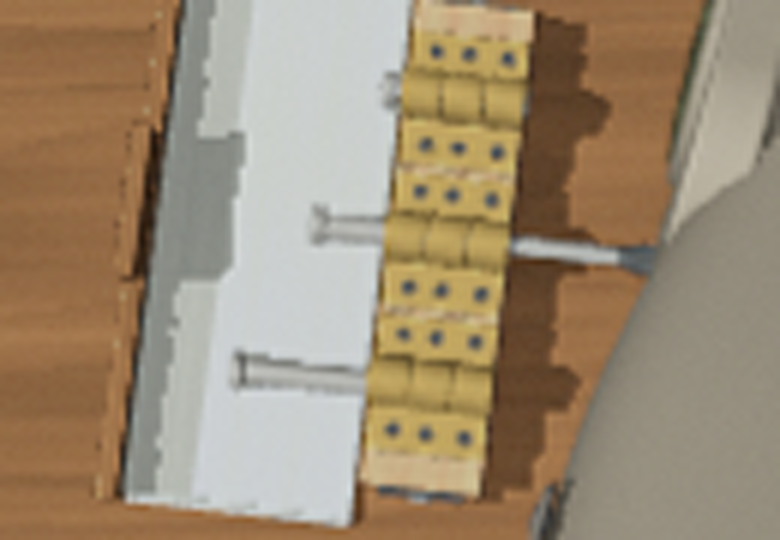

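Request:
send_rows --steps '[[[0, 0, 0], [-0.004, 0.0003, 0.0003], -1], [[0, 0, 0], [-0.008, 0.0005, 0.0005], -1], [[0, 0, 0], [-0.012, 0.0005, 0.0005], -1], [[0, 0, 0], [-0.016, 0.0005, 0.0005], -1], [[0, 0, 0], [-0.02, 0.0005, 0.0005], -1]]'

```text
clock: 17.6
ee_pos: [0.5163, -0.0529, 0.0718]
tool_rot: [-0.655, 0.756, -0.003, -0.0]
contact_force: [-2.1, -7.3, -0.2]
width: 0.125
```

Request:
send_rows --steps '[[[0, 0, 0], [-0.004, 0, 0], -1], [[0, 0, 0], [-0.008, 0, 0], -1], [[0, 0, 0], [-0.012, 0, 0], -1], [[0, 0, 0], [-0.015, 0, 0], -1], [[0, 0, 0], [-0.018, 0, 0], -1]]'

```text
clock: 18.1
ee_pos: [0.5188, -0.0345, 0.0716]
tool_rot: [-0.655, 0.755, -0.003, -0.0]
contact_force: [-0.1, -0.3, -1.1]
width: 0.129
```

Request:
send_rows --steps '[[[0, 0, 0], [-0.003, 0, 0], -1], [[0, 0, 0], [-0.006, 0, 0], -1], [[0, 0, 0], [-0.009, 0, 0], -1], [[0, 0, 0], [-0.011, 0, 0], -1], [[0, 0, 0], [-0.011, 0, 0], -1]]'

```text
clock: 18.6
ee_pos: [0.5204, -0.0233, 0.0715]
tool_rot: [-0.655, 0.755, -0.003, -0.0]
contact_force: [-0.1, -0.2, -2.3]
width: 0.126
```

```bash
python3 mv.py 0 .02 0; python3 -c "
from h import *
im=snap('scene','s19.png');crop(im,240,170,370,270,6,'c26.png')"
```

```text
t 18.6 tcp blk [ 0.0004 -0.0848  0.0715] F [-0.1 -0.2 -2.3] shift [-0.02    0.0001 -0.0001]
```

View pics/c26.png

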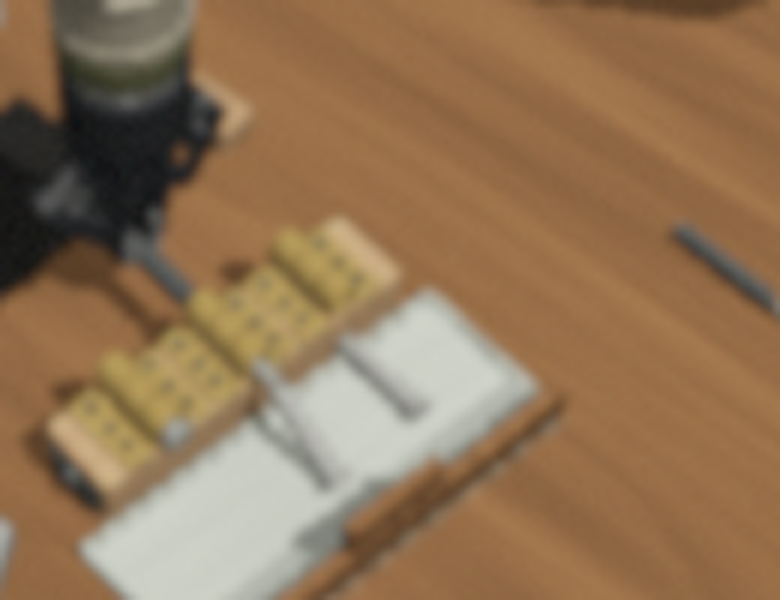

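Pin1 is out, resting on the punch tip. Retract, then shift to the last hinge.

Request:
send_rows --steps '[[[0, 0, 0], [0.02, 0, 0], -1], [[0, 0, 0], [0.04, 0, 0], -1], [[0, 0, 0], [0.06, 0, 0], -1], [[0, 0, 0], [0.08, 0, 0], -1], [[0, 0, 0], [0.088, 0, 0], -1]]'

```text
clock: 19.15
ee_pos: [0.5079, -0.1121, 0.072]
tool_rot: [-0.655, 0.756, -0.003, -0.0]
contact_force: [0.1, 0.1, -2.0]
width: 0.126
```

```bash
python3 mv.py 0.066 0.003 0
```

```text
t 19.15 tcp blk [ 0.0003 -0.1744  0.072 ] F [ 0.1  0.1 -2. ] shift [-0.0033 -0.066   0.0003]
```

Request:
send_rows --steps '[[[0, 0, 0], [0, -0.02, 0], -1], [[0, 0, 0], [0, -0.04, 0], -1], [[0, 0, 0], [0, -0.055, 0], -1], [[0, 0, 0], [-0.003, -0.0655, 0.0003], -1], [[0, 0, 0], [-0.003, -0.0655, 0.0003], -1]]'

```text
clock: 19.65
ee_pos: [0.5744, -0.1181, 0.0718]
tool_rot: [-0.655, 0.756, -0.003, -0.0]
contact_force: [0.8, 0.2, -2.8]
width: 0.126
```

Request:
send_rows --steps '[[[0, 0, 0], [0, 0, 0], -1], [[0, 0, 0], [0, 0, 0], -1]]'

```text
clock: 19.85
ee_pos: [0.5735, -0.1176, 0.0716]
tool_rot: [-0.655, 0.756, -0.003, -0.0]
contact_force: [1.6, -0.4, -1.8]
width: 0.125
```

```bash
bash m.sh 20 .066 .055;bash m.sh 21 .066 .055; python3 mv.py 0 .02 0; python3 -c "
from h import *
im=cv2.imread('pics/t20.png');crop(im,200,140,330,240,6,'c27.png')
im=cv2.imread('pics/s20.png');crop(im,240,170,370,270,6,'c28.png')"
```

```text
t 19.85 tcp blk [ 0.0661 -0.1708  0.0716] F [ 1.6 -0.4 -1.8] w 0.12525234853925746
tool x -98.16 xz 0.24 yz -0.22
axis in block frame at tip [ 0.0669 -0.0448  0.0576] at [ 0.066  -0.1198  0.0536] resid 0.06440179967277555 0.08608218496680181 pitch deg 3.0597158608956962 yaw err 0.7072286656657168
t 19.95 tcp blk [ 0.0662 -0.171   0.0718] F [-0.6 -0.  -2.2] w 0.12988342319343527
tool x -98.18 xz 0.25 yz -0.25
axis in block frame at tip [ 0.0672 -0.045   0.0566] at [ 0.0661 -0.12    0.055 ] resid 0.06336364744853128 0.08872163323516556 pitch deg 1.1883582429399118 yaw err 0.8660862654644619
t 20.05 tcp blk [ 0.0665 -0.1712  0.0719] F [-0.4 -0.7 -1.7] shift [-0.02    0.0001 -0.0001]
```

View pics/c27.png

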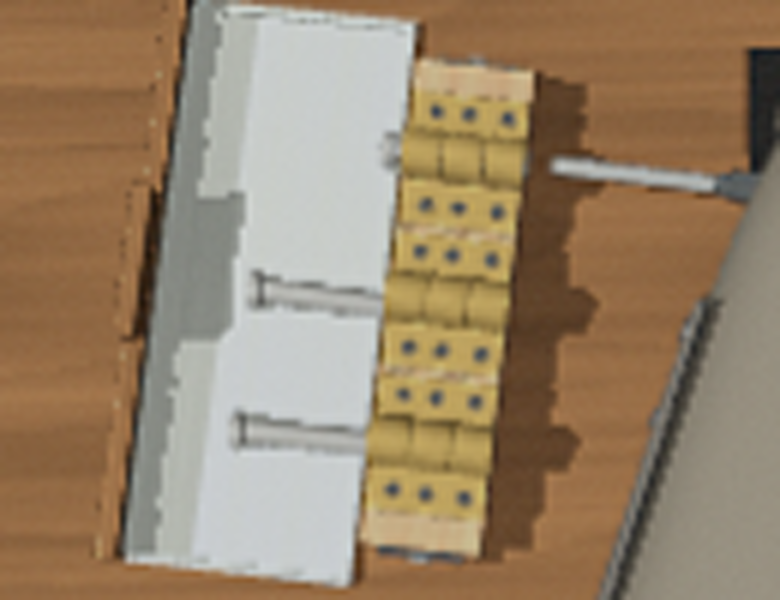

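View pics/c28.png

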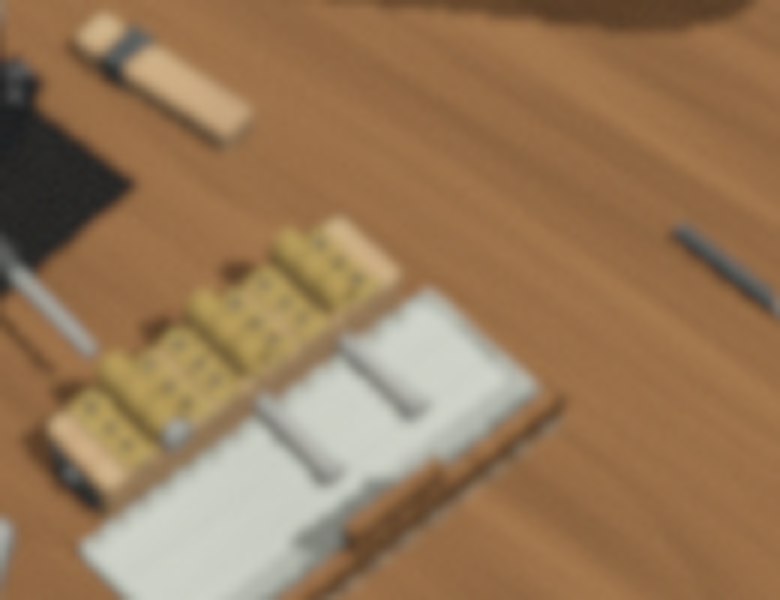

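Request:
send_rows --steps '[[[0, 0, -0.3], [-0.003, 0.0005, 0], -1], [[0, -0.2, -0.3], [-0.006, 0.0007, 0], -1], [[0, -0.2, -0.3], [-0.01, 0.0007, 0], -1], [[0, -0.2, -0.3], [-0.014, 0.0007, 0], -1], [[0, -0.2, -0.3], [-0.018, 0.0007, 0], -1]]'

```text
clock: 20.55
ee_pos: [0.576, -0.1015, 0.0722]
tool_rot: [-0.656, 0.754, -0.004, -0.0]
contact_force: [-1.5, -7.3, -1.3]
width: 0.129
```

Request:
send_rows --steps '[[[0, 0, 0], [-0.004, 0, 0], -1], [[0, 0, 0], [-0.008, 0, 0], -1], [[0, 0, 0], [-0.012, 0, 0], -1], [[0, 0, 0], [-0.016, 0, 0], -1], [[0, 0, 0], [-0.02, 0, 0], -1]]'

```text
clock: 21.05
ee_pos: [0.5788, -0.0833, 0.0723]
tool_rot: [-0.656, 0.755, -0.005, -0.001]
contact_force: [-0.7, -5.7, -0.8]
width: 0.129
```

```bash
python3 mv.py 0 .02 0; python3 -c "
from h import *
im=snap('top','t22.png');crop(im,200,140,330,240,6,'c29.png')"
```

```text
t 21.05 tcp blk [ 0.0666 -0.1361  0.0723] F [-0.7 -5.7 -0.8] shift [-0.02    0.     -0.0002]
```

View pics/c29.png

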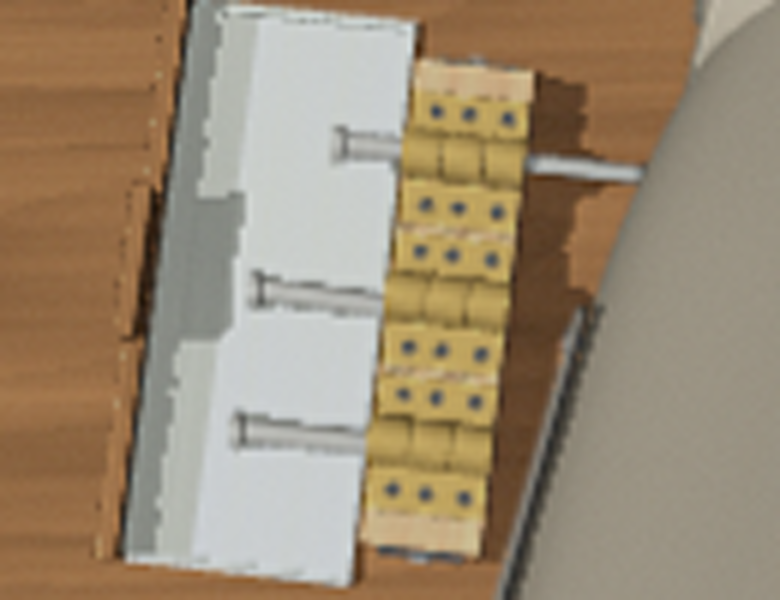

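Request:
send_rows --steps '[[[0, 0, 0], [-0.004, 0.0003, 0], -1], [[0, 0, 0], [-0.008, 0.0005, 0], -1], [[0, 0, 0], [-0.012, 0.0005, 0], -1], [[0, 0, 0], [-0.016, 0.0005, 0], -1], [[0, 0, 0], [-0.02, 0.0005, 0], -1]]'

```text
clock: 21.6
ee_pos: [0.5813, -0.0641, 0.0724]
tool_rot: [-0.656, 0.755, -0.006, -0.002]
contact_force: [-1.0, -7.0, -1.1]
width: 0.127
```

Request:
send_rows --steps '[[[0, 0, 0], [-0.004, 0, 0], -1], [[0, 0, 0], [-0.008, 0, 0], -1], [[0, 0, 0], [-0.012, 0, 0], -1], [[0, 0, 0], [-0.016, 0, 0], -1], [[0, 0, 0], [-0.02, 0, 0], -1]]'

```text
clock: 22.1
ee_pos: [0.5842, -0.0435, 0.0721]
tool_rot: [-0.656, 0.755, -0.006, -0.002]
contact_force: [0.2, -0.5, -1.4]
width: 0.127
```

Request:
send_rows --steps '[[[0, 0, 0], [-0.003, 0, 0], -1], [[0, 0, 0], [-0.006, 0, 0], -1], [[0, 0, 0], [-0.009, 0, 0], -1], [[0, 0, 0], [-0.011, 0, 0], -1], [[0, 0, 0], [-0.011, 0, 0], -1]]'

```text
clock: 22.6
ee_pos: [0.5857, -0.0324, 0.072]
tool_rot: [-0.656, 0.755, -0.006, -0.002]
contact_force: [-0.2, -0.3, -2.3]
width: 0.128
```

Request:
send_rows --steps '[[[0, 0, 0], [0.02, 0, 0], -1], [[0, 0, 0], [0.04, 0, 0], -1], [[0, 0, 0], [0.06, 0, 0], -1], [[0, 0, 0], [0.08, 0, 0], -1], [[0, 0, 0], [0.09, 0, 0], -1]]'

```text
clock: 23.1
ee_pos: [0.5731, -0.123, 0.073]
tool_rot: [-0.655, 0.755, -0.006, -0.002]
contact_force: [0.1, -0.9, -2.3]
width: 0.123
```

```bash
python3 mv.py 0 .02 0; python3 -c "
from h import *
im=snap('top','t23.png');crop(im,200,140,330,240,6,'c30.png')
im=snap('scene','s23.png');crop(im,240,170,370,270,6,'c31.png')"
```

```text
t 23.1 tcp blk [ 0.0664 -0.1763  0.073 ] F [ 0.1 -0.9 -2.3] shift [-0.02    0.0001 -0.0002]
```

View pics/c30.png

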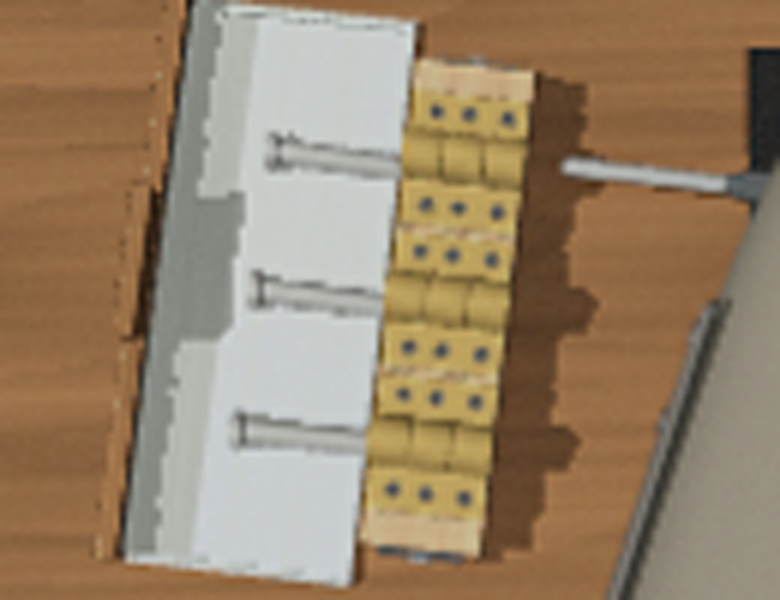

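View pics/c31.png

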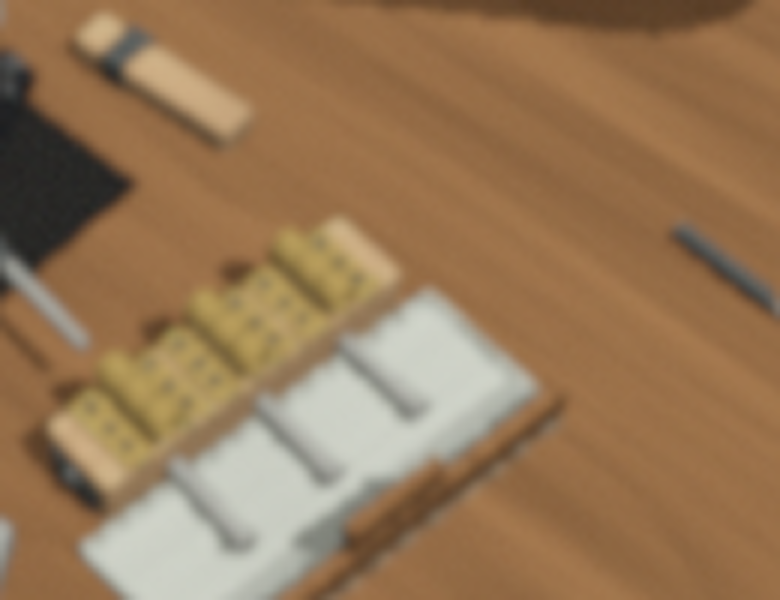

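```bash
python3 -c "
from tipm import *
f=lambda c,o:(o[0]+(c[0]+.5)/6-.5,o[1]+(c[1]+.5)/6-.5)
for s,t in (((238,545),(272,151)),((328,477),(257,290)),((413,411),(237,428))):
  print('head',B(tri(f(s,(240,170)),f(t,(200,140)))[0]), 'onz', B(onz('top',f(t,(200,140)),.013)))
for s,z in (((178,464),.014),((263,402),.014),((347,341),.014)):
  print('tail scene at z', B(onz('scene',f(s,(240,170)),z)),B(onz('scene',f(s,(240,170)),.03)))
"
```

```text
head [0.0687 0.0915 0.0111] onz [0.0671 0.0925 0.013 ]
head [0.0013 0.0912 0.0107] onz [0.0004 0.0916 0.013 ]
head [-0.0647  0.0922  0.0139] onz [-0.0654  0.0931  0.013 ]
tail scene at z [0.0625 0.029  0.014 ] [0.0683 0.0365 0.03  ]
tail scene at z [-0.0019  0.0294  0.014 ] [0.0047 0.0369 0.03  ]
tail scene at z [-0.0677  0.03    0.014 ] [-0.0602  0.0375  0.03  ]
```

Request:
send_rows --steps '[[[0, 0, 0], [0, 0, -0.02], -1], [[0, 0, 7], [0.01, 0, -0.04], -1], [[0, 0, 15], [0.02, 0, -0.05], -1], [[0, 0, 23], [0.02, 0, -0.05], -1], [[0, 0, 31], [0.02, 0, -0.05], -1]]'

```text
clock: 23.7
ee_pos: [0.5705, -0.1412, 0.1238]
tool_rot: [-0.427, 0.904, -0.006, 0.0]
contact_force: [0.0, 0.3, -2.0]
width: 0.127
```

```bash
python3 -c "
from h import *
plan([.537,-.136,.10],171.4)"|sed 's/np.float64//g'|head -2
```

```text
t 23.7 ee [ 0.5705 -0.1412  0.1238] q [-21.  23.  -9.  58.  -0. -72.] F [ 0.   0.3 -2. ] w 0.127
TOTAL turn [-0.8  0.1 59.2] shift [0.0171 0.0295 0.0236] rows>= 8
```

Request:
send_rows --steps '[[[0, 0, 8], [0.002, 0.004, 0], -1], [[0, 0, 16], [0.004, 0.008, 0], -1], [[-0.4, 0, 24], [0.007, 0.012, 0], -1], [[-0.4, 0, 32], [0.009, 0.016, 0], -1], [[-0.4, 0, 40], [0.012, 0.02, 0], -1]]'

```text
clock: 24.2
ee_pos: [0.5473, -0.1366, 0.1236]
tool_rot: [-0.09, 0.996, -0.003, 0.001]
contact_force: [0.6, -0.5, -1.1]
width: 0.13
```

```bash
python3 -c "
from h import *
plan([.537,-.136,.10],171.4)"|sed 's/np.float64//g'|head -2
```

```text
t 24.2 ee [ 0.5473 -0.1366  0.1236] q [-22.  21. -12.  57.  -0. -32.] F [ 0.6 -0.5 -1.1] w 0.13
TOTAL turn [-0.3  0.1 18.9] shift [0.0101 0.0025 0.0235] rows>= 3
```

Request:
send_rows --steps '[[[0, 0, 7], [0.004, 0.001, 0.01], -1], [[-0.3, 0.1, 14], [0.008, 0.002, 0.02], -1], [[-0.3, 0.1, 18.9], [0.01, 0.0025, 0.03], -1], [[-0.3, 0.1, 18.9], [0.01, 0.0025, 0.05], -1], [[-0.3, 0.1, 18.9], [0.01, 0.0025, 0.065], -1]]'

```text
clock: 24.7
ee_pos: [0.5371, -0.135, 0.0578]
tool_rot: [0.075, 0.997, 0.001, 0.0]
contact_force: [-0.5, 0.4, -1.7]
width: 0.13
```

```bash
python3 -c "
from h import *
plan([.537,-.136,.0285],171.4)
im=snap('scene','s24.png');crop(im,180,130,300,230,6,'c32.png')"|sed 's/np.float64//g'|head -2
```

```text
t 24.7 ee [ 0.5371 -0.135   0.0578] q [-22.  23. -19.  48.   0. -14.] F [-0.5  0.4 -1.7] w 0.13
TOTAL turn [0.1 0.  0.1] shift [-0.     -0.001   0.0293] rows>= 1
```

View pics/c32.png

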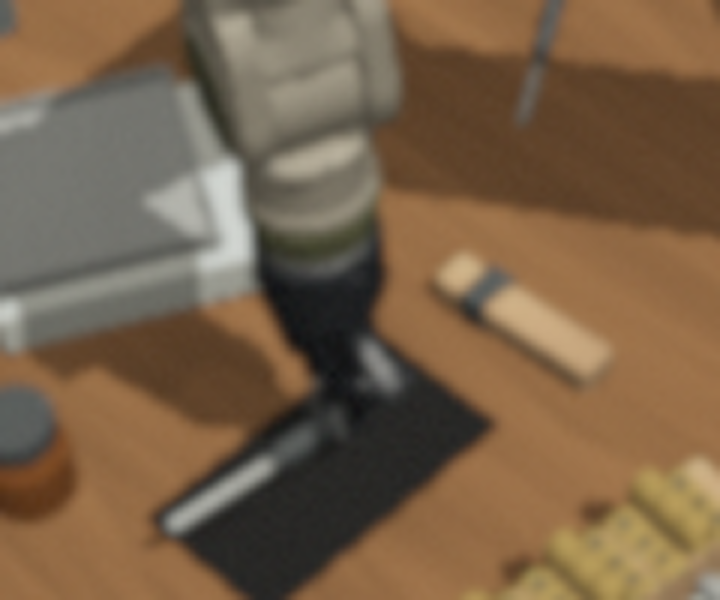

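Request:
send_rows --steps '[[[0, 0, 0], [0, -0.001, 0.01], -1], [[0, 0, 0], [0, -0.001, 0.018], -1], [[0, 0, 0], [0, -0.001, 0.024], -1], [[0, 0, 0], [0, -0.001, 0.028], -1], [[0, 0, 0], [0, -0.001, 0.029], -1]]'

```text
clock: 25.25
ee_pos: [0.5353, -0.1352, 0.0281]
tool_rot: [0.074, 0.997, 0.001, -0.001]
contact_force: [-6.9, 3.5, 20.3]
width: 0.13
```

Request:
send_rows --steps '[[[0, 0, 0], [0, 0, 0], 1], [[0, 0, 0], [0, 0, 0], 1], [[0, 0, 0], [0, 0, 0], 1], [[0, 0, 0], [0, 0, 0], 1], [[0, 0, 0], [0, 0, 0], 1]]'

```text
clock: 25.75
ee_pos: [0.5354, -0.1353, 0.028]
tool_rot: [0.075, 0.997, 0.001, -0.001]
contact_force: [-0.9, -0.1, -0.3]
width: 0.96
```

Request:
send_rows --steps '[[[0, 0, 0], [0, 0, -0.01], 1], [[0, 0, 0], [0, 0, -0.03], 1], [[0, 0, 0], [0, 0, -0.06], 1], [[0, 0, 0], [0, 0, -0.1], 1], [[0, 0, 0], [0, 0, -0.12], -1]]'

```text
clock: 26.25
ee_pos: [0.5371, -0.1361, 0.152]
tool_rot: [0.074, 0.997, 0.0, 0.001]
contact_force: [1.1, -0.5, -0.0]
width: 0.858
```

```bash
python3 -c "
from h import *
plan([.4428,-.2756,.13],150)
im=snap('scene','s25.png');crop(im,150,110,310,250,5,'c33.png')"|sed 's/np.float64//g'|head -2
```

```text
t 26.25 ee [ 0.5371 -0.1361  0.152 ] q [-23.  18. -11.  60.   0. -14.] F [ 1.1 -0.5 -0. ] w 0.858
TOTAL turn [ 0.1  0.1 21.5] shift [ 0.0725 -0.152   0.0217] rows>= 4
```

View pics/c33.png

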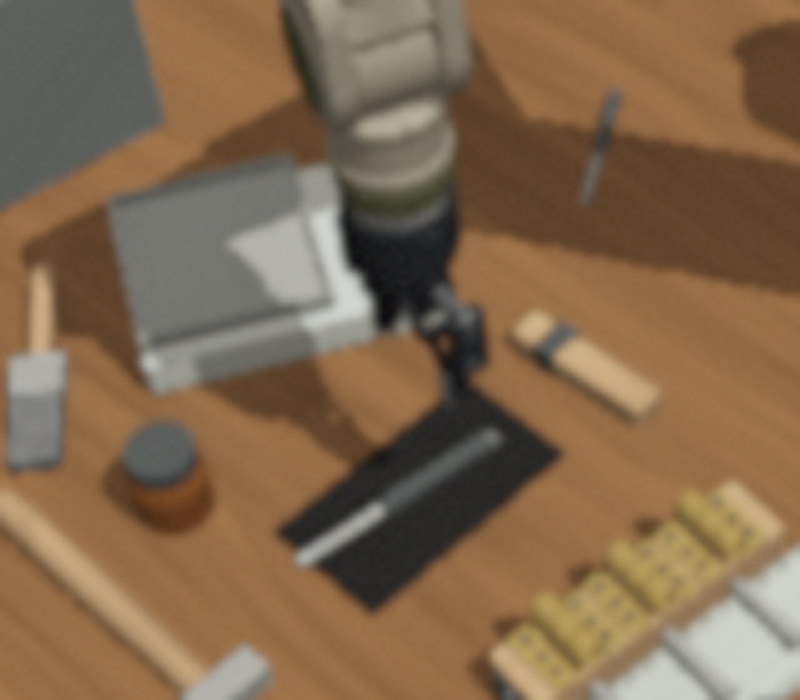

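Request:
send_rows --steps '[[[0, 0, 0], [0.012, -0.035, 0], -1], [[0, 0, 0], [0.025, -0.07, 0], -1], [[0, 0, 0], [0.037, -0.105, 0], -1], [[0, 0, 0], [0.05, -0.135, 0.01], -1], [[0, 0, 0], [0.0715, -0.152, 0.02], -1]]'

```text
clock: 26.8
ee_pos: [0.4454, -0.279, 0.1346]
tool_rot: [0.075, 0.997, -0.001, 0.004]
contact_force: [0.6, -0.6, 0.6]
width: 0.001
```

Request:
send_rows --steps '[[[0, 0, 0], [0, 0, 0], -1], [[0, 0, 0], [0, 0, 0], -1], [[0, 0, 0], [0, 0, 0], -1]]'

```text
clock: 27.1
ee_pos: [0.4461, -0.279, 0.1352]
tool_rot: [0.075, 0.997, -0.001, 0.004]
contact_force: [0.8, -0.4, 0.2]
width: -0.0
```

```bash
python3 -c "
from h import *
plan([.4428,-.2756,.090],171)
im=snap('scene','s26.png');crop(im,170,110,270,200,7,'c34.png')
im=snap('top','t26.png');crop(im,350,150,490,270,5,'c35.png')"|sed 's/np.float64//g'|head -2
```

```text
t 27.1 ee [ 0.4461 -0.279   0.1352] q [-41.  16. -17.  56.   0. -32.] F [ 0.8 -0.4  0.2] w -0.0
TOTAL turn [-0.1  0.5  0.4] shift [0.0041 0.0029 0.0451] rows>= 2
```

View pics/c34.png

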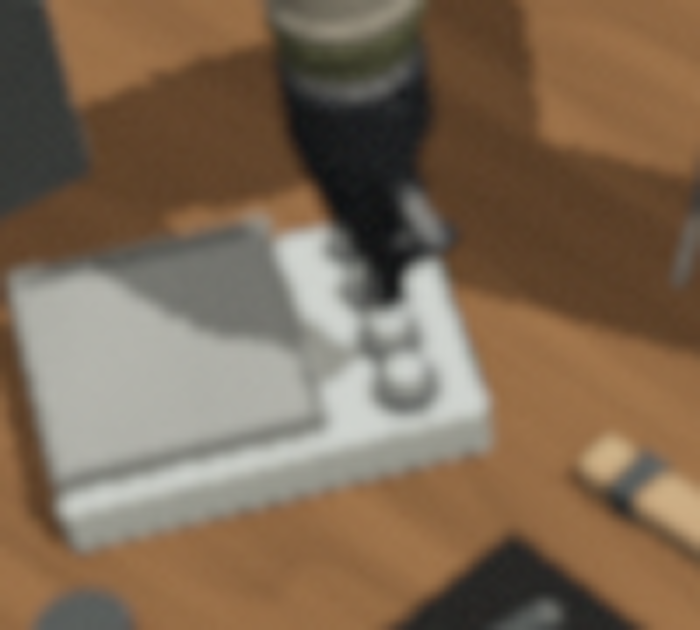

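View pics/c35.png

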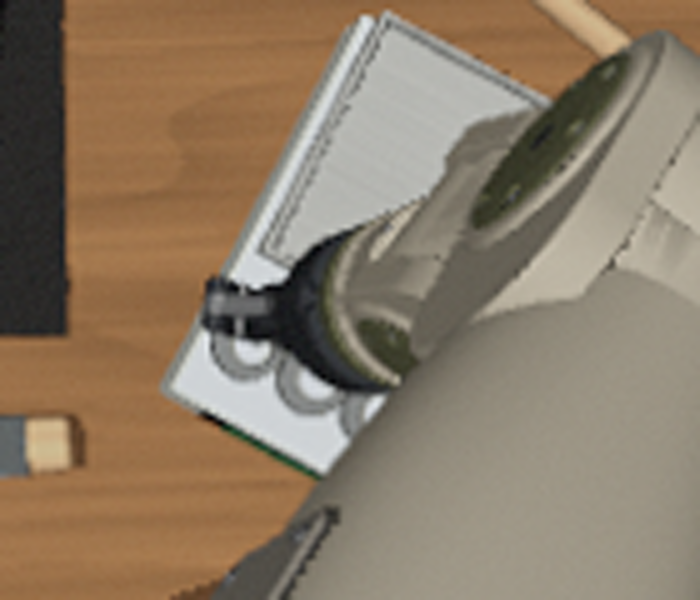

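```bash
python3 -c "
from tipm import *
f=lambda c,o,k:(o[0]+(c[0]+.5)/k-.5,o[1]+(c[1]+.5)/k-.5)
for s,t in (((340,162),(361,355)),((328,130),(414,383)),((318,95),(466,412)),((303,62),(518,440))):
  print(tri(f(s,(160,130),5),f(t,(310,130),4)),onz('scene',f(s,(160,130),5),.062))
ims=cv2.imread('pics/scene0.png');imt=cv2.imread('pics/top0.png')
crop(ims,205,130,245,175,14,'c36.png');crop(imt,375,200,455,250,9,'c37.png')
"
```

```text
(array([ 0.4427, -0.2751,  0.0633]), [np.float64(0.00011976968917470821), np.float64(0.0001197696891747755)]) [ 0.4418 -0.276   0.062 ]
(array([ 0.4226, -0.3109,  0.0587]), [np.float64(0.0007868102083294488), np.float64(0.0007868102083294577)]) [ 0.4242 -0.3076  0.062 ]
(array([ 0.4016, -0.3447,  0.0593]), [np.float64(0.0013295622003430573), np.float64(0.0013295622003429801)]) [ 0.4027 -0.3412  0.062 ]
(array([ 0.3823, -0.3808,  0.058 ]), [np.float64(0.00013652550788601967), np.float64(0.00013652550788606767)]) [ 0.3848 -0.3773  0.062 ]
```

View pics/c36.png

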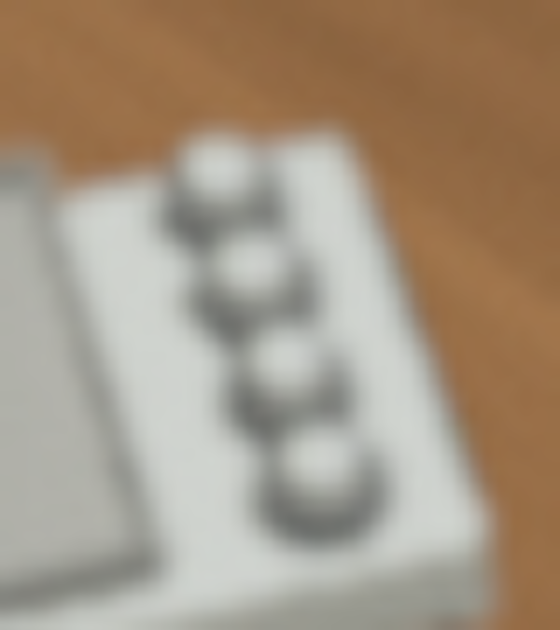

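View pics/c37.png

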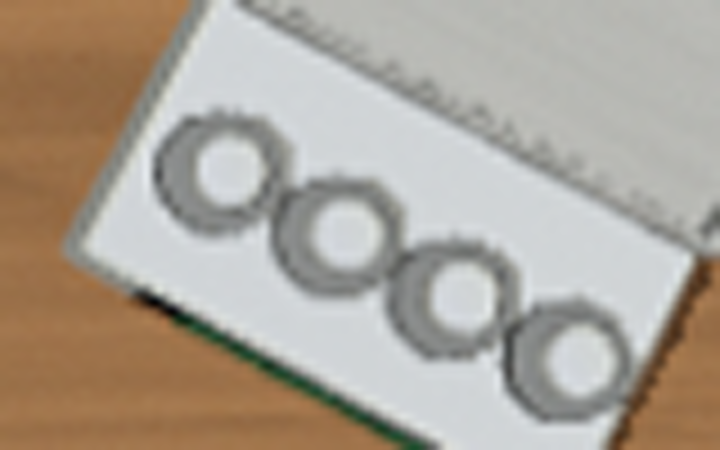

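Request:
send_rows --steps '[[[0, 0.5, 0], [0.002, 0.0015, 0.02], -1], [[0, 0.5, 0], [0.004, 0.003, 0.035], -1], [[0, 0.5, 0], [0.004, 0.003, 0.045], -1], [[0, 0.5, 0], [0.004, 0.003, 0.045], -1]]'

```text
clock: 27.6
ee_pos: [0.4429, -0.2741, 0.0889]
tool_rot: [0.074, 0.997, -0.0, -0.001]
contact_force: [0.2, 1.0, -0.2]
width: -0.003
```

```bash
python3 -c "
from h import *
plan([.4426,-.276,.0782],171)
im=snap('scene','s27.png');crop(im,170,110,270,200,7,'c38.png')"|sed 's/np.float64//g'|head -2
```

```text
t 27.6 ee [ 0.4429 -0.2741  0.0889] q [-41.  18. -21.  51.  -0. -32.] F [ 0.2  1.  -0.2] w -0.003
TOTAL turn [-0.1 -0.1  0.5] shift [-0.     -0.0019  0.0107] rows>= 1
```

View pics/c38.png

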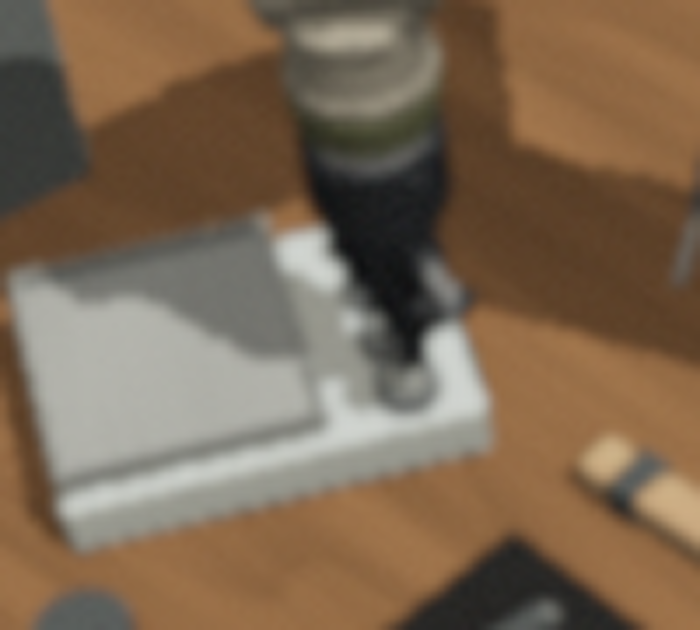

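```bash
python3 -c "
from h import *
for P in ([.4429,-.2741,.067],[.4428,-.2756,.062],[.4229,-.3106,.062]): print((proj('scene',P)-[170,110]+.5)*7)"
```

```text
[406.72625416 364.02221395]
[405.94355872 368.79458326]
[387.77999954 318.86924591]
```

Request:
send_rows --steps '[[[0, 0, 0], [0, -0.001, 0.004], -1], [[0, 0, 0], [0, -0.001, 0.007], -1], [[0, 0, 0], [0, -0.001, 0.009], -1], [[0, 0, 0], [0, -0.001, 0.011], -1], [[0, 0, 0], [0, -0.001, 0.011], -1]]'

```text
clock: 28.15
ee_pos: [0.4438, -0.2762, 0.0793]
tool_rot: [0.074, 0.997, -0.001, 0.0]
contact_force: [1.0, -0.4, 2.3]
width: -0.005
```

Request:
send_rows --steps '[[[0, 0, 0], [0, 0, 0.001], -1], [[0, 0, 0], [0, 0, 0.002], -1], [[0, 0, 0], [0, 0, 0.003], -1], [[0, 0, 0], [0, 0, 0.003], -1]]'

```text
clock: 28.55
ee_pos: [0.4439, -0.2762, 0.0778]
tool_rot: [0.074, 0.997, -0.002, 0.001]
contact_force: [-3.3, 2.5, 14.3]
width: -0.001
```

Request:
send_rows --steps '[[[0, 0, 0], [0, 0, -0.015], -1], [[0, 0, 0], [0, 0, -0.03], -1], [[0, 0, 0], [0, 0, -0.03], -1]]'

```text
clock: 28.85
ee_pos: [0.4444, -0.2768, 0.1092]
tool_rot: [0.074, 0.997, -0.002, 0.001]
contact_force: [-0.1, -0.0, 0.8]
width: 0.005
```

```bash
python3 -c "
from h import *
plan([.4023,-.3449,.105],171)"|sed 's/np.float64//g'
```

```text
t 28.85 ee [ 0.4444 -0.2768  0.1092] q [-41.  17. -19.  53.  -0. -32.] F [-0.1 -0.   0.8] w 0.005
TOTAL turn [-0.3  0.2  0.5] shift [ 0.0316 -0.0736  0.0044] rows>= 2
[[(-0.1), (0.1), (0.3)], [(0.016), (-0.037), (0.002)]]
[[(-0.3), (0.2), (0.5)], [(0.032), (-0.074), (0.004)]]
```

Request:
send_rows --steps '[[[0, 0, 0], [0.011, -0.025, 0], -1], [[0, 0, 0], [0.022, -0.05, 0], -1], [[0, 0.2, 0], [0.0316, -0.0735, 0.002], -1], [[0, 0.2, 0], [0.0316, -0.0735, 0.004], -1], [[0, 0.2, 0], [0.0316, -0.0735, 0.004], -1]]'

```text
clock: 29.35
ee_pos: [0.4015, -0.3444, 0.1041]
tool_rot: [0.075, 0.997, -0.001, -0.001]
contact_force: [-0.3, 0.9, 0.2]
width: 0.003
```

```bash
python3 -c "
from h import *
plan([.4023,-.3449,.078],171)
im=snap('scene','s28.png');crop(im,170,110,270,200,7,'c39.png')"|sed 's/np.float64//g'|head -2
```

```text
t 29.35 ee [ 0.4015 -0.3444  0.1041] q [-49.  18. -19.  53.  -0. -41.] F [-0.3  0.9  0.2] w 0.003
TOTAL turn [-0.2 -0.1  0.4] shift [-0.001  -0.0003  0.0261] rows>= 1
```

View pics/c39.png

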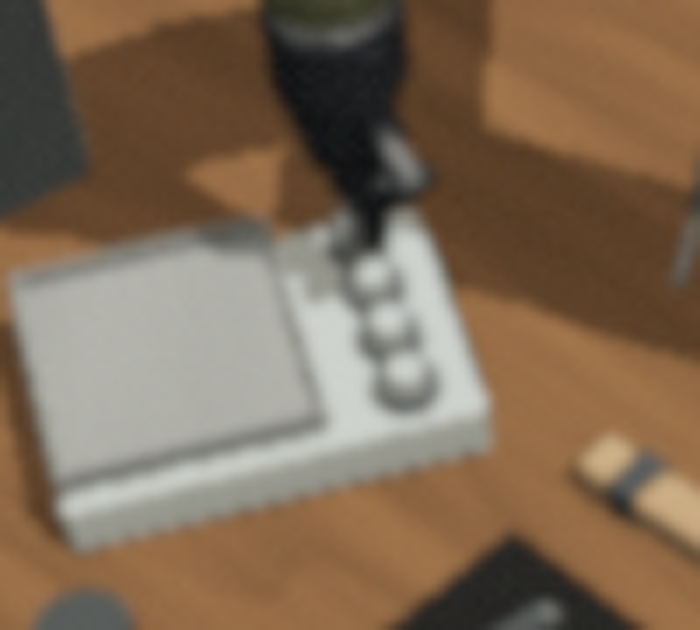

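Request:
send_rows --steps '[[[0, 0, 0], [-0.001, 0, 0.01], -1], [[0, 0, 0], [-0.001, 0, 0.018], -1], [[0, 0, 0], [-0.001, 0, 0.023], -1], [[0, 0, 0], [-0.001, 0, 0.026], -1], [[0, 0, 0], [-0.001, 0, 0.0265], -1]]'

```text
clock: 29.9
ee_pos: [0.4028, -0.343, 0.078]
tool_rot: [0.074, 0.997, -0.001, -0.001]
contact_force: [-1.1, 3.1, 7.6]
width: 0.003
```

Request:
send_rows --steps '[[[0, 0, 0], [0, 0, 0.001], -1], [[0, 0, 0], [0, 0, 0.0015], -1]]'

```text
clock: 30.1
ee_pos: [0.4029, -0.343, 0.0778]
tool_rot: [0.074, 0.997, -0.001, -0.001]
contact_force: [-3.6, 3.9, 15.0]
width: -0.001
```

Request:
send_rows --steps '[[[0, 0, 0], [0, 0, -0.03], -1], [[0, 0, 8], [0, 0, -0.06], -0.3], [[0, 0, 16], [0, 0.02, -0.09], -0.3], [[0, 0, 24], [0, 0.05, -0.1], -0.3], [[0, 0, 32], [0, 0.09, -0.1], -0.3]]' --newtons 40

```text
clock: 30.6
ee_pos: [0.4176, -0.2549, 0.1797]
tool_rot: [0.349, 0.937, -0.002, 0.002]
contact_force: [0.6, 0.1, -0.0]
width: 0.349
```

```bash
python3 -c "
from h import *
im=snap('top','t30.png');crop(im,200,140,330,240,6,'c40.png')
plan([*blk(0,.068),.16],82)"|sed 's/np.float64//g'
```

```text
t 30.65 ee [ 0.4164 -0.2479  0.1784] q [-40.  10. -18.  62.   0.   1.] F [-2.4  5.6  0.3] w 0.352
TOTAL turn [-0.  -0.1 56.9] shift [0.153  0.3654 0.0187] rows>= 9
[[(-0.0), (-0.0), (6.3)], [(0.017), (0.041), (0.002)]]
[[(-0.0), (-0.0), (12.6)], [(0.034), (0.081), (0.004)]]
[[(-0.0), (-0.0), (19.0)], [(0.051), (0.122), (0.006)]]
[[(-0.0), (-0.0), (25.3)], [(0.068), (0.162), (0.008)]]
[[(-0.0), (-0.1), (31.6)], [(0.085), (0.203), (0.01)]]
[[(-0.0), (-0.1), (37.9)], [(0.102), (0.244), (0.012)]]
[[(-0.0), (-0.1), (44.3)], [(0.119), (0.284), (0.015)]]
[[(-0.0), (-0.1), (50.6)], [(0.136), (0.325), (0.017)]]
[[(-0.0), (-0.1), (56.9)], [(0.153), (0.365), (0.019)]]
```

View pics/c40.png

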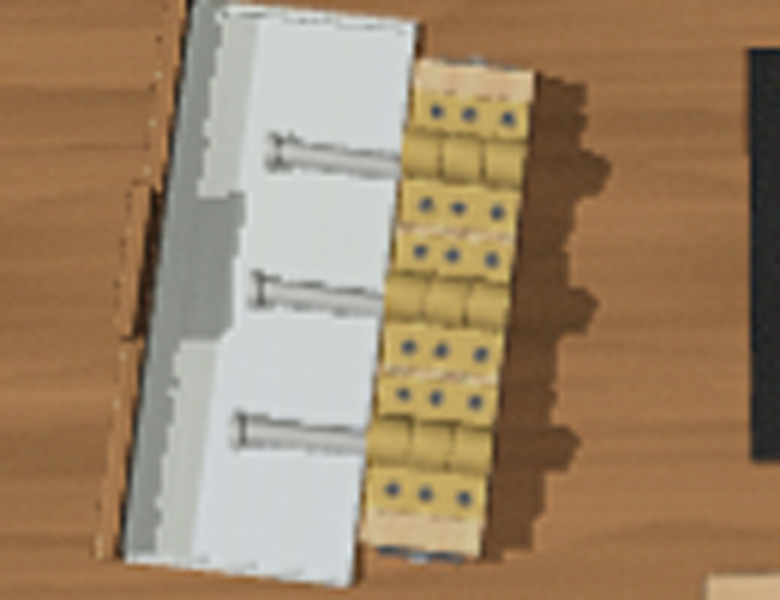

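Request:
send_rows --steps '[[[0, 0, 7], [0.017, 0.04, 0], -0.3], [[0, 0, 14], [0.034, 0.08, 0], -0.3], [[0, 0, 21], [0.051, 0.12, 0], -0.3], [[0, 0, 28], [0.068, 0.16, 0], -0.3], [[0, 0, 35], [0.085, 0.2, 0], -0.3]]'

```text
clock: 31.15
ee_pos: [0.484, -0.0396, 0.1785]
tool_rot: [0.618, 0.786, -0.0, -0.001]
contact_force: [1.4, -0.2, -0.3]
width: 0.346
```

```bash
python3 -c "
from tipm import *
f=lambda c,o,k:(o[0]+(c[0]+.5)/k-.5,o[1]+(c[1]+.5)/k-.5)
for h,m in (((275,152),(330,158)),((257,290),(312,296)),((237,428),(295,434))):
  print([B(onz('top',f(c,(200,140),6),.0135)) for c in(h,m)])
plan([*blk(.0,.067),.14],82)"|sed 's/np.float64//g'
```

```text
[array([0.0666, 0.0909, 0.0135]), array([0.0666, 0.0647, 0.0135])]
[array([0.0003, 0.0915, 0.0135]), array([0.0003, 0.0654, 0.0135])]
[array([-0.0654,  0.093 ,  0.0135]), array([-0.0653,  0.0656,  0.0135])]
t 31.15 ee [ 0.484  -0.0396  0.1785] q [-14.  10. -18.  62.   0.  62.] F [ 1.4 -0.2 -0.3] w 0.346
TOTAL turn [-0.1 -0.1 21.7] shift [0.1484 0.0949 0.0385] rows>= 5
[[(-0.0), (-0.0), (4.3)], [(0.03), (0.019), (0.008)]]
[[(-0.0), (-0.0), (8.7)], [(0.059), (0.038), (0.015)]]
[[(-0.0), (-0.0), (13.0)], [(0.089), (0.057), (0.023)]]
[[(-0.1), (-0.0), (17.3)], [(0.119), (0.076), (0.031)]]
[[(-0.1), (-0.1), (21.7)], [(0.148), (0.095), (0.039)]]
```

Request:
send_rows --steps '[[[0, 0, 4.5], [0.03, 0.019, 0], -0.3], [[0, 0, 9], [0.06, 0.038, 0], -0.3], [[0, 0, 13], [0.089, 0.057, 0.005], -0.3], [[0, 0, 17.5], [0.119, 0.076, 0.015], -0.3], [[0, 0, 21.7], [0.148, 0.095, 0.025], -0.3]]'

```text
clock: 31.65
ee_pos: [0.5416, 0.1283, 0.1531]
tool_rot: [0.755, 0.655, -0.0, -0.001]
contact_force: [0.7, -0.3, 0.2]
width: 0.352
```

```bash
python3 -c "
from tipm import *
plan([*blk(.0003,.067),.0285],82.05)"|sed 's/np.float64//g'
```

```text
t 31.65 ee [0.5416 0.1283 0.1531] q [  5.  19. -11.  61.   0. 103.] F [ 0.7 -0.3  0.2] w 0.352
TOTAL turn [-0.1 -0.  -0.2] shift [-0.0013  0.      0.1246] rows>= 3
[[(-0.0), (-0.0), (-0.1)], [(-0.0), (0.0), (0.042)]]
[[(-0.0), (-0.0), (-0.1)], [(-0.001), (0.0), (0.083)]]
[[(-0.1), (-0.0), (-0.2)], [(-0.001), (0.0), (0.125)]]
```

Request:
send_rows --steps '[[[0, 0, 0], [-0.001, 0, 0.03], -0.3], [[0, 0, 0], [-0.001, 0, 0.06], -0.3], [[0, 0, 0], [-0.001, 0, 0.085], -0.3], [[0, 0, 0], [-0.001, 0, 0.1], -0.3], [[0, 0, 0], [-0.001, 0, 0.1], -0.3]]'

```text
clock: 32.15
ee_pos: [0.539, 0.1272, 0.0503]
tool_rot: [0.755, 0.656, -0.002, -0.002]
contact_force: [-0.3, -0.4, -1.0]
width: 0.35
```

```bash
python3 -c "
from tipm import *
plan([*blk(.0003,.067),.0285],82.05)
im=snap('scene','s31.png');crop(im,240,150,370,270,6,'c41.png')"|sed 's/np.float64//g'
```

```text
t 32.15 ee [0.539  0.1272 0.0503] q [  5.  24. -19.  48.   0. 103.] F [-0.3 -0.4 -1. ] w 0.35
TOTAL turn [-0.4  0.1 -0.1] shift [0.0001 0.0024 0.0218] rows>= 1
[[(-0.4), (0.1), (-0.1)], [(0.0), (0.002), (0.022)]]
```

View pics/c41.png

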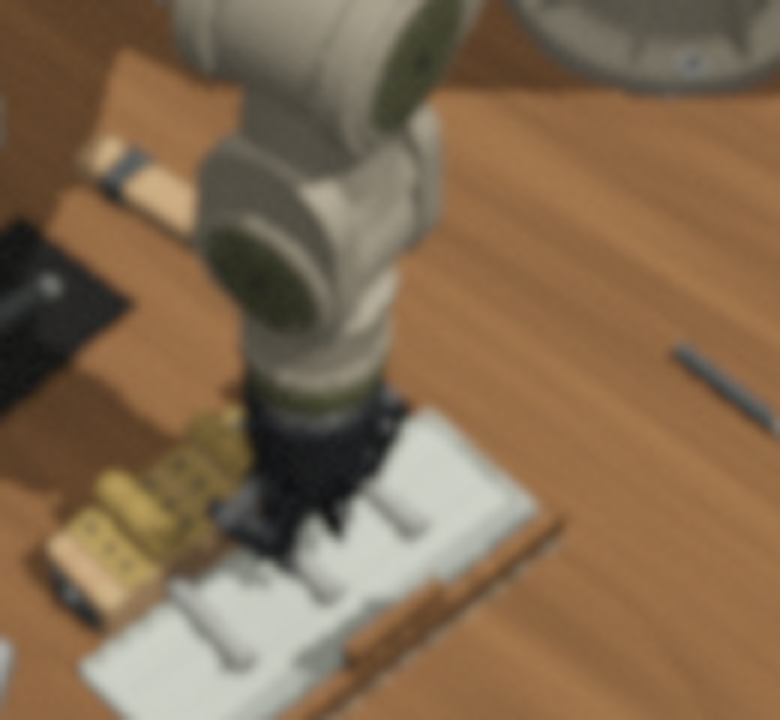

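Request:
send_rows --steps '[[[-0.4, 0, 0], [0, 0.002, 0.008], -0.3], [[-0.4, 0, 0], [0, 0.0024, 0.016], -0.3], [[-0.4, 0, 0], [0, 0.0024, 0.0215], -0.3], [[-0.4, 0, 0], [0, 0.0024, 0.0215], -1], [[-0.4, 0, 0], [0, 0.0024, 0.0215], -1]]' --newtons 40

```text
clock: 32.7
ee_pos: [0.5424, 0.1269, 0.0304]
tool_rot: [0.755, 0.656, 0.001, 0.001]
contact_force: [-0.6, -0.1, -0.9]
width: 0.118
```

Request:
send_rows --steps '[[[0, 0, 0], [0, 0, 0], -1], [[0, 0, 0], [0, 0, 0], -1], [[0, 0, 0], [0, 0, 0], -1], [[0, 0, 0], [0, 0, 0], -1]]'

```text
clock: 33.1
ee_pos: [0.5425, 0.1269, 0.0305]
tool_rot: [0.755, 0.656, 0.001, 0.001]
contact_force: [0.1, 0.9, -1.4]
width: 0.119
```

Request:
send_rows --steps '[[[0, 0, 0], [0, 0, -0.01], -1], [[0, 0, 0], [0, 0, -0.03], -1], [[0, 0, 0], [0, 0, -0.06], -1], [[0, 0, 0], [0, 0, -0.09], -1], [[0, 0, 0], [0, 0, -0.11], -1]]'

```text
clock: 33.6
ee_pos: [0.543, 0.1271, 0.1436]
tool_rot: [0.755, 0.656, 0.002, 0.002]
contact_force: [1.0, -0.2, -1.2]
width: 0.123
```

```bash
python3 -c "
from tipm import *
im=snap('scene','s32.png');crop(im,240,130,370,270,5,'c42.png')
plan([.5166,-.3898,.16],149.8)"|sed 's/np.float64//g'|head -2
```

```text
t 33.65 ee [0.5446 0.1273 0.1465] q [  5.  19. -11.  59.  -0. 103.] F [ 0.5 -0.2  1.9] w 0.117
TOTAL turn [  0.6   0.3 -67.9] shift [-0.5159  0.045  -0.0137] rows>= 12
```

View pics/c42.png

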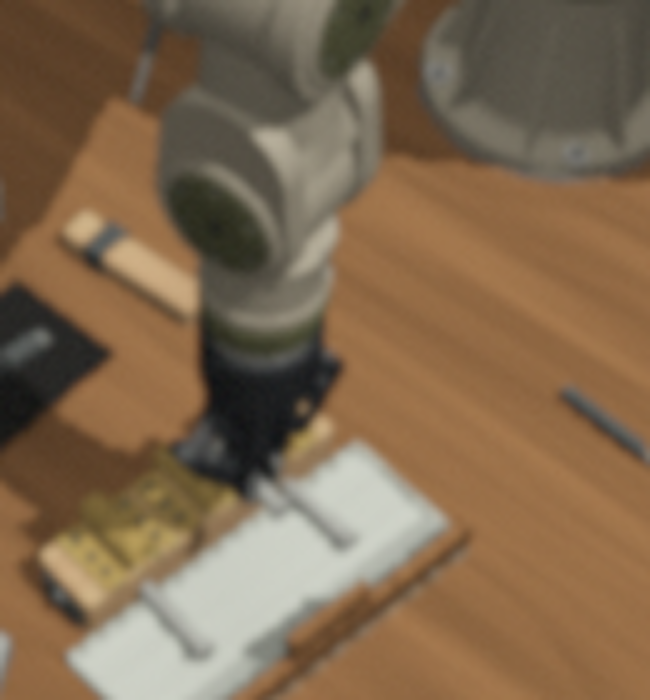

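Request:
send_rows --steps '[[[0, 0, -5.5], [-0.03, 0.003, -0.01], -1], [[0, 0, -11], [-0.073, 0.006, -0.014], -1], [[0, 0, -17], [-0.116, 0.01, -0.014], -1], [[0, 0, -23], [-0.16, 0.014, -0.014], -1], [[0, 0, -29], [-0.205, 0.018, -0.014], -1]]'

```text
clock: 34.15
ee_pos: [0.5332, -0.0796, 0.1609]
tool_rot: [0.565, 0.825, 0.003, 0.005]
contact_force: [0.7, 0.3, -0.1]
width: 0.118
```

```bash
python3 -c "
from tipm import *
plan([.494,-.4287,.16],149.8)"|sed 's/np.float64//g'|head -2
```

```text
t 34.15 ee [ 0.5332 -0.0796  0.1609] q [-17.  16. -13.  60.   0.  52.] F [ 0.7  0.3 -0.1] w 0.118
TOTAL turn [  0.5   0.4 -38.6] shift [-0.3112 -0.1629  0.0006] rows>= 8
```

Request:
send_rows --steps '[[[0, 0, -4.8], [-0.039, -0.02, 0], -1], [[0, 0, -9.6], [-0.078, -0.04, 0], -1], [[0, 0, -14.4], [-0.117, -0.061, 0], -1], [[0.3, 0.3, -19.2], [-0.156, -0.081, 0], -1], [[0.3, 0.3, -24], [-0.195, -0.102, 0], -1]]'

```text
clock: 34.65
ee_pos: [0.5082, -0.3001, 0.161]
tool_rot: [0.379, 0.925, 0.001, 0.002]
contact_force: [1.3, 0.6, -0.9]
width: 0.113
```

```bash
python3 -c "
from tipm import *
plan([.494,-.4287,.13],149.8)"|sed 's/np.float64//g'|head -2
```

```text
t 34.65 ee [ 0.5082 -0.3001  0.161 ] q [-38.  22.  -5.  63.   0.   6.] F [ 1.3  0.6 -0.9] w 0.113
TOTAL turn [  0.2   0.2 -14.4] shift [-0.0801 -0.1017  0.0308] rows>= 3
```

Request:
send_rows --steps '[[[0, 0, -5], [-0.025, -0.03, 0], -1], [[0, 0, -10], [-0.05, -0.065, 0], -1], [[0, 0, -14.4], [-0.075, -0.095, 0.01], -1], [[0, 0, -14.4], [-0.08, -0.1017, 0.025], -1], [[0, 0, -14.4], [-0.08, -0.1017, 0.031], -1]]'

```text
clock: 35.15
ee_pos: [0.4927, -0.4294, 0.1277]
tool_rot: [0.262, 0.965, 0.002, 0.001]
contact_force: [0.1, 0.8, -0.6]
width: 0.118
```

```bash
python3 -c "
from tipm import *
plan([.494,-.4287,.078],149.8)
im=snap('scene','s33.png');crop(im,150,90,270,190,6,'c43.png')
im=snap('top','t33.png');crop(im,370,130,490,250,5,'c44.png')"|sed 's/np.float64//g'|head -2
```

```text
t 35.15 ee [ 0.4927 -0.4294  0.1277] q [-48.  30.   3.  63.   0. -18.] F [ 0.1  0.8 -0.6] w 0.118
TOTAL turn [ 0.2  0.  -0.2] shift [-0.0008  0.0011  0.0497] rows>= 2
```

View pics/c43.png

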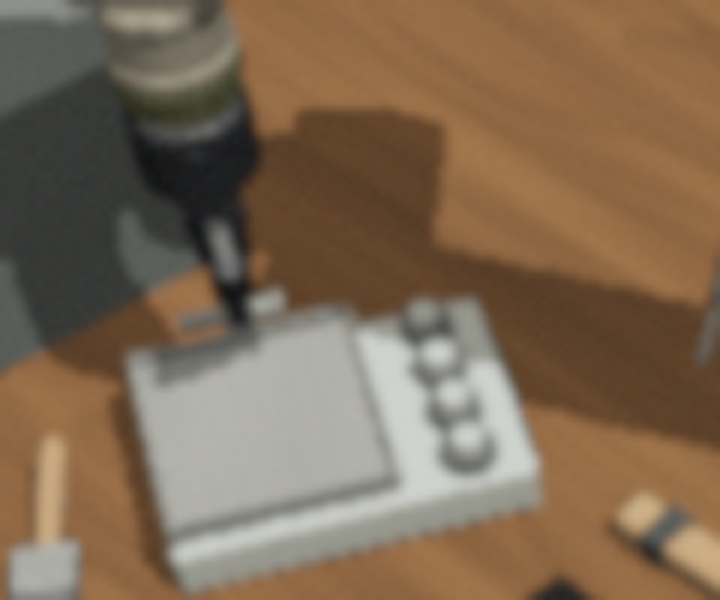

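View pics/c44.png

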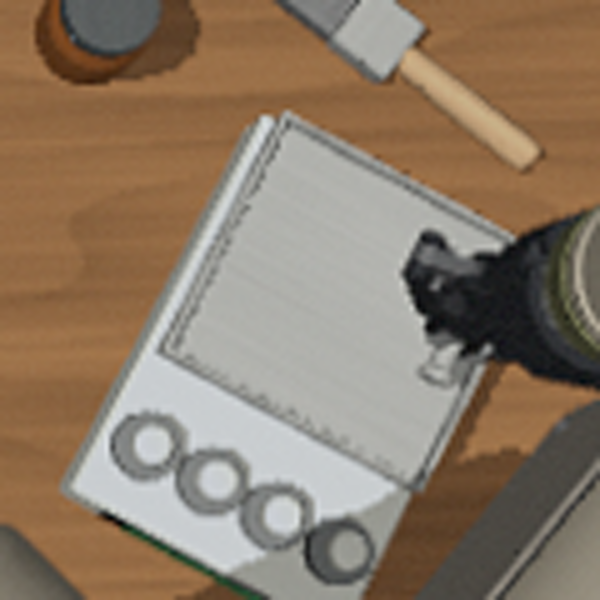

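```bash
python3 -c "
from tipm import *
plan([.4965,-.4244,.081],149.8)"|sed 's/np.float64//g'|head -2
```

```text
t 35.25 ee [ 0.4931 -0.4267  0.128 ] q [-48.  30.   3.  63.   0. -18.] F [ 0.2  0.3 -1.5] w 0.12
TOTAL turn [ 0.3 -0.  -0. ] shift [-0.0018  0.0035  0.0471] rows>= 2
```

Request:
send_rows --steps '[[[0, 0, 0], [-0.002, 0.0035, 0.015], -1], [[0, 0, 0], [-0.002, 0.0035, 0.03], -1], [[0, 0, 0], [-0.002, 0.0035, 0.042], -1], [[0, 0, 0], [-0.002, 0.0035, 0.047], -1], [[0, 0, 0], [-0.002, 0.0035, 0.047], -1]]'

```text
clock: 35.75
ee_pos: [0.4965, -0.4233, 0.0801]
tool_rot: [0.26, 0.966, 0.003, -0.0]
contact_force: [-0.1, -0.4, -0.1]
width: 0.12
```

Request:
send_rows --steps '[[[0, 0, 0], [0, 0, 0], -0.5], [[0, 0, 0], [0, 0, 0], -0.5], [[0, 0, 0], [0, 0, 0], -0.5], [[0, 0, 0], [0, 0, 0], -0.5]]'

```text
clock: 36.15
ee_pos: [0.4968, -0.4236, 0.0807]
tool_rot: [0.26, 0.966, 0.003, -0.0]
contact_force: [0.9, 0.2, -0.2]
width: 0.253
```

Request:
send_rows --steps '[[[0, 0, 0], [0, 0, -0.02], -0.5], [[0, 0, 0], [0, 0, -0.045], -0.4], [[0, 0, 5], [0, 0.02, -0.07], -0.3], [[0, 0, 11], [0.03, 0.045, -0.08], -0.3], [[0, 0, 17], [0.06, 0.08, -0.08], -0.3]]'

```text
clock: 36.65
ee_pos: [0.4859, -0.3262, 0.1635]
tool_rot: [0.403, 0.915, 0.002, 0.002]
contact_force: [-0.3, 0.7, -0.3]
width: 0.351
```

```bash
python3 -c "
from tipm import *
im=snap('scene','s34.png');crop(im,150,90,330,240,4.4,'c45.png')
plan([*blk(-.0653,.067),.16],82.05)"|sed 's/np.float64//g'|head -2
```

```text
t 36.7 ee [ 0.482  -0.3165  0.1615] q [-41.  21.  -6.  63.   0.   6.] F [-5.1  6.4 -1.6] w 0.349
TOTAL turn [ 0.1 -0.7 50.4] shift [0.3376 0.3014 0.0067] rows>= 11
```

View pics/c45.png

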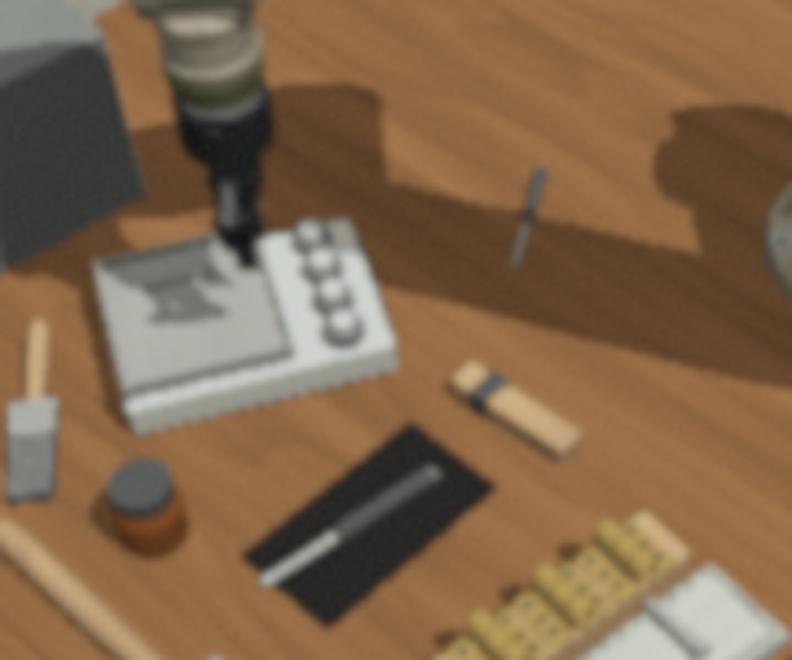

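Request:
send_rows --steps '[[[0, 0, 5], [0.031, 0.027, 0], -0.3], [[0, 0, 10], [0.062, 0.055, 0], -0.3], [[0, 0, 15], [0.093, 0.083, 0], -0.3], [[0, 0, 20], [0.124, 0.11, 0], -0.3], [[0, 0, 25], [0.155, 0.138, 0], -0.3]]'

```text
clock: 37.2
ee_pos: [0.4789, -0.1077, 0.1643]
tool_rot: [0.593, 0.805, 0.004, -0.004]
contact_force: [0.2, -0.6, -0.7]
width: 0.353
```

```bash
python3 -c "
from tipm import *
im=snap('scene','s35.png');crop(im,150,90,330,240,4.4,'c46.png')
im=snap('top','t35.png');crop(im,370,130,490,250,5,'c47.png')
plan([*blk(-.0653,.067),.15],82.05)"|sed 's/np.float64//g'|head -2
```

```text
t 37.3 ee [ 0.4781 -0.1048  0.1642] q [-22.  12. -19.  60.   1.  50.] F [ 0.4 -0.6  0.3] w 0.35
TOTAL turn [-0.1 -0.8 25.7] shift [0.2298 0.0715 0.0174] rows>= 6
```

View pics/c46.png

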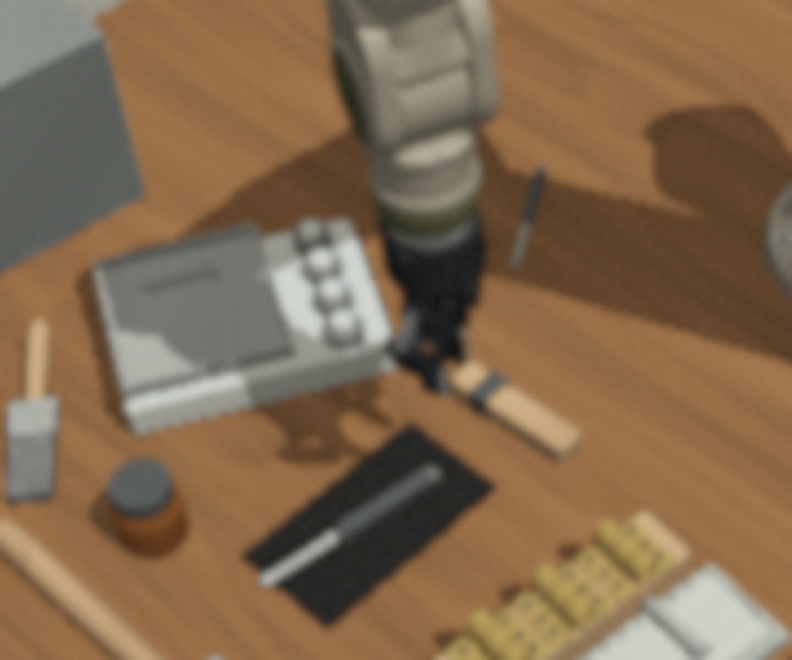

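View pics/c47.png

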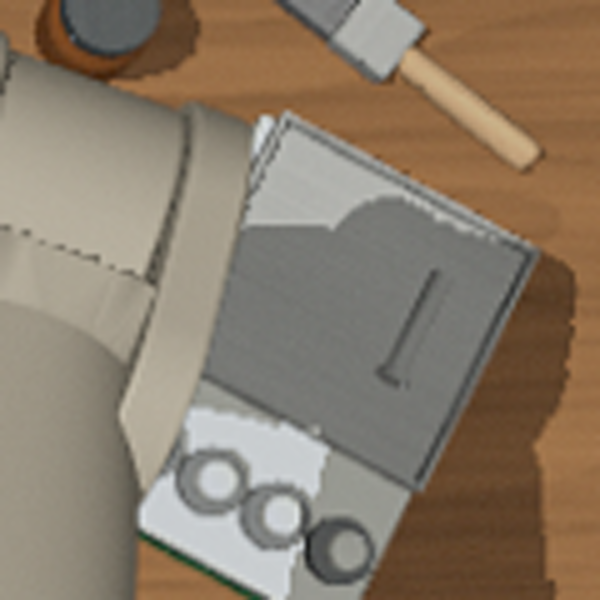

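Pin1 lies in the pan. Now pin0.

Request:
send_rows --steps '[[[0, 0, 6], [0.045, 0.014, 0], -0.3], [[0, 0, 12], [0.09, 0.028, 0], -0.3], [[0, -0.8, 18], [0.135, 0.042, 0], -0.3], [[0, -0.8, 22], [0.18, 0.056, 0.005], -0.3], [[0, -0.8, 25.7], [0.225, 0.07, 0.01], -0.3]]'

```text
clock: 37.8
ee_pos: [0.4769, 0.1322, 0.1578]
tool_rot: [0.755, 0.655, -0.0, 0.001]
contact_force: [0.4, 0.9, -0.3]
width: 0.348
```

```bash
python3 -c "
from tipm import *
plan([*blk(-.0653,.067),.050],82.05)"|sed 's/np.float64//g'|head -2
```

```text
t 37.8 ee [0.4769 0.1322 0.1578] q [  6.  12. -19.  59.  -0. 104.] F [ 0.4  0.9 -0.3] w 0.348
TOTAL turn [ 0.   0.  -0.2] shift [ 0.0038 -0.0013  0.1078] rows>= 3
```

Request:
send_rows --steps '[[[0, 0, 0], [0.003, -0.001, 0.03], -0.3], [[0, 0, 0], [0.004, -0.001, 0.06], -0.3], [[0, 0, 0], [0.004, -0.001, 0.09], -0.3], [[0, 0, 0], [0.004, -0.001, 0.107], -0.3], [[0, 0, 0], [0.004, -0.001, 0.107], -0.3]]'

```text
clock: 38.3
ee_pos: [0.4749, 0.1355, 0.0486]
tool_rot: [0.755, 0.655, -0.002, -0.001]
contact_force: [-0.4, -0.2, 0.3]
width: 0.353
```

```bash
python3 -c "
from tipm import *
plan([*blk(-.0653,.067),.029],82.05)
im=snap('scene','s36.png');crop(im,240,150,370,270,6,'c48.png')"|sed 's/np.float64//g'|head -2
```

```text
t 38.3 ee [0.4749 0.1355 0.0486] q [  7.  19. -28.  44.  -0. 105.] F [-0.4 -0.2  0.3] w 0.353
TOTAL turn [-0.2  0.1 -0.1] shift [0.0009 0.0013 0.0196] rows>= 1
```

View pics/c48.png

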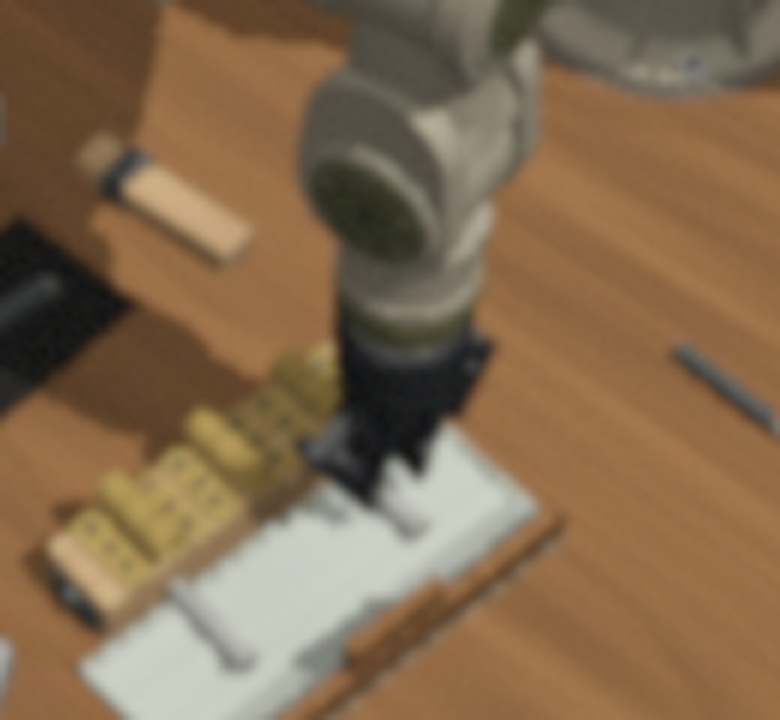

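Request:
send_rows --steps '[[[-0.2, 0, 0], [0.001, 0.0013, 0.008], -0.3], [[-0.2, 0, 0], [0.001, 0.0013, 0.015], -0.3], [[-0.2, 0, 0], [0.001, 0.0013, 0.0195], -0.3], [[-0.2, 0, 0], [0.001, 0.0013, 0.0195], -1], [[-0.2, 0, 0], [0.001, 0.0013, 0.0195], -1]]'

```text
clock: 38.85
ee_pos: [0.4775, 0.1364, 0.0307]
tool_rot: [0.755, 0.655, 0.0, 0.001]
contact_force: [0.3, 0.2, -0.6]
width: 0.117
```

Request:
send_rows --steps '[[[0, 0, 0], [0, 0, 0], -1], [[0, 0, 0], [0, 0, 0], -1], [[0, 0, 0], [0, 0, 0], -1], [[0, 0, 0], [0, 0, 0], -1]]'

```text
clock: 39.25
ee_pos: [0.4775, 0.1364, 0.0308]
tool_rot: [0.755, 0.655, 0.0, 0.001]
contact_force: [-1.1, -0.7, -1.3]
width: 0.113
```

Request:
send_rows --steps '[[[0, 0, 0], [0, 0, -0.01], -1], [[0, 0, 0], [0, 0, -0.04], -1], [[0, 0, 0], [0, 0, -0.08], -1], [[0, 0, 0], [0, 0, -0.12], -1], [[0, 0, 0], [0, 0, -0.135], -1]]'

```text
clock: 39.75
ee_pos: [0.4793, 0.137, 0.1707]
tool_rot: [0.755, 0.655, 0.003, 0.003]
contact_force: [0.8, -1.1, -0.4]
width: 0.119
```

```bash
python3 -c "
from tipm import *
im=snap('scene','s37.png');crop(im,240,110,370,270,5,'c49.png')
plan([.5166,-.3898,.165],149.8)"|sed 's/np.float64//g'|head -2
```

```text
t 39.8 ee [0.4799 0.137  0.1717] q [  7.  12. -18.  60.  -0. 105.] F [ 0.6 -0.1  0. ] w 0.121
TOTAL turn [  0.6   0.3 -67.9] shift [-0.5164  0.1104  0.0075] rows>= 12
```

View pics/c49.png

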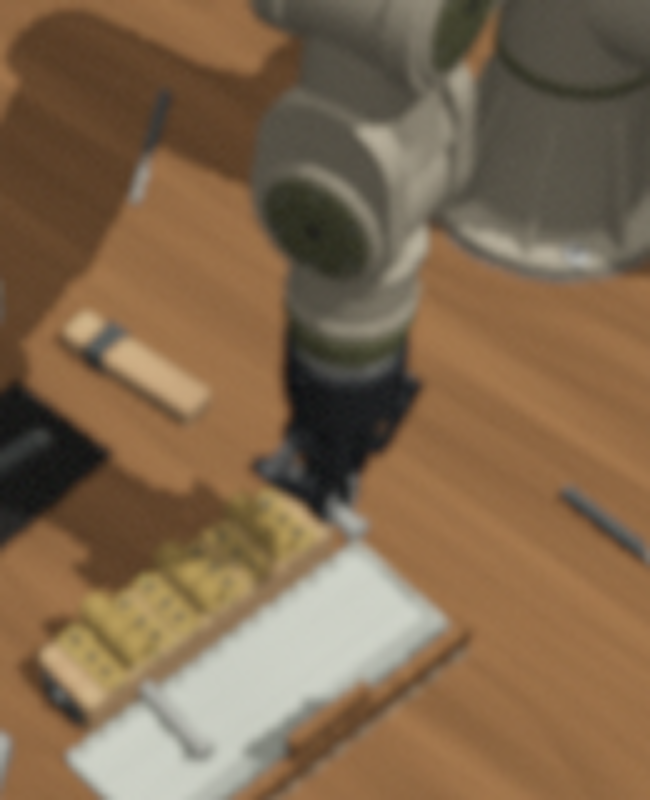

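Request:
send_rows --steps '[[[0, 0, -5.5], [-0.043, 0.009, 0], -1], [[0, 0, -11], [-0.086, 0.018, 0], -1], [[0, 0, -17], [-0.129, 0.027, 0], -1], [[0, 0, -23], [-0.172, 0.037, 0], -1], [[0, 0, -28], [-0.215, 0.046, 0], -1]]'

```text
clock: 40.3
ee_pos: [0.4948, -0.0838, 0.1719]
tool_rot: [0.572, 0.82, 0.003, 0.004]
contact_force: [1.1, -0.1, -0.8]
width: 0.115
```

```bash
python3 -c "
from tipm import *
plan([.5166,-.3898,.165],149.8)"|sed 's/np.float64//g'|head -2
```

```text
t 40.3 ee [ 0.4948 -0.0838  0.1719] q [-19.  12. -17.  60.   0.  51.] F [ 1.1 -0.1 -0.8] w 0.115
TOTAL turn [  0.4   0.4 -39.6] shift [-0.2947 -0.085   0.0073] rows>= 7
```

Request:
send_rows --steps '[[[0, 0, -5.5], [-0.042, -0.012, 0], -1], [[0, 0, -11], [-0.084, -0.024, 0], -1], [[0, 0, -17], [-0.126, -0.036, 0], -1], [[0.2, 0.2, -22], [-0.168, -0.048, 0], -1], [[0.2, 0.2, -28], [-0.21, -0.06, 0], -1]]'

```text
clock: 40.8
ee_pos: [0.5103, -0.3032, 0.1717]
tool_rot: [0.355, 0.935, 0.001, 0.002]
contact_force: [0.0, 0.3, 0.0]
width: 0.116
```

```bash
python3 -c "
from tipm import *
plan([.5166,-.3898,.12],149.8)"|sed 's/np.float64//g'|head -2
```

```text
t 40.8 ee [ 0.5103 -0.3032  0.1717] q [-39.  22.  -3.  65.   0.   3.] F [0.  0.3 0. ] w 0.116
TOTAL turn [  0.2   0.2 -11.4] shift [-0.062  -0.0607  0.0516] rows>= 3
```

Request:
send_rows --steps '[[[0, 0, -4], [-0.022, -0.02, 0], -1], [[0, 0, -8], [-0.044, -0.04, 0], -1], [[0, 0, -11.4], [-0.06, -0.059, 0.015], -1], [[0, 0, -11.4], [-0.062, -0.061, 0.035], -1], [[0, 0, -11.4], [-0.062, -0.061, 0.045], -1]]'

```text
clock: 41.3
ee_pos: [0.5151, -0.3902, 0.124]
tool_rot: [0.262, 0.965, 0.002, 0.001]
contact_force: [-0.4, 0.9, -0.5]
width: 0.118
```

```bash
python3 -c "
from tipm import *
im=snap('top','t38.png');crop(im,370,130,490,250,5,'c50.png')
plan([.5166,-.3898,.081],149.8)"|sed 's/np.float64//g'|head -2
```

```text
t 41.35 ee [ 0.5146 -0.3889  0.1228] q [-44.  29.   1.  62.   0. -14.] F [-0.3  1.4 -1.7] w 0.117
TOTAL turn [ 0.3 -0.1 -0.1] shift [-0.0023 -0.      0.0418] rows>= 1
```

View pics/c50.png

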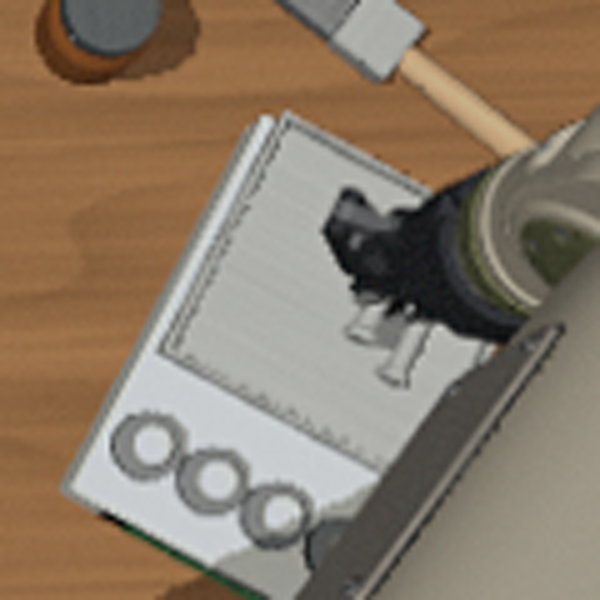

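Request:
send_rows --steps '[[[0, 0, 0], [-0.002, 0.003, 0.012], -1], [[0, 0, 0], [-0.002, 0.004, 0.025], -1], [[0, 0, 0], [-0.002, 0.004, 0.036], -1], [[0, 0, 0], [-0.002, 0.004, 0.042], -1], [[0, 0, 0], [-0.002, 0.004, 0.042], -1]]'

```text
clock: 41.85
ee_pos: [0.5182, -0.3855, 0.08]
tool_rot: [0.261, 0.965, 0.003, -0.001]
contact_force: [0.0, -0.2, -0.5]
width: 0.116
```

Request:
send_rows --steps '[[[0, 0, 0], [0, 0, 0], -0.5], [[0, 0, 0], [0, 0, 0], -0.5], [[0, 0, 0], [0, 0, 0], -0.5], [[0, 0, 0], [0, 0, 0], -0.5]]'

```text
clock: 42.25
ee_pos: [0.5184, -0.3858, 0.0805]
tool_rot: [0.261, 0.965, 0.003, -0.0]
contact_force: [-0.1, -0.3, 0.0]
width: 0.249
```

Request:
send_rows --steps '[[[0, 0, 0], [0, 0, -0.02], -0.5], [[0, 0, 0], [0, 0, -0.045], -0.4], [[0, 0, 5], [0, 0.02, -0.07], -0.3], [[0, 0, 11], [0.03, 0.045, -0.08], -0.3], [[0, 0, 17], [0.06, 0.08, -0.08], -0.3]]'

```text
clock: 42.75
ee_pos: [0.5078, -0.2882, 0.1633]
tool_rot: [0.404, 0.915, 0.002, 0.002]
contact_force: [0.2, -0.3, -0.4]
width: 0.348
```

```bash
python3 -c "
from tipm import *
plan([*blk(.0666,.066),.16],82.05)"|sed 's/np.float64//g'|head -2
```

```text
t 42.75 ee [ 0.5078 -0.2882  0.1633] q [-38.  21.  -6.  63.   0.  10.] F [ 0.2 -0.3 -0.4] w 0.348
TOTAL turn [ 0.3 -0.  50.3] shift [0.2326 0.346  0.0046] rows>= 10
```

Request:
send_rows --steps '[[[0, 0, 5], [0.023, 0.035, 0], -0.3], [[0, 0, 10], [0.046, 0.07, 0], -0.3], [[0, 0, 15], [0.07, 0.104, 0], -0.3], [[0, 0, 20], [0.093, 0.138, 0], -0.3], [[0, 0, 25], [0.116, 0.173, 0], -0.3]]'

```text
clock: 43.25
ee_pos: [0.5578, -0.0844, 0.1645]
tool_rot: [0.594, 0.805, 0.002, 0.002]
contact_force: [1.4, 0.0, 0.2]
width: 0.349
```

```bash
python3 -c "
from tipm import *
plan([*blk(.0666,.066),.15],82.05)
im=snap('top','t39.png');crop(im,370,130,490,250,5,'c51.png')"|sed 's/np.float64//g'|head -2
```

```text
t 43.25 ee [ 0.5578 -0.0844  0.1645] q [-17.  19.  -9.  62.   0.  56.] F [1.4 0.  0.2] w 0.349
TOTAL turn [ 0.3 -0.1 25.1] shift [0.1779 0.1061 0.0151] rows>= 5
```

View pics/c51.png

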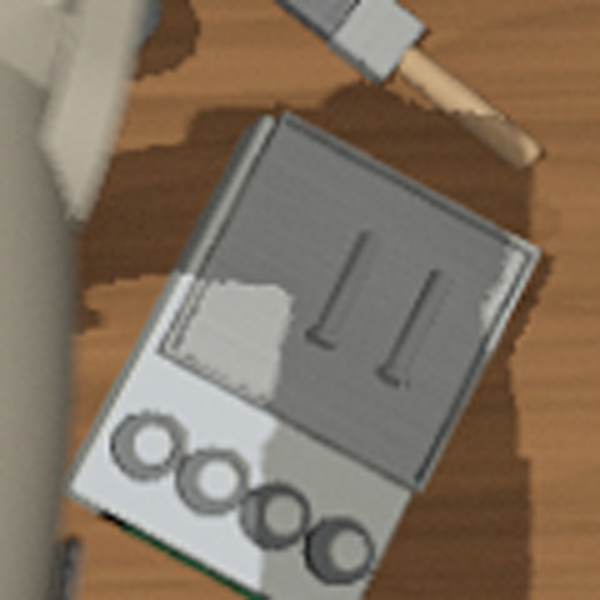

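Two pins lie in the pan. Now the last one.

Request:
send_rows --steps '[[[0, 0, 5], [0.036, 0.021, 0], -0.3], [[0, 0, 10], [0.072, 0.042, 0], -0.3], [[0, 0, 15], [0.107, 0.064, 0], -0.3], [[0, 0, 20], [0.142, 0.085, 0.005], -0.3], [[0, 0, 25], [0.178, 0.106, 0.01], -0.3]]'

```text
clock: 43.8
ee_pos: [0.6078, 0.1241, 0.1564]
tool_rot: [0.755, 0.656, 0.005, 0.0]
contact_force: [1.1, 0.5, 0.3]
width: 0.352
```

```bash
python3 -c "
from tipm import *
plan([*blk(.0666,.066),.050],82.05)"|sed 's/np.float64//g'|head -2
```

```text
t 43.8 ee [0.6078 0.1241 0.1564] q [  4.  25.  -1.  64.   0. 102.] F [1.1 0.5 0.3] w 0.352
TOTAL turn [ 0.4 -0.4 -0. ] shift [-0.0081 -0.0007  0.1064] rows>= 3
```

Request:
send_rows --steps '[[[0, -0.4, 0], [-0.008, -0.001, 0.03], -0.3], [[0, -0.4, 0], [-0.008, -0.001, 0.06], -0.3], [[0, -0.4, 0], [-0.008, -0.001, 0.09], -0.3], [[0, -0.4, 0], [-0.008, -0.001, 0.106], -0.3], [[0, -0.4, 0], [-0.008, -0.001, 0.106], -0.3]]'

```text
clock: 44.3
ee_pos: [0.6043, 0.1166, 0.0476]
tool_rot: [0.754, 0.656, -0.0, 0.001]
contact_force: [-0.7, 0.1, -1.2]
width: 0.352
```

```bash
python3 -c "
from tipm import *
plan([*blk(.0666,.067),.029],82.05)
im=snap('scene','s40.png');crop(im,220,150,350,270,6,'c52.png')"|sed 's/np.float64//g'|head -2
```

```text
t 44.3 ee [0.6043 0.1166 0.0476] q [  3.  30. -10.  51.  -0. 101.] F [-0.7  0.1 -1.2] w 0.352
TOTAL turn [ 0.1  0.1 -0. ] shift [0.0016 0.0024 0.0186] rows>= 1
```

View pics/c52.png

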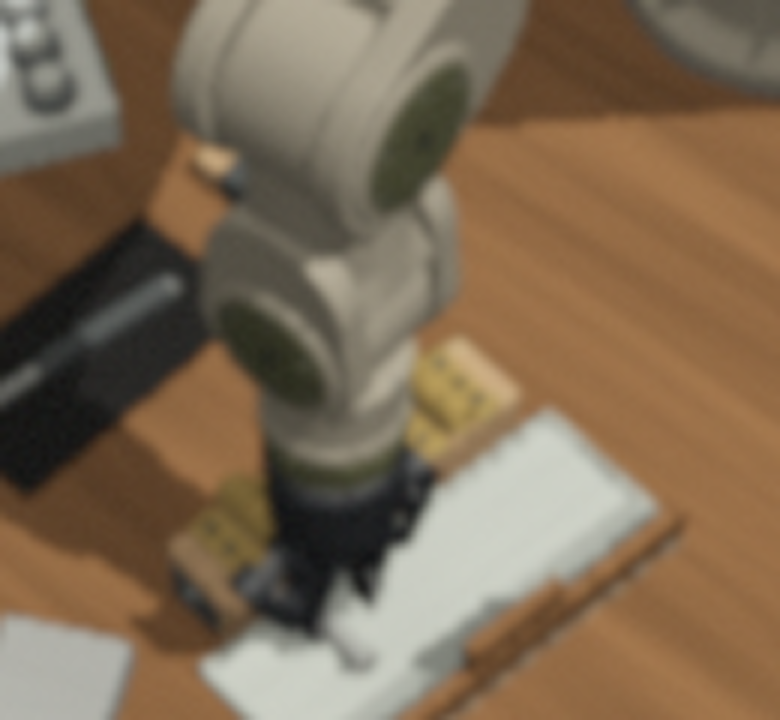

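Request:
send_rows --steps '[[[0, 0, 0], [0.0015, 0.0024, 0.008], -0.3], [[0, 0, 0], [0.0015, 0.0024, 0.014], -0.3], [[0, 0, 0], [0.0015, 0.0024, 0.0185], -0.3], [[0, 0, 0], [0.0015, 0.0024, 0.0185], -1], [[0, 0, 0], [0.0015, 0.0024, 0.0185], -1]]'

```text
clock: 44.85
ee_pos: [0.6083, 0.1178, 0.0311]
tool_rot: [0.755, 0.656, 0.001, 0.002]
contact_force: [-0.7, -0.2, 0.3]
width: 0.118
```

Request:
send_rows --steps '[[[0, 0, 0], [0, 0, 0], -1], [[0, 0, 0], [0, 0, 0], -1], [[0, 0, 0], [0, 0, 0], -1], [[0, 0, 0], [0, 0, 0], -1]]'

```text
clock: 45.25
ee_pos: [0.6083, 0.1178, 0.0312]
tool_rot: [0.754, 0.656, 0.001, 0.002]
contact_force: [0.1, 1.2, -0.9]
width: 0.115
```

Request:
send_rows --steps '[[[0, 0, 0], [0, 0, -0.01], -1], [[0, 0, 0], [0, 0, -0.04], -1], [[0, 0, 0], [0, 0, -0.08], -1], [[0, 0, 0], [0, 0, -0.12], -1], [[0, 0, 0], [0, 0, -0.135], -1]]'

```text
clock: 45.75
ee_pos: [0.6099, 0.1182, 0.1719]
tool_rot: [0.754, 0.656, 0.004, 0.004]
contact_force: [1.1, -0.5, -0.2]
width: 0.115
```

```bash
python3 -c "
from tipm import *
im=snap('scene','s41.png');crop(im,220,110,350,270,5,'c53.png')
plan([.5367,-.3552,.165],149.8)"|sed 's/np.float64//g'|head -2
```

```text
t 45.8 ee [0.6105 0.1182 0.173 ] q [  4.  24.   1.  66.  -0. 102.] F [ 0.8 -0.6  1.2] w 0.115
TOTAL turn [  0.7   0.4 -67.8] shift [-0.4791 -0.0077  0.0074] rows>= 11
```

View pics/c53.png

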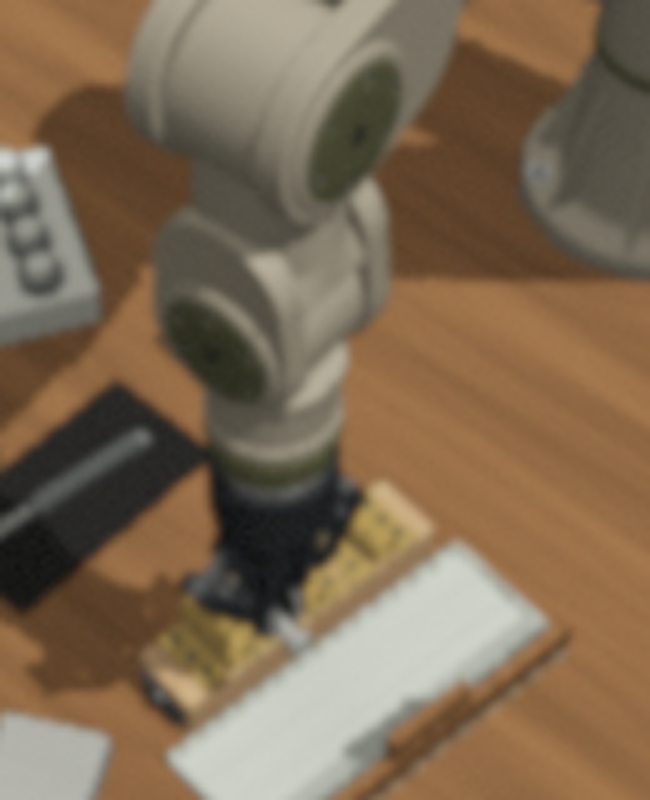

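Request:
send_rows --steps '[[[0, 0, -6], [-0.043, 0, 0], -1], [[0, 0, -12], [-0.086, -0.001, 0], -1], [[0, 0, -18], [-0.13, -0.002, 0], -1], [[0, 0, -24], [-0.174, -0.003, 0], -1], [[0, 0, -30], [-0.218, -0.003, 0], -1]]'

```text
clock: 46.3
ee_pos: [0.5764, -0.0986, 0.1725]
tool_rot: [0.557, 0.831, 0.003, 0.005]
contact_force: [1.4, -0.7, 1.0]
width: 0.118
```

```bash
python3 -c "
from tipm import *
plan([.538,-.353,.165],149.8)"|sed 's/np.float64//g'|head -2
```

```text
t 46.3 ee [ 0.5764 -0.0986  0.1725] q [-18.  20.  -5.  64.   0.  50.] F [ 1.4 -0.7  1. ] w 0.118
TOTAL turn [  0.5   0.5 -37.5] shift [-0.2207 -0.1322  0.0071] rows>= 6
```

Request:
send_rows --steps '[[[0, 0, -6.5], [-0.038, -0.023, 0], -1], [[0, 0, -13], [-0.076, -0.046, 0], -1], [[0, 0, -20], [-0.114, -0.068, 0], -1], [[0.3, 0.3, -27], [-0.15, -0.09, 0], -1], [[0.3, 0.3, -33], [-0.19, -0.114, 0], -1]]'

```text
clock: 46.8
ee_pos: [0.5424, -0.3188, 0.1718]
tool_rot: [0.296, 0.955, 0.001, 0.002]
contact_force: [0.5, 0.1, -0.4]
width: 0.115
```

```bash
python3 -c "
from tipm import *
plan([.538,-.353,.12],149.8)"|sed 's/np.float64//g'|head -2
```

```text
t 46.8 ee [ 0.5424 -0.3188  0.1718] q [-38.  26.   2.  67.   0.  -3.] F [ 0.5  0.1 -0.4] w 0.115
TOTAL turn [ 0.2  0.2 -4.2] shift [-0.0156 -0.0309  0.0517] rows>= 2
```

Request:
send_rows --steps '[[[0, 0, -2], [-0.008, -0.015, 0], -1], [[0, 0, -4], [-0.0155, -0.031, 0.01], -1], [[0, 0, -4.2], [-0.0155, -0.031, 0.03], -1], [[0, 0, -4.2], [-0.0155, -0.031, 0.045], -1], [[0, 0, -4.2], [-0.0155, -0.031, 0.05], -1]]'

```text
clock: 47.3
ee_pos: [0.5365, -0.3524, 0.1193]
tool_rot: [0.261, 0.965, 0.002, 0.0]
contact_force: [-0.0, -0.6, -1.0]
width: 0.115
```

```bash
python3 -c "
from tipm import *
plan([.538,-.353,.081],149.8)
im=snap('scene','s42.png');crop(im,150,90,270,190,6,'c54.png')"|sed 's/np.float64//g'|head -2
```

```text
t 47.3 ee [ 0.5365 -0.3524  0.1193] q [-41.  29.   0.  61.   0. -10.] F [-0.  -0.6 -1. ] w 0.115
TOTAL turn [ 0.2 -0.  -0. ] shift [-0.0017  0.0001  0.0383] rows>= 1
```

View pics/c54.png

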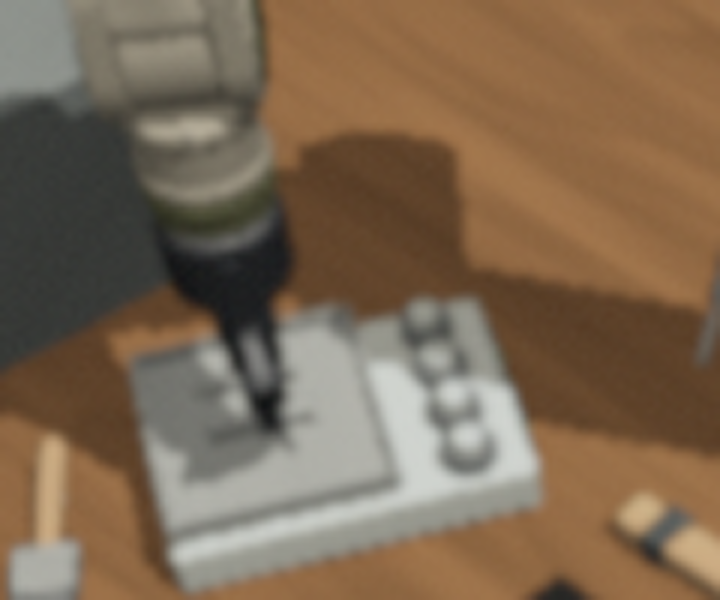

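Request:
send_rows --steps '[[[0, 0, 0], [-0.0015, 0, 0.012], -1], [[0, 0, 0], [-0.0015, 0, 0.024], -1], [[0, 0, 0], [-0.0015, 0, 0.034], -1], [[0, 0, 0], [-0.0015, 0, 0.0385], -1], [[0, 0, 0], [-0.0015, 0, 0.0385], -1]]'

```text
clock: 47.85
ee_pos: [0.5377, -0.3524, 0.0802]
tool_rot: [0.26, 0.965, 0.002, -0.0]
contact_force: [-1.0, 0.6, -0.8]
width: 0.114
```

Request:
send_rows --steps '[[[0, 0, 0], [0, 0, 0], -0.5], [[0, 0, 0], [0, 0, 0], -0.5], [[0, 0, 0], [0, 0, 0], -0.5], [[0, 0, 0], [0, 0, 0], -0.5]]'

```text
clock: 48.25
ee_pos: [0.5379, -0.3526, 0.0806]
tool_rot: [0.26, 0.965, 0.002, 0.0]
contact_force: [-0.0, 0.5, 0.1]
width: 0.254
```

Request:
send_rows --steps '[[[0, 0, 0], [0, 0, -0.02], -0.5], [[0, 0, 0], [0, 0, -0.045], -0.5], [[0, 0, 0], [0.03, 0, -0.06], -1], [[0, 0, 0], [0.06, 0, -0.06], -1], [[0, 0, 0], [0.09, 0, -0.06], -1]]'

```text
clock: 48.75
ee_pos: [0.4597, -0.3075, 0.1416]
tool_rot: [0.26, 0.965, 0.002, 0.001]
contact_force: [-0.3, -0.5, 0.2]
width: -0.0
```

```bash
python3 -c "
from tipm import *
plan([.3824,-.3795,.12],149.8)"|sed 's/np.float64//g'|head -2
```

```text
t 48.75 ee [ 0.4597 -0.3075  0.1416] q [-42.  19. -12.  59.   0. -12.] F [-0.3 -0.5  0.2] w -0.0
TOTAL turn [0.2 0.1 0. ] shift [ 0.0307 -0.1012  0.0212] rows>= 3
```

Request:
send_rows --steps '[[[0, 0, 0], [0.01, -0.03, 0], -1], [[0, 0, 0], [0.02, -0.06, 0], -1], [[0, 0, 0], [0.03, -0.09, 0.005], -1], [[0, 0, 0], [0.031, -0.101, 0.02], -1], [[0, 0, 0], [0.031, -0.101, 0.021], -1]]'

```text
clock: 49.25
ee_pos: [0.3806, -0.3797, 0.1191]
tool_rot: [0.262, 0.965, 0.002, 0.0]
contact_force: [-0.1, 0.6, -0.1]
width: 0.001
```

```bash
python3 -c "
from tipm import *
im=snap('scene','s43.png');crop(im,150,90,270,190,6,'c55.png')
im=snap('top','t43.png');crop(im,370,130,490,250,5,'c56.png')
plan([.3824,-.3795,.0775],149.8)"|sed 's/np.float64//g'|head -2
```

```text
t 49.35 ee [ 0.382  -0.3788  0.1201] q [-53.  18. -16.  56.   0. -23.] F [-0.1  0.1 -0.3] w 0.001
TOTAL turn [ 0.3  0.  -0. ] shift [-0.0006 -0.0006  0.0426] rows>= 1
```

View pics/c55.png

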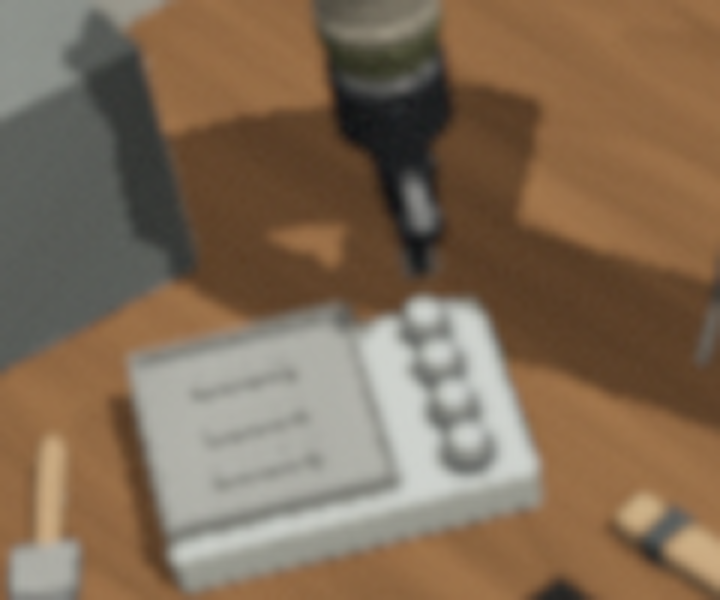

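View pics/c56.png

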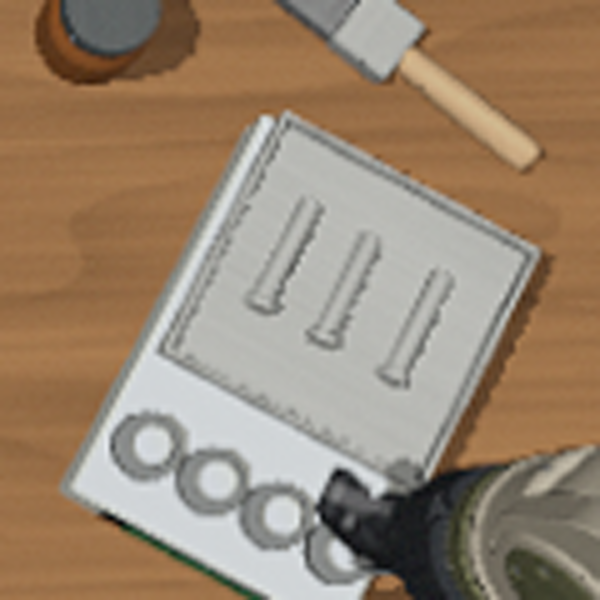

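Request:
send_rows --steps '[[[0, 0, 0], [-0.0005, -0.0005, 0.012], -1], [[0, 0, 0], [-0.0005, -0.0005, 0.024], -1], [[0, 0, 0], [-0.0005, -0.0005, 0.033], -1], [[0, 0, 0], [-0.0005, -0.0005, 0.039], -1], [[0, 0, 0], [-0.0005, -0.0005, 0.0425], -1]]'

```text
clock: 49.85
ee_pos: [0.3824, -0.3785, 0.0775]
tool_rot: [0.26, 0.966, 0.003, 0.001]
contact_force: [-5.3, 8.6, 29.0]
width: 0.002
```

Request:
send_rows --steps '[[[0, 0, 0], [0, 0, 0.001], -1], [[0, 0, 0], [0, 0, 0.0015], -1]]'

```text
clock: 50.05
ee_pos: [0.3824, -0.3784, 0.0778]
tool_rot: [0.26, 0.966, 0.002, 0.001]
contact_force: [-4.6, 4.8, 17.8]
width: 0.001
```

Hold bottomed out. Lift off and check everything.

Request:
send_rows --steps '[[[0, 0, 0], [0, 0, -0.03], -1], [[0, 0, 0], [0, 0, -0.07], -1], [[0, 0, 0], [0.03, 0, -0.11], -1], [[0, 0, 0], [0.06, 0.02, -0.13], -1], [[0, 0, 0], [0.06, 0.03, -0.14], -1]]'

```text
clock: 50.55
ee_pos: [0.3438, -0.321, 0.2201]
tool_rot: [0.261, 0.965, 0.002, 0.001]
contact_force: [0.1, -0.3, -0.1]
width: -0.003
```

Request:
send_rows --steps '[[[0, 0, 0], [0, 0, 0], -1], [[0, 0, 0], [0, 0, 0], -1], [[0, 0, 0], [0, 0, 0], -1]]'

```text
clock: 50.85
ee_pos: [0.3439, -0.3213, 0.219]
tool_rot: [0.261, 0.965, 0.002, 0.0]
contact_force: [-0.1, 0.1, 0.1]
width: 0.002
```

```bash
python3 -c "
from tipm import *
s=arm.sense();print(s['clock'],s['ee_pos'],s['qd'].round(3))
im=snap('scene','s44.png');im2=snap('top','t44.png');crop(im2,310,120,490,260,4.4,'c57.png')"
```

```text
50.85 [ 0.3439 -0.3213  0.219 ] [-0.005  0.01  -0.001  0.003  0.003  0.   ]
```

View pics/s44.png

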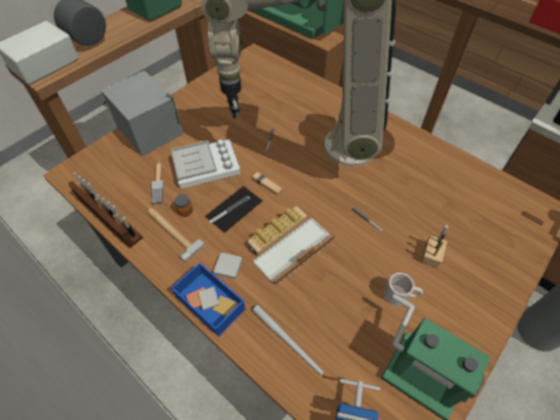

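View pics/c57.png

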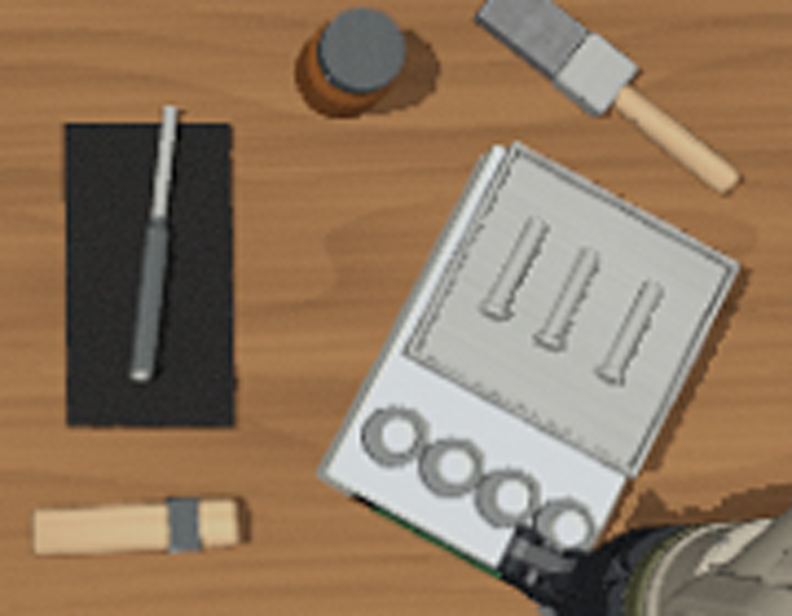

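View pics/t44.png

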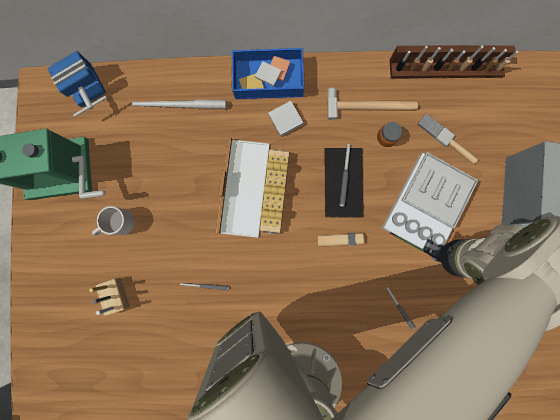

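```bash
python3 -c "
from station import arm
print(arm.job_done())"
```

```text
the job is handed in; nothing more can be done
None
```

The job is done and handed in at about 51 s of the 210 s; the hand-in reports no verdict.

- **Tray and pins:** I slid the tray square against the block, about 3 mm from its face and 2 mm off centre. All three hinges held a pin. I drove each one through with the punch, and all three dropped into the tray.
- **Scale and punch:** I laid the punch back on the mat, then pressed On and Tare with the pan empty. I moved the three pins from the tray to the pan and pressed Hold. Each key press ended against its stop at 14 N or more, well over the 4 N a full press takes.
- **Last pictures:** They show all three pins lying apart in the pan, the punch on the mat and the arm clear of everything. The keys look up again, and the bystanders look unmoved by eye; I did not measure either.
- **Checks that disagreed:** Camera readings of the punch tip's height and tilt scattered by about 1–3 mm and 1–3°. I set the punch from those readings together with the arm's own position, and all three pins drove through at under 9 N. The gripper opening also read about 11 mm on the 14 mm punch shank, but the grip held.

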